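# Pack the carrying case from a lipped rack and lower its lid

## Robot

A 7-joint arm with a two-finger parallel gripper is mounted at the origin on a cart in front of the work surface, level with it; the furniture and walls round the work are solid. World frame = base frame: x ahead of the robot, y to its left, z up, the work surface at z = 0. Lengths are in m, angles in rad, forces in N, time in s.
With the tool pointing down it reaches from about 0.425 to 0.925 m from the base axis. Payload 6.8 kg.
Tool frame: the origin (TCP) lies at the very end of the fingers, on their centre line; the grasp point (between the pads) lies 19 mm behind it; z points along the fingers, y is the direction in which the jaws open and shut (so a half turn about z gives the same grasp; the last joint's range is limited). The gripper opens to 88 mm and grips with 3 to 60 N. Pads are 20 mm wide; open, the fingers measure 115 mm over their backs; the gripper's body (75 mm by 178 mm) begins 61 mm behind the grasp point.
Start: joints at [1.215, 0.477, 0.022, 1.555, -0.011, 1.109, -0.083], TCP at [0.166, -0.654, 0.189] pointing down, gripper open.
Joint ranges: [-2.96, 2.96], [-0.34, 2.1], [-1.41, 1.46], [0.24, 2.44], [-1.37, 4.51], [0.17, 1.92], [-2.96, 2.96]. Speed limits (rad/s): [2.39, 2.39, 3.14, 3.14, 3.14, 3.14, 3.14].

## Interface

Orientations are given as a rotation vector (axis times angle).
In Python, from cell import manip, camera gives the robot as it stands. The module is installed in compiled form; this text tells all that it offers.
- The arm moves only by the tool apply_moves, never from a script. Its argument "motion" is a list of rows, each a list of 3 entries, a list of its own where there are three numbers: the shift along the tool's x, y, z scaled (see below), then the turn, a rotation vector about the tool's x, y, z scaled (see below), then the closure, from 0 (fully open) to 1 (shut). In form: [[[dx, dy, dz], [ax, ay, az], claw], ...]. A call has exactly 5 rows; each row is the pose to reach, as a shift and turn from the pose commanded when the call began, along the tool's axes at that moment, turning the shorter way round; what a row does not reach only later rows make up. The controller multiplies each number of a shift by 50 cm and each number of a turn by 180 degrees. A row lasts 1/12 s, in which the tool goes at most 41.7 mm and 7.16 degrees, less where a joint would pass 70% of its speed; a pose out of reach is approached as far as the arm can. A call with a number of a shift or a turn outside -1 to 1 is refused whole. A call with a gripper value outside its range is refused whole. The fingers move at their own pace and stop on an object; "grip_force" is the grip in N (left out, the last holds). Time passes only in rows, so rows that repeat a pose let the fingers close, or fill a call up. It gives the time, the measured TCP pose, the force and the opening at its end, in the units of the state.
- manip.get_obs(): the state, without advancing time (a new reading comes with each control period).
- camera(name): name is "scene" or "side" or "wrist"; returns a dict with "frame" (400x640x3 uint8, red, green, blue), "fovy" (degrees; the focal length in pixels is half the picture's height over the tangent of half this angle, whatever the lens; pixels are square), "cx", "cy" (the principal point, pixels), "dist_coeffs" ([k1, k2, p1, p2, k3] as OpenCV has them; the pictures are not rectified), "rvec" (rotation vector, rad) and "tvec" (3), from world to camera coordinates, as OpenCV has them. Camera axes: x right, y down, z forward; pixel columns grow to the right and rows downward; lengths in m; the calibration is good to about 2 mm. A picture is of the moment at which its call begins. There is no depth.
- manip.finish_job(): hands the job in, once; it reports no verdict.
The state is a dict: "t": time; "joint_positions": joint angles; "qvel": joint speeds; "joint_torque": joint torques, N m; "position": TCP position; "tcp_rot": TCP orientation; "force": force on the tool from outside, world axes, zero at the start; "moment": the same for the moment, N m; "opening": finger opening in m.
Only numpy, scipy, OpenCV 4.12 (cv2) and the standard library are available. Lean on these libraries where they do the work, as an engineer would, in place of code of your own. Each camera call takes 0.05 s, during which the arm holds its last target.

## Task

Pack the green carrying case: set the red tin upright in its front compartment, and stand every blue cassette upright, tab up, in its rear compartment. The rack's lip holds the cassettes down at the back, so tip each one out towards the open front by its top before you lift it; leave the grey cassette seated in the rack and the things around undisturbed. When everything is in, lower the hinged lid gently, without slamming it, until it is fully shut.

Things in the scene. Friction and masses are not known exactly. Their poses are not given: they have to be found in the camera images.
- rack: Fixed wooden rack, 112 mm (y) wide; origin under its centre on the bench, z up, open front = -x. Floor 6 mm thick. Cassettes stand on it side by side at x = 0, y = -36.75, -12.25, 12.25, 36.75 mm in any order (a place may be empty), fronts to -x. Back board's face at x = 26 mm, 85 mm high. End cheeks 60 mm high at y = +-50 mm.
- rack_sill (a point): Middle of the inner top edge of the rack's front sill, in the rack's axes: x = -26 mm, 19 mm above the bench (13 mm above the rack's floor). The cassettes' front bottom edges stand 1 mm behind it and pivot there.
- rack_lip (a point): Middle of the front lower edge of the steel lip along the rack's back board: x = 18 mm, 79 mm above the bench, 9 mm above the cassettes' bodies, over their rear 7 mm; the lip is 6 mm thick. A cassette tipped 0.2 to 0.4 rad towards -x about its front bottom edge clears it; then raise it over the sill, and a little towards -x.
- blue_a_mid (a point): Middle of a slim upright blue cassette, half-way up, 44 mm above its underside. z up, -x = front (paper label; rack's open side). Body 50 (x) x 22 (y) x 64 mm; on top a white pull tab 10 (x) x 14 (y) x 24 mm high, centred 14 mm in front (-x) of the middle; 88 mm high in all. 0.09 kg.
- blue_b_mid (a point): Middle of a slim upright blue cassette, half-way up, 44 mm above its underside. z up, -x = front (paper label; rack's open side). Body 50 (x) x 22 (y) x 64 mm; on top a white pull tab 10 (x) x 14 (y) x 24 mm high, centred 14 mm in front (-x) of the middle; 88 mm high in all. 0.09 kg.
- blue_c_mid (a point): Middle of a slim upright blue cassette, half-way up, 44 mm above its underside. z up, -x = front (paper label; rack's open side). Body 50 (x) x 22 (y) x 64 mm; on top a white pull tab 10 (x) x 14 (y) x 24 mm high, centred 14 mm in front (-x) of the middle; 88 mm high in all. 0.09 kg.
- grey_d_mid (a point): Middle of a slim upright grey cassette, half-way up, 44 mm above its underside. z up, -x = front (paper label; rack's open side). Body 50 (x) x 22 (y) x 64 mm; on top a white pull tab 10 (x) x 14 (y) x 24 mm high, centred 14 mm in front (-x) of the middle; 88 mm high in all. 0.09 kg. It stays in the rack.
- tin_mid (a point): Middle (half-way up) of the open red tin, 56 mm in diameter, 58 mm high, standing loose on the bench; z up. About 0.12 kg. Beware: the fixed lamp post, 40 mm thick and 0.9 m tall, stands on the bench at x = 0.33, y = 0.11 m from the robot base; keep the arm to its left (+y) side, from where all the work can be reached.
- case: Fixed green carrying case, open; origin under its centre on the bench, z up, front = -x, hinge side = +y. Base 135 mm (x) x 100 mm (y), walls 4 mm thick and 58 mm high; a divider 54 mm high parts a front and a rear compartment, and a 9 mm thick pad lines their -y side.
- case_front (a point): Middle of the padded floor of the front compartment (for the tin), 30 mm above the bench: 64 mm (x) x 83 mm (y), in the case's axes.
- case_rear (a point): Middle of the floor of the rear compartment (for the cassettes, side by side along y, fronts to -x as in the rack), 4 mm above the bench: 60 mm (x) x 83 mm (y), in the case's axes.
- case_hinge (a point): Middle of the lid's hinge line, on the rim of the case's +y wall: at (0, 50, 58) mm in the case's frame, same axes; the hinge line runs along x.
- case_lid (a joint): Lid angle, rad: 0 = shut, grows as it opens up and over to the case's +y side (stop 1.95; starts at 1.7 to 1.9). A shell 135 mm (x) x 100 mm (hinge to free side) x 41 mm deep, 0.2 kg, with a thumb lip 10 mm long low on the free side. Shut, its top is 99 mm above the bench. The stiff hinge holds it where left; 2 to 3 N on its outside near the free side moves it.
- white_box: Bystander: white card box 45 x 48 x 64 mm, loose; origin under its centre.

How it is judged:
By the outcome, as a careful person would: the job done as asked, in the order asked, and still so for the second after the job is handed in, with the robot touching nothing.
Of blue_a, blue_b, blue_c only 2 to 3 are there at a start; the rules pass over those that are not, and their reading is None.
At some moment in a run one of red_tin may be knocked a few centimetres aside while the robot is not near it.
It also fails if it takes over 200 s, if anything falls off the work surface, if the arm or the gripper's body presses on something with over 40 N, if the wrist force passes 120 N, or if a joint passes its speed limit or range.

## Working session

There is one attempt and no reset: what is moved stays moved. The work goes in short steps, Python scripts to look and compute and a tool call to move; the robot and the scene stay as the last step left them, time stands still between calls to the robot, and variables do not carry over. Pictures are saved under pics/ and viewed, and the job is handed in when it is done.

Besides the shell and the picture viewer there is one more tool, called after "Call:" as name([rows], argument=value, ...), one row to a line, values as JSON. apply_moves: Moves the arm, as the interface text tells. Shifts and turns lie within -1 to 1; 1 stands for 50 cm of shift or 180 degrees of turn. Its arguments: {"type":"object","properties":{"motion":{"type":"array","items":{"type":"array"}},"grip_force":{"type":"number"}},"required":["motion"]}

```bash
ls; mkdir -p pics
python3 - <<'E'
from cell import manip, camera
import cv2
print(manip.get_obs())
for n in ["scene","side","wrist"]:
    c=camera(n); cv2.imwrite(f"pics/{n}0.png",c["frame"][:,:,::-1])
    print(n,{k:v for k,v in c.items() if k!="frame"})
E
```

```text
pics
{'t': 0.0, 'joint_positions': array([ 1.21492707,  0.47776823,  0.02234738,  1.5564213 , -0.01149753,
        1.10932227, -0.08309135]), 'qvel': array([-0.0013982 ,  0.00038638,  0.00061307,  0.00054197, -0.00051408,
       -0.00016621, -0.00034966]), 'joint_torque': array([ 1.39331310e-04, -5.82849813e+01,  1.53498061e+00, -2.72607887e+01,
       -5.42533176e-02,  1.69358414e-02,  1.35383521e-04]), 'position': array([ 0.16535242, -0.65375479,  0.18761605]), 'tcp_rot': array([-3.11576955e+00, -3.88022185e-01,  5.60872763e-04]), 'force': array([ 0.28259252, -0.33327994, -0.72095693]), 'moment': array([-0.00269235,  0.00336927, -0.02593793]), 'opening': 0.08748358705681102}
scene {'fovy': 47.311589554401635, 'cx': 320.8953666604878, 'cy': 195.7901731207957, 'dist_coeffs': array([0.01408477, 0.        , 0.        , 0.        , 0.        ]), 'rvec': array([ 1.95176386, -0.69269809,  0.43003072]), 'tvec': array([-0.31491948,  0.33732749,  0.43637487])}
side {'fovy': 46.565819549660915, 'cx': 306.7267402955013, 'cy': 198.0602314967859, 'dist_coeffs': array([-0.07888687,  0.        ,  0.        ,  0.        ,  0.        ]), 'rvec': array([ 1.93803975, -0.05067241,  0.0355973 ]), 'tvec': array([-0.58347866,  0.17609591,  0.61005405])}
wrist {'fovy': 69.75862962894445, 'cx': 322.5815438554466, 'cy': 198.06696380036564, 'dist_coeffs': array([0.01770862, 0.        , 0.        , 0.        , 0.        ]), 'rvec': array([-2.32432515,  1.80568274,  0.22106588]), 'tvec': array([-0.67503886, -0.02919048,  0.3879995 ])}
```

```bash
cat > h.py <<'E'
import numpy as np, cv2
from cell import manip, camera
from scipy.spatial.transform import Rotation as R
from scipy.optimize import least_squares
def grab(n,name=None):
    c=camera(n)
    if name: cv2.imwrite(f"pics/{name}.png",c["frame"][:,:,::-1])
    return c
def K(c):
    f=200/np.tan(np.radians(c["fovy"])/2); return np.array([[f,0,c["cx"]],[0,f,c["cy"]],[0,0,1.]])
def proj(c,P):
    return cv2.projectPoints(np.array(P,float).reshape(-1,3),c["rvec"],c["tvec"],K(c),c["dist_coeffs"])[0].reshape(-1,2)
def ray(c,uv):
    p=cv2.undistortPoints(np.array([[uv]],float),K(c),c["dist_coeffs"])[0,0]
    Rm=cv2.Rodrigues(c["rvec"])[0]; o=-Rm.T@c["tvec"]; d=Rm.T@np.array([p[0],p[1],1.]); return o,d/np.linalg.norm(d)
def onz(c,uv,z):
    o,d=ray(c,uv); return o+d*(z-o[2])/d[2]
def crop(c,x0,y0,x1,y1,s,name):
    im=cv2.resize(c["frame"][y0:y1,x0:x1],None,fx=s,fy=s,interpolation=cv2.INTER_CUBIC)
    for x in range(-(-x0//20)*20,x1,20):
        cv2.putText(im,str(x),((x-x0)*s,8),0,.3,(255,255,0),1); cv2.line(im,((x-x0)*s,10),((x-x0)*s,14),(255,255,0),1)
    for y in range(-(-y0//20)*20,y1,20):
        cv2.putText(im,str(y),(0,(y-y0)*s+3),0,.3,(255,255,0),1)
    cv2.imwrite(f"pics/{name}.png",im[:,:,::-1])
E
python3 - <<'E'
from h import *
import pickle
s=grab("scene");d=grab("side");w=grab("wrist")
for c in (s,d,w):
    o,dd=ray(c,(320,200)); print(o.round(3),dd.round(3))
crop(s,220,130,460,300,3,"s1"); crop(d,170,120,420,280,3,"d1")
pickle.dump((s,d),open("c0.pkl","wb"))
# tool pose of wrist cam in tool frame
ob=manip.get_obs(); T=R.from_rotvec(ob["tcp_rot"]); print(T.as_matrix().round(3))
o,_=ray(w,(320,200)); print("cam in tool",T.inv().apply(o-ob["position"]))
for (c,uv) in ((s,(265,293)),(d,(203,268))): print(onz(c,uv,0))
E
```

```text
[ 0.093 -0.38   0.5  ] [ 0.561  0.686 -0.463]
[ 0.556 -0.536  0.384] [ 0.078  0.928 -0.363]
[ 0.23  -0.639  0.383] [-0.241 -0.052 -0.969]
[[ 0.969  0.245 -0.   ]
 [ 0.245 -0.969  0.001]
 [-0.    -0.001 -1.   ]]
cam in tool [ 0.06588028  0.0006672  -0.19498561]
[0.41115033 0.15552742 0.        ]
[0.41965226 0.14579372 0.        ]
```

Run:
```python
from h import *
import pickle
s,d=pickle.load(open("c0.pkl","rb"))
for uv in ((304,198),(311.7,202.3),(320,207.3)): print("s",onz(s,uv,.094).round(4))
for uv in ((288.7,193),(288.7,199),(288.7,204)): print("d",onz(d,uv,.094).round(4))
# tin rim top centre guess z=.058
print("tin s",onz(s,(220+134/3,130+382/3),.058),"d",onz(d,(170+98/3,120+337/3),.058))
for nm,uvs in (("case s",[(220+236/3,130+176/3),(220+110/3,130+152/3),(220+162/3,130+250/3)]),):
  for uv in uvs: print(nm,onz(s,uv,.058).round(4))
for uv in [(170+448/3,120+216/3),(170+275/3,120+252/3),(170+375/3,120+180/3),(170+208/3,120+208/3)]: print("case d",onz(d,uv,.058).round(4))
crop(s,290,185,360,270,9,"s2"); crop(d,270,185,325,275,9,"d2");
```

```text
s [0.5664 0.248  0.094 ]
s [0.567  0.2247 0.094 ]
s [0.5667 0.1993 0.094 ]
d [0.5648 0.2424 0.094 ]
d [0.5643 0.2127 0.094 ]
d [0.5639 0.1895 0.094 ]
tin s [0.42481976 0.17224096 0.058     ] d [0.42154247 0.16128187 0.058     ]
case s [0.6262 0.3463 0.058 ]
case s [0.5764 0.439  0.058 ]
case s [0.5219 0.2882 0.058 ]
case d [0.6278 0.3416 0.058 ]
case d [0.5139 0.2821 0.058 ]
case d [0.5809 0.4191 0.058 ]
case d [0.4649 0.3658 0.058 ]
```

Call:
apply_moves([
  [[0.0,0,-0.08],[0,0,0],0],
  [[0.1,0,-0.16],[0,0,0],0],
  [[0.18,0,-0.2],[0,0,0],0],
  [[0.18,0,-0.2],[0,0,0],0],
  [[0.18,0,-0.2],[0,0,0],0],
])

```text
t: 0.72
position: [0.261, -0.6311, 0.2923]
tcp_rot: [3.111, 0.401, 0.009]
force: [-0.6, 0.5, -0.3]
opening: 0.0875
```

```bash
cat >> h.py <<'E'
def st():
    o=manip.get_obs()
    T=R.from_rotvec(o["tcp_rot"]).as_matrix()
    print("t",round(o["t"],2),"p",o["position"].round(4),"q",o["joint_positions"].round(3),"F",o["force"].round(1),"op",round(o["opening"],4)); print("X",T[:,0].round(3),"Y",T[:,1].round(3),"Z",T[:,2].round(3))
    with open("log.txt","a") as f: f.write(repr((list(o["joint_positions"]),list(o["position"]),list(o["tcp_rot"]),list(o["joint_torque"])))+"\n")
    return o
E
python3 - <<'E'
from h import *
st()
s=grab("scene","s3")
for n,uvs in (("s",[(135,345),(10,120)]),):
  for uv in uvs: print(onz(s,uv,0))
d=grab("side","d3")
for uv in [(100,240),(0,370),(60,300)]: print(onz(d,uv,0))
E
```

```text
t 0.72 p [ 0.261  -0.6311  0.2923] q [ 1.089e+00  4.200e-01  1.000e-03  1.407e+00 -5.000e-03  1.308e+00
 -2.240e-01] F [-0.6  0.5 -0.3] op 0.0875
X [0.967 0.254 0.005] Y [ 0.254 -0.967  0.005] Z [ 0.007 -0.004 -1.   ]
[0.19934052 0.17581267 0.        ]
[0.23490764 1.50734701 0.        ]
[0.20743272 0.25947114 0.        ]
[ 0.20991291 -0.09608949  0.        ]
[0.21920317 0.05628021 0.        ]
```

```bash
cat >> h.py <<'E'
def RM(Z,Yhint):
    Z=np.array(Z,float);Z/=np.linalg.norm(Z); Y=np.array(Yhint,float); Y-=Z*(Y@Z); Y/=np.linalg.norm(Y)
    return np.column_stack([np.cross(Y,Z),Y,Z])
def go(p,Rm=None,o=None):
    o=o or manip.get_obs()
    T=R.from_rotvec(o["tcp_rot"]).as_matrix()
    Rm=T if Rm is None else Rm
    d=T.T@(np.array(p)-o["position"])/.5; a=R.from_matrix(T.T@Rm).as_rotvec()/np.pi
    print("shift",d.round(4).tolist(),"turn",a.round(4).tolist(),"mm",np.linalg.norm(d)*500//1,"deg",np.linalg.norm(a)*180//1)
def polar(az,r,z): a=np.radians(az); return np.array([r*np.cos(a),r*np.sin(a),z])
E
python3 - <<'E'
from h import *
o=manip.get_obs()
for az,r,z,el in ((-67.5,.70,.45,-60),(-67.5,.72,.64,-30),(-60,.74,.84,0),(-55,.72,1.03,0)):
    u=polar(az,1,0); e=np.radians(el); Z=np.cos(e)*u+np.array([0,0,np.sin(e)]); Y=np.array([0,0,1.])*np.cos(e)-u*np.sin(e)
    print(az,r,z,el); go(polar(az,r,z),RM(Z,Y))
E
```

```text
-67.5 0.7 0.45 -60
shift [0.02, 0.0355, -0.3223] turn [-0.1661, 0.0119, -0.0444] mm 162.0 deg 31.0
-67.5 0.72 0.64 -30
shift [0.0257, 0.0754, -0.7023] turn [-0.3325, 0.0238, -0.0412] mm 353.0 deg 60.0
-60 0.74 0.84 0
shift [0.2208, 0.0753, -1.1022] turn [-0.4964, 0.0684, -0.0683] mm 563.0 deg 91.0
-55 0.72 1.03 0
shift [0.3294, -0.0021, -1.4823] turn [-0.4938, 0.0901, -0.0901] mm 759.0 deg 91.0
```

Call:
apply_moves([
  [[0.02,0.036,-0.32],[-0.166,0.012,-0.044],0],
  [[0.02,0.036,-0.32],[-0.166,0.012,-0.044],0],
  [[0.02,0.036,-0.32],[-0.166,0.012,-0.044],0],
  [[0.02,0.036,-0.32],[-0.166,0.012,-0.044],0],
  [[0.02,0.036,-0.32],[-0.166,0.012,-0.044],0],
])

```text
t: 1.23
position: [0.2652, -0.6491, 0.4579]
tcp_rot: [2.559, 0.503, 0.14]
force: [-0.6, -0.4, 1.1]
opening: 0.0875
```

```bash
cat >> h.py <<'E'
def gp(az,r,z,el,o=None):
    u=polar(az,1,0); e=np.radians(el); Z=np.cos(e)*u+np.array([0,0,np.sin(e)]); Y=np.array([0,0,1.])*np.cos(e)-u*np.sin(e)
    go(polar(az,r,z),RM(Z,Y),o)
E
python3 - <<'E'
from h import *
o=st()
gp(-67.5,.72,.63,-30,o); gp(-65,.74,.82,-5,o); gp(-60,.72,1.02,0,o)
E
```

```text
t 1.23 p [ 0.2652 -0.6491  0.4579] q [ 1.083  0.071 -0.023  1.611  0.08   0.924 -0.153] F [-0.6 -0.4  1.1] op 0.0875
X [0.926 0.379 0.001] Y [ 0.324 -0.794  0.514] Z [ 0.195 -0.476 -0.858]
shift [0.0072, 0.2091, -0.2759] turn [-0.1614, 0.0009, -0.0012] mm 173.0 deg 29.0
shift [0.0721, 0.4373, -0.5821] turn [-0.3003, 0.0134, -0.0086] mm 365.0 deg 54.0
shift [0.1956, 0.5988, -0.9515] turn [-0.3276, 0.0391, -0.0224] mm 570.0 deg 59.0
```

Call:
apply_moves([
  [[0.007,0.209,-0.276],[-0.161,0.001,-0.001],0],
  [[0.007,0.209,-0.276],[-0.161,0.001,-0.001],0],
  [[0.007,0.209,-0.276],[-0.161,0.001,-0.001],0],
  [[0.007,0.209,-0.276],[-0.161,0.001,-0.001],0],
  [[0.007,0.209,-0.276],[-0.161,0.001,-0.001],0],
])

```text
t: 1.65
position: [0.2754, -0.6657, 0.6247]
tcp_rot: [2.073, 0.41, 0.235]
force: [-0.5, -0.1, -0.4]
opening: 0.088
```

Run:
```python
from h import *
o=st()
gp(-65,.74,.82,-5,o); gp(-60,.72,1.02,0,o)
```

```text
t 1.65 p [ 0.2754 -0.6657  0.6247] q [ 1.089 -0.135 -0.057  1.73   0.244  0.527 -0.294] F [-0.5 -0.1 -0.4] op 0.088
X [0.924 0.381 0.   ] Y [ 0.193 -0.47   0.861] Z [ 0.329 -0.796 -0.508]
shift [0.0655, 0.3555, -0.1662] turn [-0.142, 0.0137, -0.0046] mm 198.0 deg 25.0
shift [0.189, 0.6739, -0.4136] turn [-0.1695, 0.0411, -0.0114] mm 406.0 deg 31.0
```

```bash
cat > fk.py <<'E'
from h import *
import ast
def rz(t): return R.from_euler('z',t).as_matrix()
def ry(t): return R.from_euler('y',t).as_matrix()
# az=-(q): base x-mirrored -> rotations about -z
def fk(q,p,full=False):
    h,a,b,c,o1,o7,ea,eb,sh=p[:9]
    s=-1
    M=rz(s*q[0]-o1); P=np.array([0,0,h]); pts=[P]
    M=M@ry(q[1]); P=P+M@[ea,0,a]; 
    pts.append(P)
    M=M@rz(s*q[2])@ry(q[3]); P=P+M@[eb,0,b]; pts.append(P)
    M=M@rz(s*q[4])@ry(q[5]); P=P+M@[sh,0,0.]
    M=M@rz(s*q[6]-o7); P=P+M@[0,0,c]; pts.append(P)
    return (pts,M) if full else (P,M)
def data():
    D=[]
    for l in open("log.txt"): D.append(ast.literal_eval(l))
    D.append(([1.21492707,  0.47776823,  0.02234738,  1.5564213 , -0.01149753,1.10932227, -0.08309135],[ 0.16535242, -0.65375479,  0.18761605],[-3.11576955e+00, -3.88022185e-01,  5.60872763e-04],None))
    return D
def fit(verbose=True):
    D=data()
    def res(x):
        r=[]
        for q,P,rv,_ in D:
            p_,M=fk(q,x); r+=list((p_-P)); r+=list(.3*R.from_matrix(M.T@R.from_rotvec(rv).as_matrix()).as_rotvec())
        r+=list(.003*(np.array(x)-x0))
        return np.array(r)
    best=None
    for o7 in (0,np.pi/2,-np.pi/2,np.pi):
        x0=np.array([.36,.45,.45,.33,.087,o7,0,0,0]); s=least_squares(res,x0)
        if best is None or s.cost<best.cost: best=s
    if verbose: print("fit",best.x.round(4),"rms",np.sqrt(np.mean(best.fun**2)).round(5),np.abs(best.fun).max().round(4))
    return best.x
if __name__=="__main__": fit()
E
python3 fk.py
```

```text
Traceback (most recent call last):
  File "fk.py", line 35, in <module>
    if __name__=="__main__": fit()
                             ~~~^^
  File "fk.py", line 22, in fit
    D=data()
  File "fk.py", line 18, in data
    for l in open("log.txt"): D.append(ast.literal_eval(l))
                                                ~~~~~~~~~~~~~~~~^^^
ValueError: malformed node or string on line 1: <ast.Call object at 0x7f1b6ebd7ed0>
```

```bash
sed -i 's/np.float64(\([^)]*\))/\1/g' log.txt; sed -i 's/list(o\["\([a-z_]*\)"\])/o["\1"].tolist()/g' h.py; python3 fk.py
```

```text
fit [ 0.2853  0.5574  0.4802  0.3782  0.0843 -1.4999 -0.005   0.0036  0.0052] rms 0.00495 0.0218
```

```bash
cat > fk.py <<'E'
from h import *
import ast, itertools
def rz(t): return R.from_euler('z',t).as_matrix()
def ry(t): return R.from_euler('y',t).as_matrix()
S=[-1,-1,-1]
def fk(q,p,full=False,S=None):
    S=S or globals()['S']
    h,a,b,c,o1,o7,ea,eb,sh,o3,o5=p[:11]
    M=rz(-q[0]-o1); P=np.array([0,0,h]); pts=[P]
    M=M@ry(q[1]); P=P+M@[ea,0,a]; pts.append(P)
    M=M@rz(S[0]*q[2]+o3)@ry(q[3]); P=P+M@[eb,0,b]; pts.append(P)
    M=M@rz(S[1]*q[4]+o5)@ry(q[5]); P=P+M@[sh,0,0.]
    M=M@rz(S[2]*q[6]+o7); P=P+M@[0,0,c]; pts.append(P)
    return (pts,M) if full else (P,M)
def data():
    D=[]
    for l in open("log.txt"): D.append(ast.literal_eval(l))
    D.append(([1.21492707,  0.47776823,  0.02234738,  1.5564213 , -0.01149753,1.10932227, -0.08309135],[ 0.16535242, -0.65375479,  0.18761605],[-3.11576955e+00, -3.88022185e-01,  5.60872763e-04],None))
    return D
def fit(S,o7):
    D=data()
    def res(x):
        r=[]
        for q,P,rv,_ in D:
            p_,M=fk(q,x,S=S); r+=list((p_-P)); r+=list(.3*R.from_matrix(M.T@R.from_rotvec(rv).as_matrix()).as_rotvec())
        r+=list(.003*(np.array(x)-x0))
        return np.array(r)
    x0=np.array([.36,.45,.45,.33,.087,o7,0,0,0,0,0]); return least_squares(res,x0)
if __name__=="__main__":
    L=[]
    for S_ in itertools.product((-1,1),repeat=3):
        for o7 in (0,np.pi/2,-np.pi/2,np.pi):
            s=fit(list(S_),o7); L.append((s.cost,S_,s.x.round(4).tolist(),np.abs(s.fun).max()))
    L.sort(key=lambda t:t[0])
    for l in L[:3]: print(l)
    import json; json.dump((list(L[0][1]),L[0][2]),open("fk.json","w"))
E
python3 fk.py
```

```text
(np.float64(0.00016119360700233212), (-1, -1, -1), [0.3082, 0.467, 0.561, 0.3816, -0.0524, 1.4618, -0.1494, -0.0227, -0.0762, -0.1455, 0.0651], np.float64(0.011099731836991865))
(np.float64(0.0001707542516371528), (-1, -1, -1), [0.3083, 0.4666, 0.5608, 0.3814, -0.0524, 1.4616, -0.149, -0.0229, -0.0762, -0.1456, 0.0652], np.float64(0.011107869339407314))
(np.float64(0.00017383717587997718), (-1, -1, -1), [0.3081, 0.4674, 0.5612, 0.3819, -0.0525, 1.4619, -0.1498, -0.0226, -0.0762, -0.1455, 0.065], np.float64(0.011091537207279312))
```

Call:
apply_moves([
  [[0.066,0.356,-0.166],[-0.142,0.014,-0.005],0],
  [[0.066,0.356,-0.166],[-0.142,0.014,-0.005],0],
  [[0.066,0.356,-0.166],[-0.142,0.014,-0.005],0],
  [[0.066,0.356,-0.166],[-0.142,0.014,-0.005],0],
  [[0.066,0.356,-0.166],[-0.142,0.014,-0.005],0],
])

```text
t: 2.07
position: [0.3063, -0.6763, 0.7886]
tcp_rot: [1.648, 0.361, 0.321]
force: [0.3, -0.6, -1.2]
opening: 0.0878
```

```bash
python3 - <<'E'
from h import *
o=st()
gp(-60,.78,1.02,0,o)
E
python3 fk.py
```

```text
t 2.07 p [ 0.3063 -0.6763  0.7886] q [ 1.109 -0.183 -0.101  1.738  0.804  0.18  -0.826] F [ 0.3 -0.6 -1.2] op 0.0878
X [ 0.909  0.416 -0.003] Y [ 0.047 -0.096  0.994] Z [ 0.414 -0.904 -0.106]
shift [0.1516, 0.4678, 0.0186] turn [-0.034, 0.03, -0.0007] mm 246.0 deg 8.0
(np.float64(0.000517543695695966), (-1, -1, -1), [0.3067, 0.5578, 0.5808, 0.4097, -0.0752, 1.4751, -0.1561, 0.0264, -0.0414, -0.1586, 0.0572], np.float64(0.020920984438998803))
(np.float64(0.000527293558737723), (-1, -1, -1), [0.3067, 0.5577, 0.5807, 0.4097, -0.0752, 1.475, -0.1561, 0.0264, -0.0414, -0.1586, 0.0572], np.float64(0.02092754406501724))
(np.float64(0.0005299991001150346), (-1, -1, -1), [0.3066, 0.5578, 0.5808, 0.4098, -0.0752, 1.4752, -0.1562, 0.0264, -0.0413, -0.1586, 0.0571], np.float64(0.020914410770169617))
```

Call:
apply_moves([
  [[0.05,0.468,0.018],[0,0.0,-0.0],0],
  [[0.05,0.468,0.018],[0,0.0,-0.0],0],
  [[0.05,0.468,0.018],[0,0.0,-0.0],0],
  [[0.05,0.468,0.018],[0,0.0,-0.0],0],
  [[0.05,0.468,0.018],[0,0.0,-0.0],0],
])

```text
t: 2.48
position: [0.3435, -0.6897, 1.0003]
tcp_rot: [1.643, 0.367, 0.328]
force: [0.1, -1.7, 0.5]
opening: 0.0879
```

```bash
python3 - <<'E'
from h import *
o=st()
gp(-60,.78,1.02,0,o)
E
python3 fk.py
```

```text
t 2.48 p [ 0.3435 -0.6897  1.0003] q [ 0.789 -0.056  0.13   1.165  0.386  0.599 -0.337] F [ 0.1 -1.7  0.5] op 0.0879
X [ 0.906  0.424 -0.002] Y [ 0.045 -0.092  0.995] Z [ 0.422 -0.901 -0.102]
shift [0.0962, 0.0407, 0.0095] turn [-0.0326, 0.0273, -0.0008] mm 52.0 deg 7.0
(np.float64(0.001122173121367375), (-1, -1, -1), [0.3198, 0.5234, 0.4835, 0.3623, -0.0036, 1.4875, -0.0084, 0.0273, -0.0155, -0.0974, 0.0386], np.float64(0.025420771068846475))
(np.float64(0.0011320971316683272), (-1, -1, -1), [0.3199, 0.5232, 0.4836, 0.3622, -0.0039, 1.4873, -0.0085, 0.0274, -0.0156, -0.0978, 0.0388], np.float64(0.025432694635212555))
(np.float64(0.0011344530646826938), (-1, -1, -1), [0.3196, 0.5235, 0.4835, 0.3623, -0.0034, 1.4877, -0.0084, 0.0272, -0.0154, -0.0971, 0.0384], np.float64(0.02540977351213618))
```

```bash
cat > fk.py <<'E'
from h import *
import ast, itertools, json
def rz(t): return R.from_euler('z',t).as_matrix()
def ry(t): return R.from_euler('y',t).as_matrix()
def fk(q,p,full=False,S=(-1,-1,-1)):
    v0,v1,v2,v3=p[0:3],p[3:6],p[6:9],p[9:12]; o7=p[12]
    M=rz(-q[0]); P=np.array([0,0,0.])+M@v0; pts=[P]
    M=M@ry(q[1]); P=P+M@v1; pts.append(P)
    M=M@rz(S[0]*q[2])@ry(q[3]); P=P+M@v2; pts.append(P)
    M=M@rz(S[1]*q[4])@ry(q[5]); P=P+M@[v3[0],v3[1],0.]; pts.append(P)
    M=M@rz(S[2]*q[6]+o7); P=P+M@[0,0,v3[2]]; pts.append(P)
    return (pts,M) if full else (P,M)
def data():
    D=[]
    for l in open("log.txt"): D.append(ast.literal_eval(l))
    D.append(([1.21492707,  0.47776823,  0.02234738,  1.5564213 , -0.01149753,1.10932227, -0.08309135],[ 0.16535242, -0.65375479,  0.18761605],[-3.11576955e+00, -3.88022185e-01,  5.60872763e-04],None))
    return D
def fit(S,o7):
    D=data()
    def res(x):
        r=[]
        for q,P,rv,_ in D:
            p_,M=fk(q,x,S=S); r+=list((p_-P)); r+=list(.3*R.from_matrix(M.T@R.from_rotvec(rv).as_matrix()).as_rotvec())
        r+=list(.001*(np.array(x)-x0))
        return np.array(r)
    x0=np.array([0,0,.36,0,0,.45,0,0,.45,0,0,.33,o7]); return least_squares(res,x0)
if __name__=="__main__":
    L=[]
    for S_ in itertools.product((-1,1),repeat=3):
        for o7 in (0,np.pi/2,-np.pi/2,np.pi):
            s=fit(list(S_),o7); L.append((s.cost,S_,s.x.round(4).tolist(),np.abs(s.fun).max()))
    L.sort(key=lambda t:t[0])
    for l in L[:1]: print(l)
    json.dump((list(L[0][1]),L[0][2]),open("fk.json","w"))
E
python3 fk.py;python3 - <<'E'
from fk import *
S,x=json.load(open("fk.json"))
for q,P,rv,_ in data():
    p,M=fk(q,x,S=S); print((p-P).round(4),R.from_matrix(M.T@R.from_rotvec(rv).as_matrix()).as_rotvec().round(3))
E
```

```text
(np.float64(8.634940693302206e-09), (-1, -1, -1), [-0.0, -0.0153, 0.2871, 0.0, -0.0153, 0.5417, -0.0, -0.0314, 0.4725, 0.0, -0.0004, 0.3697, 1.5708], np.float64(9.174619691528568e-05))
[-0.0002 -0.     -0.    ] [ 0. -0. -0.]
[-0.0002 -0.     -0.    ] [-0. -0. -0.]
[-0.0002 -0.     -0.    ] [-0. -0. -0.]
[-0.0001 -0.     -0.    ] [-0. -0. -0.]
[-0.0001 -0.     -0.0001] [ 0. -0. -0.]
[-0.0002  0.      0.    ] [-0.  0. -0.]
```

```bash
cat >> fk.py <<'E'
S_,X_=json.load(open("fk.json"))
LO=np.array([-2.96,-.34,-1.41,.24,-1.37,.17,-2.96]);HI=np.array([2.96,2.1,1.46,2.44,4.51,1.92,2.96])
def segd(a,b,c,d):
    t=np.linspace(0,1,60); A=a+(b-a)*t[:,None]; B=c+(d-c)*t[:,None]
    D=np.linalg.norm(A[:,None]-B[None],axis=2); i=np.unravel_index(D.argmin(),D.shape); return D.min(),A[i[0]]
def post(q):
    pts,_=fk(q,X_,True,S_); pts=[np.zeros(3)]+pts
    C,D=np.array([.33,.11,0]),np.array([.33,.11,.9])
    r=[segd(pts[i],pts[i+1],C,D)[0] for i in range(len(pts)-1)]
    return np.round(r,3),np.round(pts,3)
def info():
    o=st(); r,p=post(o["joint_positions"]); print("post clear",r.tolist(),"elbow",p[2],"wrist",p[3]); return o
E
python3 - <<'E'
from fk import *
o=info()
gp(-30,.80,1.08,0,o)
E
```

```text
t 2.48 p [ 0.3435 -0.6897  1.0003] q [ 0.789 -0.056  0.13   1.165  0.386  0.599 -0.337] F [ 0.1 -1.7  0.5] op 0.0879
X [ 0.906  0.424 -0.002] Y [ 0.045 -0.092  0.995] Z [ 0.422 -0.901 -0.102]
post clear [0.348, 0.362, 0.373, 0.507, 0.507] elbow [-0.043 -0.     0.828] wrist [ 0.188 -0.357  1.038]
shift [0.8781, 0.1369, -0.2438] turn [-0.0317, 0.1938, -0.0093] mm 460.0 deg 35.0
```

Run:
```python
from fk import *
o=manip.get_obs()
gp(-52,.68,1.09,0,o)
```

```text
shift [0.2662, 0.1569, -0.2323] turn [-0.0325, 0.0717, -0.003] mm 193.0 deg 14.0
```

Call:
apply_moves([
  [[0.266,0.157,-0.232],[-0.0325,0.072,-0.003],0],
  [[0.266,0.157,-0.232],[-0.0325,0.072,-0.003],0],
  [[0.266,0.157,-0.232],[-0.0325,0.072,-0.003],0],
  [[0.266,0.157,-0.232],[-0.0325,0.072,-0.003],0],
  [[0.266,0.157,-0.232],[-0.0325,0.072,-0.003],0],
])

```text
t: 2.9
position: [0.4182, -0.5345, 1.0895]
tcp_rot: [1.506, 0.518, 0.52]
force: [1.5, -0.2, -0.5]
opening: 0.0878
```

Call:
apply_moves([
  [[0.08,0,-0.003],[0,0.019,0],0],
  [[0.16,0,-0.01],[0,0.038,0],0],
  [[0.24,0,-0.022],[0,0.057,0],0],
  [[0.32,0,-0.038],[0,0.076,0],0],
  [[0.397,0,-0.059],[0,0.0944,0],0],
])

```text
t: 3.32
position: [0.5583, -0.3897, 1.087]
tcp_rot: [1.437, 0.753, 0.749]
force: [-0.1, -0.1, -0.8]
opening: 0.0874
```

Run:
```python
from fk import *
o=info()
gp(-20,.68,1.09,0,o)
```

```text
t 3.32 p [ 0.5583 -0.3897  1.087 ] q [ 0.627 -0.149 -0.158  1.125  0.24   0.61  -0.219] F [-0.1 -0.1 -0.8] op 0.0874
X [ 0.571  0.821 -0.002] Y [0.002 0.001 1.   ] Z [ 0.821 -0.571 -0.001]
post clear [0.348, 0.36, 0.306, 0.352, 0.352] elbow [-0.083  0.022  0.823] wrist [ 0.255 -0.178  1.087]
shift [0.35, 0.0067, -0.047] turn [-0.0004, 0.0824, 0.0006] mm 176.0 deg 14.0
```

Call:
apply_moves([
  [[0.08,0,-0.003],[0,0.019,0],0],
  [[0.16,0,-0.01],[0,0.038,0],0],
  [[0.24,0,-0.022],[0,0.057,0],0],
  [[0.32,0,-0.038],[0,0.076,0],0],
  [[0.397,0,-0.059],[0,0.0944,0],0],
])

```text
t: 3.73
position: [0.6477, -0.2094, 1.0866]
tcp_rot: [1.34, 0.98, 0.974]
force: [0.7, -0.3, 0.4]
opening: 0.088
```

Call:
apply_moves([
  [[0.08,0,-0.003],[0,0.019,0],0],
  [[0.16,0,-0.01],[0,0.038,0],0],
  [[0.24,0,-0.022],[0,0.057,0],0],
  [[0.32,0,-0.038],[0,0.076,0],0],
  [[0.397,0,-0.059],[0,0.0944,0],0],
])

```text
t: 4.15
position: [0.6806, -0.011, 1.0859]
tcp_rot: [1.215, 1.203, 1.194]
force: [0.1, -0.2, 0.1]
opening: 0.0879
```

Run:
```python
from fk import *
o=info()
gp(20,.68,1.09,0,o)
```

```text
t 4.15 p [ 0.6806 -0.011   1.0859] q [ 0.353 -0.142 -0.392  1.114  0.088  0.595 -0.123] F [ 0.1 -0.2  0.1] op 0.0879
X [ 0.014  1.    -0.004] Y [0.003 0.004 1.   ] Z [ 1.    -0.014 -0.003]
post clear [0.348, 0.358, 0.202, 0.22, 0.22] elbow [-0.083 -0.002  0.823] wrist [ 0.311 -0.005  1.087]
shift [0.4858, 0.0099, -0.0902] turn [-0.0011, 0.1157, 0.0012] mm 247.0 deg 20.0
```

```bash
cat > sim.py <<'E'
from fk import *
def J(q):
    pts,M=fk(q,X_,True,S_); p0,M0=fk(q,X_,S=S_); Jm=np.zeros((6,7)); e=1e-6
    for i in range(7):
        qq=np.array(q,float); qq[i]+=e; p1,M1=fk(qq,X_,S=S_)
        Jm[:3,i]=(p1-p0)/e; Jm[3:,i]=R.from_matrix(M1@M0.T).as_rotvec()/e
    return Jm
def sim(q,targets,dstep=.01,lam=1e-3,null=None,w=np.ones(7)):
    """targets: list of (p,Rm); straight interpolation"""
    q=np.array(q,float); path=[q.copy()]
    for p,Rm in targets:
        p0,M0=fk(q,X_,S=S_); rv=R.from_matrix(Rm@M0.T).as_rotvec(); n=int(max(np.linalg.norm(p-p0)/dstep,np.linalg.norm(rv)/.03,1))+1
        for k in range(1,n+1):
            pt=p0+(p-p0)*k/n; Rt=R.from_rotvec(rv*k/n).as_matrix()@M0
            for it in range(3):
                pc,Mc=fk(q,X_,S=S_); e=np.r_[pt-pc,R.from_matrix(Rt@Mc.T).as_rotvec()]
                j=J(q); 
                dq=w*(j.T@np.linalg.solve((j*w)@j.T+lam**2*np.eye(6),e)) if False else (w[:,None]*j.T)@np.linalg.solve(j@(w[:,None]*j.T)+lam**2*np.eye(6),e)
                if null is not None and it==0:
                    Pn=np.eye(7)-np.linalg.pinv(j)@j; dq=dq+Pn@(null(q))
                q=np.clip(q+dq,LO,HI)
            path.append(q.copy())
    return q,path
E
python3 - <<'E'
from sim import *
D=[d for d in data()]
D=[D[-1]]+D[:-1]
for a,b in zip(D[:-1],D[1:]):
    p=np.array(b[1]);Rm=R.from_rotvec(b[2]).as_matrix()
    if np.linalg.norm(p-np.array(a[1]))<.01: continue
    q,_=sim(a[0],[(p,Rm)]); print(np.round(a[0],2),"\n  act",np.round(b[0],3),"\n  sim",q.round(3))
E
```

```text
[ 1.21  0.48  0.02  1.56 -0.01  1.11 -0.08] 
  act [ 1.089e+00  4.200e-01  1.000e-03  1.407e+00 -5.000e-03  1.308e+00
 -2.240e-01] 
  sim [ 1.087  0.42   0.003  1.407 -0.005  1.308 -0.223]
[ 1.09  0.42  0.    1.41 -0.    1.31 -0.22] 
  act [ 1.083  0.071 -0.023  1.611  0.08   0.924 -0.153] 
  sim [ 1.085  0.071 -0.025  1.611  0.081  0.924 -0.154]
[ 1.08  0.07 -0.02  1.61  0.08  0.92 -0.15] 
  act [ 1.089 -0.135 -0.057  1.73   0.244  0.527 -0.294] 
  sim [ 1.095 -0.135 -0.062  1.73   0.243  0.527 -0.293]
[ 1.09 -0.14 -0.06  1.73  0.24  0.53 -0.29] 
  act [ 1.109 -0.183 -0.101  1.738  0.804  0.18  -0.826] 
  sim [ 1.328 -0.176 -0.277  1.728  0.585  0.17  -0.635]
[ 1.11 -0.18 -0.1   1.74  0.8   0.18 -0.83] 
  act [ 0.789 -0.056  0.13   1.165  0.386  0.599 -0.337] 
  sim [ 0.82  -0.053  0.101  1.163  0.381  0.598 -0.334]
[ 0.79 -0.06  0.13  1.16  0.39  0.6  -0.34] 
  act [ 0.627 -0.149 -0.158  1.125  0.24   0.61  -0.219] 
  sim [ 0.551 -0.152 -0.102  1.128  0.276  0.615 -0.241]
[ 0.63 -0.15 -0.16  1.13  0.24  0.61 -0.22] 
  act [ 0.353 -0.142 -0.392  1.114  0.088  0.595 -0.123] 
  sim [ 0.351 -0.142 -0.391  1.114  0.09   0.596 -0.124]
```

```bash
cat > ns.py <<'E'
from sim import *
def ik(p,Rm,q0,fix=None):
    # solve with q3 fixed softly
    def f(q):
        pc,M=fk(q,X_,S=S_); r=list((pc-p)*10)+list(R.from_matrix(Rm@M.T).as_rotvec()*5)
        if fix is not None: r.append((q[2]-fix)*5)
        return r
    s=least_squares(f,np.clip(q0,LO+1e-3,HI-1e-3),bounds=(LO,HI)); return s.x,s.cost
def scan(p,Rm,q0s=None):
    out=[]
    for q3 in np.arange(-1.4,1.46,.2):
        for q1 in (-2.5,-1.5,-.5,.5):
          for q7 in (-2,0,2):
            q,c=ik(p,Rm,np.array([q1,.4,q3,1.5,0.5 if q3<0 else 0,1.0,q7]),q3)
            if c<1e-6: out.append((post(q)[0][2:].min(),q))
    return out
E
python3 - <<'E'
from ns import *
for nm,p in (("rack",(.565,.235,.12)),("tin",(.425,.165,.06))):
  for tilt in (0,20,35):   # tilt so wrist goes +y : Z=(0,-sin,-cos)
    for sg in (1,-1):
      t=np.radians(tilt); Rm=RM((0,-np.sin(t),-np.cos(t)),(sg,0,0))
      o=scan(np.array(p),Rm); o.sort(key=lambda t:-t[0])
      if o:
        print(nm,tilt,sg,len(o)); 
        for c,q in o[:2]: print("  ",c,q.round(2),post(q)[0].tolist(),"elb",post(q)[1][2])
      else: print(nm,tilt,sg,"none")
E
```

```text
rack 0 1 141
   0.21 [-1.31  0.96  1.4   1.83 -1.    1.29  0.38] [0.335, 0.269, 0.21, 0.266, 0.266] elb [0.143 0.422 0.597]
   0.21 [-1.31  0.96  1.4   1.83 -1.    1.29  0.38] [0.335, 0.269, 0.21, 0.266, 0.266] elb [0.143 0.422 0.597]
rack 0 -1 108
   0.21 [-1.31  0.96  1.4   1.83 -1.    1.29 -2.76] [0.335, 0.269, 0.21, 0.266, 0.266] elb [0.143 0.422 0.597]
   0.21 [-1.31  0.96  1.4   1.83 -1.    1.29 -2.76] [0.335, 0.269, 0.21, 0.266, 0.266] elb [0.143 0.422 0.597]
rack 20 1 143
   0.266 [-1.36  0.92  1.2   1.7  -0.55  1.2  -0.06] [0.335, 0.279, 0.278, 0.344, 0.266] elb [0.118 0.416 0.615]
   0.266 [-1.36  0.92  1.2   1.7  -0.55  1.2  -0.06] [0.335, 0.279, 0.278, 0.344, 0.266] elb [0.118 0.416 0.615]
rack 20 -1 109
   0.252 [-1.29  0.79  1.    1.69 -0.36  1.14  2.91] [0.335, 0.263, 0.252, 0.344, 0.266] elb [0.136 0.361 0.668]
   0.252 [-1.29  0.79  1.    1.69 -0.36  1.14  2.91] [0.335, 0.263, 0.252, 0.344, 0.266] elb [0.136 0.361 0.668]
rack 35 1 136
   0.266 [-1.24  0.83  0.8   1.58 -0.05  1.26 -0.52] [0.336, 0.254, 0.288, 0.411, 0.266] elb [0.158 0.37  0.652]
   0.266 [-1.24  0.83
[... 1047 characters left out ...]
   0.11 [-0.88  0.43  0.2   2.07  0.24  0.89  2.28] [0.34, 0.17, 0.116, 0.205, 0.11] elb [0.166 0.155 0.78 ]
   0.11 [-0.88  0.43  0.2   2.07  0.24  0.89  2.28] [0.34, 0.17, 0.116, 0.205, 0.11] elb [0.166 0.155 0.78 ]
tin 35 1 144
   0.11 [ 0.07  1.12 -1.4   1.9   1.08  1.88 -1.73] [0.348, 0.158, 0.129, 0.283, 0.11] elb [ 0.483 -0.064  0.526]
   0.11 [ 0.07  1.12 -1.4   1.9   1.08  1.88 -1.73] [0.348, 0.158, 0.129, 0.283, 0.11] elb [ 0.483 -0.064  0.526]
tin 35 -1 115
   0.11 [ 0.07  1.12 -1.4   1.9   1.08  1.88  1.41] [0.348, 0.158, 0.129, 0.283, 0.11] elb [ 0.483 -0.064  0.526]
   0.11 [ 0.07  1.12 -1.4   1.9   1.08  1.88  1.41] [0.348, 0.158, 0.129, 0.283, 0.11] elb [ 0.483 -0.064  0.526]
```

```bash
cat > plan1.py <<'E'
from ns import *
def G(az,r,z,el):
    u=polar(az,1,0); e=np.radians(el); Z=np.cos(e)*u+np.array([0,0,np.sin(e)]); Y=np.array([0,0,1.])*np.cos(e)-u*np.sin(e)
    return polar(az,r,z),RM(Z,Y)
def W(p,tilt,jaw=0,sg=-1,tdir=(0,-1)):
    t=np.radians(tilt); a=np.radians(jaw); 
    Z=np.array([tdir[0]*np.sin(t),tdir[1]*np.sin(t),-np.cos(t)]); return np.array(p,float),RM(Z,(sg*np.cos(a),sg*np.sin(a),0))
def show(path,nm):
    cl=[post(q)[0][1:] for q in path]; m=np.min(cl,axis=0)
    q=path[-1]; print(nm,"q",q.round(2),"minclear",m.round(3),"end",np.round(cl[-1],3),"elb",post(q)[1][2],"marg",np.minimum(q-LO,HI-q).min().round(2))
E
python3 - <<'E'
from plan1 import *
q0=manip.get_obs()["joint_positions"]
for A in (50,70,90):
  for sg in (1,-1):
   for tilt in (0,20,30):
    q,p=sim(q0,[G(a,.68,1.09,0) for a in range(10,A+1,10)]); show(p,f"swing {A}")
    q,p=sim(q,[G(A,.72,.9,-20),G(A,.72,.65,-45),]); show(p,"lower")
    q,p=sim(q,[W((.45,.5,.45),tilt,0,sg)]); show(p,f"tilt{tilt} sg {sg}")
    q,p=sim(q,[W((.565,.24,.25),tilt,0,sg)]); show(p,"rack hi")
    q,p=sim(q,[W((.565,.24,.1),tilt,0,sg)]); show(p,"rack")
    q,p=sim(q,[W((.45,.3,.3),tilt,0,sg),W((.425,.18,.08),tilt,0,sg)]); show(p,"tin"); print()
E
```

```text
swing 50 q [-0.06 -0.15 -0.73  1.09 -0.15  0.59  0.02] minclear [0.352 0.178 0.194 0.19 ] end [0.352 0.242 0.264 0.264] elb [-0.08  -0.036  0.823] marg 0.19
lower q [-0.11  0.04 -0.92  1.37  0.16  0.97 -0.17] minclear [0.336 0.169 0.226 0.226] end [0.336 0.169 0.244 0.244] elb [ 0.024 -0.028  0.828] marg 0.38
tilt0 sg 1 q [-0.47  0.47 -0.78  1.1   0.32  1.7  -1.15] minclear [0.103 0.075 0.244 0.244] end [0.103 0.075 0.408 0.408] elb [0.231 0.083 0.771] marg 0.22
rack hi q [ 0.04  0.42 -0.73  1.6   0.29  1.24 -0.75] minclear [0.103 0.002 0.269 0.269] end [0.186 0.046 0.269 0.269] elb [ 0.218 -0.039  0.782] marg 0.68
rack q [-0.01  0.56 -0.67  1.75  0.41  0.97 -0.84] minclear [0.143 0.046 0.268 0.269] end [0.143 0.07  0.268 0.269] elb [ 0.288 -0.027  0.746] marg 0.69
tin q [ 0.07  0.36 -0.72  2.11  0.34  0.78 -0.85] minclear [0.143 0.003 0.118 0.118] end [0.209 0.015 0.118 0.118] elb [ 0.189 -0.045  0.794] marg 0.33

swing 50 q [-0.06 -0.15 -0.73  1.09 -0.15  0.59  0.02] minclear [0.352 0.178 0.194 0.19 ] end [0.352 0.242 0.264 0.264] elb [-0.08  -0.036  0.823] marg 0.19
lower q [-0.11
[... 14819 characters left out ...]
0.289 0.279 0.429 0.429] end [0.289 0.279 0.48  0.48 ] elb [ 0.064 -0.003  0.826] marg 0.06
tilt30 sg -1 q [-1.18  0.73  0.32  0.69  0.13  1.92  2.29] minclear [0.049 0.049 0.41  0.41 ] end [0.239 0.269 0.591 0.491] elb [0.164 0.321 0.693] marg 0.0
rack hi q [-0.97  0.54  0.36  1.47  0.24  1.48  2.45] minclear [0.179 0.161 0.393 0.269] end [0.179 0.161 0.393 0.269] elb [0.183 0.212 0.752] marg 0.44
rack q [-0.95  0.69  0.33  1.6   0.21  1.23  2.38] minclear [0.177 0.161 0.393 0.269] end [0.177 0.183 0.393 0.269] elb [0.224 0.262 0.706] marg 0.58
tin q [-1.07  0.51  0.32  1.98  0.25  1.06  2.22] minclear [0.177 0.178 0.272 0.118] end [0.206 0.178 0.272 0.118] elb [0.155 0.217 0.76 ] marg 0.46
```

Run:
```python
from plan1 import *
q0=manip.get_obs()["joint_positions"]
qs,p=sim(q0,[G(a,.68,1.09,0) for a in range(10,81,10)]); show(p,f"swing")
qs,p=sim(qs,[G(80,.72,.9,-20),G(80,.72,.65,-45),]); show(p,"lower")
for T in (35,45,55):
  for P in ((.35,.6,.45),(.45,.5,.4)):
   for sg in (1,-1):
    q,p=sim(qs,[W(P,T,0,sg)]); print(T,P,sg);show(p," A")
    q,p=sim(q,[W((.45,.4,.3),T,0,sg)]); show(p," B")
    for t2 in (0,10,20):
      q2,p=sim(q,[W((.565,.3,.3),t2,0,sg),W((.565,.24,.1),t2,0,sg)]); show(p,f" rack{t2}")
```

```text
swing q [-0.34 -0.18 -0.88  1.08 -0.33  0.6   0.14] minclear [0.348 0.178 0.194 0.19 ] end [0.348 0.343 0.388 0.388] elb [-0.079 -0.06   0.82 ] marg 0.16
lower q [-0.36  0.08 -1.23  1.36  0.23  0.98 -0.21] minclear [0.305 0.271 0.385 0.385] end [0.305 0.271 0.424 0.424] elb [ 0.051 -0.013  0.827] marg 0.18
35 (0.35, 0.6, 0.45) 1
 A q [-1.21  1.11  0.65  0.24 -0.25  1.92 -0.95] minclear [0.181 0.181 0.424 0.424] end [0.248 0.357 0.723 0.656] elb [0.2   0.443 0.529] marg 0.0
 B q [-1.43  0.69  0.73  1.3   0.01  1.73 -0.73] minclear [0.248 0.33  0.516 0.314] end [0.288 0.33  0.516 0.314] elb [0.08  0.335 0.706] marg 0.19
 rack0 q [-0.95  0.54  0.61  1.82 -0.38  0.9  -0.16] minclear [0.174 0.11  0.269 0.269] end [0.174 0.11  0.269 0.269] elb [0.186 0.208 0.752] marg 0.62
 rack10 q [-1.04  0.6   0.64  1.76 -0.23  0.98 -0.34] minclear [0.201 0.158 0.305 0.269] end [0.201 0.159 0.305 0.269] elb [0.18  0.248 0.735] marg 0.68
 rack20 q [-1.11  0.68  0.67  1.69 -0.11  1.08 -0.47] minclear [0.221 0.204 0.348 0.269] end [0.221 0.208 0.348 0.269] elb [0.177 0.292 0.709] marg 0.75
35 (0.35, 0.6, 0
[... 7811 characters left out ...]
minclear [0.058 0.058 0.388 0.388] end [0.251 0.375 0.732 0.613] elb [0.2   0.462 0.489] marg 0.0
 B q [-1.56  1.07  1.16  1.16 -0.1   1.92  2.7 ] minclear [0.251 0.375 0.605 0.315] end [0.309 0.461 0.605 0.315] elb [0.037 0.474 0.548] marg 0.0
 rack0 q [-0.95  0.54  0.61  1.82 -0.39  0.91  2.96] minclear [0.174 0.11  0.269 0.269] end [0.174 0.11  0.269 0.269] elb [0.186 0.208 0.752] marg 0.0
 rack10 q [-1.18  0.68  0.88  1.76 -0.41  1.01  2.96] minclear [0.238 0.195 0.305 0.269] end [0.238 0.195 0.305 0.269] elb [0.158 0.305 0.707] marg 0.0
 rack20 q [-1.31  0.84  1.03  1.7  -0.42  1.12  2.95] minclear [0.267 0.265 0.348 0.269] end [0.267 0.265 0.348 0.269] elb [0.136 0.383 0.647] marg 0.01
```

Call:
apply_moves([
  [[0.08,0,-0.003],[0,0.019,0],0],
  [[0.16,0,-0.01],[0,0.038,0],0],
  [[0.24,0,-0.022],[0,0.057,0],0],
  [[0.32,0,-0.038],[0,0.076,0],0],
  [[0.397,0.005,-0.059],[0,0.0944,0],0],
])

```text
t: 4.57
position: [0.6541, 0.1884, 1.0871]
tcp_rot: [1.061, 1.42, 1.408]
force: [1.0, -0.3, 0.1]
opening: 0.0879
```

Call:
apply_moves([
  [[0.08,0,-0.003],[0,0.019,0],0],
  [[0.16,0,-0.01],[0,0.038,0],0],
  [[0.24,0,-0.022],[0,0.057,0],0],
  [[0.32,0,-0.038],[0,0.076,0],0],
  [[0.397,0.005,-0.059],[0,0.0944,0],0],
])

```text
t: 4.98
position: [0.5705, 0.3713, 1.0886]
tcp_rot: [0.875, 1.628, 1.614]
force: [0.5, 0.8, 0.2]
opening: 0.0882
```

Call:
apply_moves([
  [[0.08,0,-0.003],[0,0.019,0],0],
  [[0.16,0,-0.01],[0,0.038,0],0],
  [[0.24,0,-0.022],[0,0.057,0],0],
  [[0.32,0,-0.038],[0,0.076,0],0],
  [[0.397,0.005,-0.059],[0,0.0944,0],0],
])

```text
t: 5.4
position: [0.437, 0.5218, 1.0901]
tcp_rot: [0.657, 1.827, 1.81]
force: [0.1, 0.9, 0.6]
opening: 0.0877
```

Run:
```python
from plan1 import *
o=info()
gp(72,.68,1.09,0,o)
```

```text
t 5.4 p [0.437  0.5218 1.0901] q [-0.064 -0.146 -0.733  1.077 -0.147  0.608  0.029] F [0.1 0.9 0.6] op 0.0877
X [-0.768  0.64  -0.005] Y [0.001 0.009 1.   ] Z [ 0.64   0.768 -0.007]
post clear [0.348, 0.352, 0.243, 0.265, 0.265] elbow [-0.077 -0.036  0.823] wrist [0.2   0.238 1.093]
shift [0.5086, 0.0014, -0.0986] turn [-0.0026, 0.1212, 0.0011] mm 259.0 deg 21.0
```

Call:
apply_moves([
  [[0.08,0,-0.003],[0,0.019,0],0],
  [[0.16,0,-0.01],[0,0.038,0],0],
  [[0.24,0,-0.022],[0,0.057,0],0],
  [[0.32,0,-0.038],[0,0.076,0],0],
  [[0.397,0.0,-0.059],[0,0.0944,0],0],
])

```text
t: 5.82
position: [0.2655, 0.6266, 1.0897]
tcp_rot: [0.401, 2.011, 1.993]
force: [0.8, 0.6, -0.6]
opening: 0.0876
```

Run:
```python
from plan1 import *
o=info(); q0=o["joint_positions"]
gp(70,.72,.9,-20,o)
q,p=sim(q0,[G(70,.72,.9,-20),G(70,.72,.66,-45)]); show(p,"lower")
for P,T in (((.45,.5,.4),45),((.4,.55,.45),45),((.45,.5,.45),50)):
    q1,p=sim(q,[W(P,T,0,1)]); show(p,"A")
```

```text
t 5.82 p [0.2655 0.6266 1.0897] q [-0.212 -0.159 -0.827  1.074 -0.246  0.611  0.09 ] F [ 0.8  0.6 -0.6] op 0.0876
X [-0.922  0.388 -0.004] Y [-0.001  0.009  1.   ] Z [ 0.388  0.922 -0.008]
post clear [0.348, 0.35, 0.3, 0.333, 0.333] elbow [-0.077 -0.048  0.822] wrist [0.122 0.286 1.093]
shift [0.0757, -0.3784, 0.0804] turn [0.1085, 0.0156, -0.0015] mm 197.0 deg 19.0
lower q [-0.28  0.07 -1.12  1.34  0.21  1.   -0.2 ] minclear [0.314 0.246 0.331 0.331] end [0.314 0.246 0.365 0.365] elb [ 0.044 -0.019  0.828] marg 0.29
A q [-1.29  0.95  0.66  0.59  0.05  1.92 -0.69] minclear [0.153 0.153 0.365 0.365] end [0.265 0.354 0.676 0.531] elb [0.149 0.415 0.603] marg 0.0
A q [-1.08  1.2   0.9   0.24 -0.29  1.92 -0.71] minclear [0.168 0.168 0.365 0.365] end [0.216 0.327 0.704 0.606] elb [0.266 0.431 0.482] marg 0.0
A q [-1.25  1.09  1.05  0.28 -0.13  1.92 -0.47] minclear [0.163 0.163 0.365 0.365] end [0.257 0.368 0.703 0.597] elb [0.18  0.447 0.537] marg 0.0
```

Call:
apply_moves([
  [[0.075,-0.378,0.08],[0.1085,0.016,-0.0015],0],
  [[0.075,-0.378,0.08],[0.1085,0.016,-0.0015],0],
  [[0.075,-0.378,0.08],[0.1085,0.016,-0.0015],0],
  [[0.075,-0.378,0.08],[0.1085,0.016,-0.0015],0],
  [[0.075,-0.378,0.08],[0.1085,0.016,-0.0015],0],
])

```text
t: 6.23
position: [0.2496, 0.6769, 0.8974]
tcp_rot: [0.424, 2.389, 1.67]
force: [-0.2, 0.4, -1.1]
opening: 0.0878
```

Run:
```python
from plan1 import *
o=info(); q0=o["joint_positions"]
gp(70,.72,.71,-45,o)
```

```text
t 6.23 p [0.2496 0.6769 0.8974] q [-0.163 -0.103 -1.008  1.197 -0.116  0.779  0.015] F [-0.2  0.4 -1.1] op 0.0878
X [-0.94   0.342  0.004] Y [0.121 0.322 0.939] Z [ 0.32   0.883 -0.344]
post clear [0.348, 0.351, 0.287, 0.336, 0.336] elbow [-0.05  -0.039  0.826] wrist [0.131 0.351 1.025]
shift [0.0045, -0.3528, 0.1264] turn [0.1381, -0.0007, -0.001] mm 187.0 deg 24.0
```

Call:
apply_moves([
  [[0.0045,-0.353,0.126],[0.138,0,-0.001],0],
  [[0.0045,-0.353,0.126],[0.138,0,-0.001],0],
  [[0.0045,-0.353,0.126],[0.138,0,-0.001],0],
  [[0.0045,-0.353,0.126],[0.138,0,-0.001],0],
  [[0.0045,-0.353,0.126],[0.138,0,-0.001],0],
])

```text
t: 6.65
position: [0.2472, 0.6769, 0.7079]
tcp_rot: [0.482, 2.75, 1.13]
force: [-0.8, 0.3, 0.1]
opening: 0.0877
```

Run:
```python
from plan1 import *
o=info(); q0=o["joint_positions"]
for P,T in (((.45,.5,.4),45),((.4,.55,.45),45)):
    go(*W(P,T,0,1),o)
    q1,p=sim(q0,[W(P,T,0,1)]); show(p,"A"); show(p[:len(p)//2],"half")
```

```text
t 6.65 p [0.2472 0.6769 0.7079] q [-0.268  0.132 -1.234  1.2    0.311  1.135 -0.244] F [-0.8  0.3  0.1] op 0.0877
X [-0.941  0.34   0.002] Y [0.243 0.669 0.703] Z [ 0.238  0.662 -0.711]
post clear [0.348, 0.28, 0.227, 0.371, 0.371] elbow [ 0.077 -0.011  0.824] wrist [0.159 0.432 0.971]
shift [-0.5028, -0.5709, 0.3003] turn [0.3594, -0.3608, 0.2727] mm 408.0 deg 103.0
A q [-1.3   0.95  0.7   0.59  0.03  1.92 -0.67] minclear [0.152 0.152 0.371 0.371] end [0.267 0.358 0.676 0.529] elb [0.146 0.417 0.601] marg 0.0
half q [-0.82  0.45 -0.93  0.97  0.79  1.9  -0.84] minclear [0.152 0.152 0.371 0.371] end [0.152 0.152 0.515 0.48 ] elb [0.184 0.154 0.774] marg 0.02
shift [-0.3746, -0.4581, 0.2716] turn [0.3594, -0.3608, 0.2727] mm 325.0 deg 103.0
A q [-1.37  0.98  0.98  0.52 -0.21  1.92 -0.61] minclear [0.167 0.167 0.371 0.371] end [0.281 0.388 0.678 0.558] elb [0.118 0.435 0.589] marg 0.0
half q [-0.95  0.48 -0.86  0.85  0.81  1.92 -0.83] minclear [0.167 0.167 0.371 0.371] end [0.177 0.177 0.546 0.525] elb [0.171 0.188 0.766] marg 0.0
```

Call:
apply_moves([
  [[-0.168,-0.19,0.1],[0.12,-0.12,0.091],0],
  [[-0.168,-0.19,0.1],[0.12,-0.12,0.091],0],
  [[-0.168,-0.19,0.1],[0.12,-0.12,0.091],0],
  [[-0.168,-0.19,0.1],[0.12,-0.12,0.091],0],
  [[-0.168,-0.19,0.1],[0.12,-0.12,0.091],0],
])

```text
t: 7.07
position: [0.3178, 0.6152, 0.608]
tcp_rot: [1.053, 2.584, 0.477]
force: [1.1, 0.5, 1.2]
opening: 0.0879
```

Run:
```python
from plan1 import *
o=info(); q0=o["joint_positions"]
for P,T in (((.45,.5,.4),45),((.4,.55,.45),45)):
    go(*W(P,T,0,1),o)
    q1,p=sim(q0,[W(P,T,0,1)]); show(p,"A"); show(p[:len(p)//2],"half")
```

```text
t 7.07 p [0.3178 0.6152 0.608 ] q [-0.703  0.343 -1.04   1.051  0.736  1.698 -0.72 ] F [1.1 0.5 1.2] op 0.0879
X [-0.682  0.715 -0.157] Y [0.611 0.674 0.414] Z [ 0.402  0.187 -0.897]
post clear [0.342, 0.172, 0.171, 0.466, 0.466] elbow [0.159 0.094 0.797] wrist [0.169 0.546 0.939]
shift [-0.2797, -0.1659, 0.4361] turn [0.2397, -0.2375, 0.1772] mm 272.0 deg 68.0
A q [-1.3   0.95  0.7   0.59  0.03  1.92 -0.67] minclear [0.15  0.15  0.466 0.466] end [0.267 0.358 0.676 0.529] elb [0.146 0.417 0.601] marg 0.0
half q [-1.01  0.53 -0.56  0.89  0.68  1.92 -0.88] minclear [0.15  0.15  0.466 0.466] end [0.189 0.189 0.567 0.493] elb [0.174 0.217 0.753] marg 0.0
shift [-0.1557, -0.1182, 0.3249] turn [0.2397, -0.2375, 0.1772] mm 189.0 deg 68.0
A q [-1.04  1.23  0.89  0.24 -0.31  1.92 -0.73] minclear [0.157 0.157 0.466 0.466] end [0.205 0.317 0.701 0.598] elb [0.287 0.424 0.468] marg 0.0
half q [-1.16  0.56 -0.38  0.76  0.62  1.92 -0.84] minclear [0.157 0.157 0.466 0.466] end [0.23  0.233 0.594 0.535] elb [0.143 0.25  0.747] marg 0.0
```

Matches the simulation. Continue.

Call:
apply_moves([
  [[-0.14,-0.083,0.218],[0.12,-0.119,0.089],0],
  [[-0.14,-0.083,0.218],[0.12,-0.119,0.089],0],
  [[-0.14,-0.083,0.218],[0.12,-0.119,0.089],0],
  [[-0.14,-0.083,0.218],[0.12,-0.119,0.089],0],
  [[-0.14,-0.083,0.218],[0.12,-0.119,0.089],0],
])

```text
t: 7.48
position: [0.3832, 0.563, 0.4962]
tcp_rot: [1.39, 2.341, -0.05]
force: [-0.3, 0.5, -2.0]
opening: 0.0881
```

Run:
```python
from plan1 import *
o=info(); q0=o["joint_positions"]
for P,T in (((.45,.5,.4),45),):
    go(*W(P,T,0,1),o)
    q1,p=sim(q0,[W(P,T,0,1)]); show(p,"A"); show(p[:len(p)//2],"half")
```

```text
t 7.48 p [0.3832 0.563  0.4962] q [-0.983  0.481 -0.536  0.987  0.635  1.906 -0.833] F [-0.3  0.5 -2. ] op 0.0881
X [-0.415  0.832 -0.367] Y [0.847 0.501 0.177] Z [ 0.331 -0.237 -0.913]
post clear [0.339, 0.185, 0.185, 0.545, 0.456] elbow [0.164 0.192 0.767] wrist [0.26  0.651 0.834]
shift [-0.0896, 0.0161, 0.2499] turn [0.1407, -0.1401, 0.1117] mm 132.0 deg 41.0
A q [-1.3   0.95  0.67  0.59  0.05  1.92 -0.68] minclear [0.185 0.185 0.545 0.456] end [0.266 0.355 0.676 0.53 ] elb [0.149 0.415 0.603] marg 0.0
half q [-1.16  0.63 -0.11  0.85  0.48  1.92 -0.84] minclear [0.185 0.185 0.545 0.456] end [0.232 0.244 0.606 0.483] elb [0.155 0.28  0.725] marg 0.0
```

Call:
apply_moves([
  [[-0.076,0.014,0.2],[0.12,-0.12,0.095],0],
  [[-0.076,0.014,0.2],[0.12,-0.12,0.095],0],
  [[-0.076,0.014,0.2],[0.12,-0.12,0.095],0],
  [[-0.076,0.014,0.2],[0.12,-0.12,0.095],0],
  [[-0.076,0.014,0.2],[0.12,-0.12,0.095],0],
])

```text
t: 7.9
position: [0.4394, 0.5084, 0.4072]
tcp_rot: [1.585, 2.094, -0.443]
force: [0.2, -0.2, -2.1]
opening: 0.0879
```

Run:
```python
from plan1 import *
o=info(); q0=o["joint_positions"]
for P,T in (((.45,.4,.33),45),):
    go(*W(P,T,0,1),o)
    q1,p=sim(q0,[W(P,T,0,1)]); show(p,"A")
    q2,p=sim(q1,[W((.55,.33,.33),10,0,1)]); show(p,"B")
    q2,p=sim(q2,[W((.565,.24,.12),10,0,1)]); show(p,"rack")
    q2,p=sim(q1,[W((.52,.27,.33),20,0,1)]); show(p,"view")
```

```text
t 7.9 p [0.4394 0.5084 0.4072] q [-1.342  0.65   0.383  0.977  0.233  1.916 -0.675] F [ 0.2 -0.2 -2.1] op 0.0879
X [-0.22   0.807 -0.549] Y [0.96  0.279 0.027] Z [ 0.175 -0.521 -0.836]
post clear [0.335, 0.272, 0.303, 0.593, 0.413] elbow [0.104 0.312 0.718] wrist [0.375 0.701 0.716]
shift [-0.0948, -0.0442, 0.2456] turn [0.0635, -0.0659, 0.0647] mm 133.0 deg 20.0
A q [-1.29  0.71  0.46  1.17  0.21  1.92 -0.83] minclear [0.263 0.302 0.564 0.316] end [0.263 0.302 0.564 0.316] elb [0.126 0.332 0.697] marg 0.0
B q [-1.01  0.42  0.43  1.39 -0.03  1.47 -0.6 ] minclear [0.196 0.142 0.359 0.307] end [0.196 0.142 0.359 0.311] elb [0.143 0.169 0.783] marg 0.45
rack q [-0.89  0.52  0.41  1.73 -0.06  1.01 -0.49] minclear [0.157 0.117 0.305 0.269] end [0.157 0.117 0.305 0.269] elb [0.195 0.19  0.756] marg 0.71
view q [-1.08  0.38  0.47  1.48  0.11  1.52 -0.64] minclear [0.214 0.152 0.344 0.248] end [0.214 0.152 0.344 0.248] elb [0.123 0.164 0.789] marg 0.4
```

Call:
apply_moves([
  [[-0.095,-0.044,0.246],[0.0635,-0.066,0.065],0],
  [[-0.095,-0.044,0.246],[0.0635,-0.066,0.065],0],
  [[-0.095,-0.044,0.246],[0.0635,-0.066,0.065],0],
  [[-0.095,-0.044,0.246],[0.0635,-0.066,0.065],0],
  [[-0.095,-0.044,0.246],[0.0635,-0.066,0.065],0],
])

```text
t: 8.32
position: [0.4495, 0.3995, 0.3292]
tcp_rot: [1.761, 1.758, -0.731]
force: [0.6, 0.6, -0.1]
opening: 0.0876
```

Run:
```python
from plan1 import *
o=info(); q0=o["joint_positions"]
go(*W((.52,.30,.36),18,0,1),o)
q2,p=sim(q0,[W((.52,.30,.36),18,0,1)]); show(p,"view")
grab("wrist","w1")
```

```text
t 8.32 p [0.4495 0.3995 0.3292] q [-1.429  0.779  0.751  1.184  0.078  1.892 -0.694] F [ 0.6  0.6 -0.1] op 0.0876
X [ 0.001  0.706 -0.708] Y [ 1.    -0.002  0.   ] Z [-0.001 -0.708 -0.706]
post clear [0.334, 0.289, 0.358, 0.564, 0.313] elbow [0.084 0.372 0.673] wrist [0.45  0.661 0.59 ]
shift [-0.1839, 0.1415, 0.0972] turn [-0.0003, 0.1505, -0.0005] mm 125.0 deg 27.0
view q [-1.28  0.44  0.77  1.41 -0.03  1.57 -0.53] minclear [0.255 0.193 0.359 0.269] end [0.255 0.193 0.359 0.269] elb [0.097 0.213 0.777] marg 0.35
```

Call:
apply_moves([
  [[-0.184,0.142,0.097],[0,0.15,0],0],
  [[-0.184,0.142,0.097],[0,0.15,0],0],
  [[-0.184,0.142,0.097],[0,0.15,0],0],
  [[-0.184,0.142,0.097],[0,0.15,0],0],
  [[-0.184,0.142,0.097],[0,0.15,0],0],
])

```text
t: 8.78
position: [0.5256, 0.2961, 0.3697]
tcp_rot: [2.069, 2.049, -0.294]
force: [0.9, -1.0, 0.6]
opening: 0.0881
```

Run:
```python
from plan1 import *
o=info()
w=grab("wrist","w2"); import pickle; s=grab("scene","s4"); d=grab("side","d4"); pickle.dump((w,s,d),open("c1.pkl","wb"))
```

```text
t 8.78 p [0.5256 0.2961 0.3697] q [-1.265  0.425  0.767  1.402 -0.032  1.567 -0.531] F [ 0.9 -1.   0.6] op 0.0881
X [ 0.011  0.957 -0.29 ] Y [ 1.    -0.008  0.012] Z [ 0.009 -0.29  -0.957]
post clear [0.336, 0.252, 0.184, 0.351, 0.27] elbow [0.096 0.204 0.781] wrist [0.522 0.403 0.723]
```

```bash
python3 - <<'E'
from h import *; import pickle
w,s,d=pickle.load(open("c1.pkl","rb"))
crop(w,320,110,390,205,8,"w2r"); crop(w,240,0,390,120,5,"w2c"); crop(w,240,145,300,205,8,"w2t")
E
cat > fitobj.py <<'E'
from h import *; import pickle
def fitpose(obs,x0):
    """obs: list (cam, local pts, uv)"""
    def res(x):
        r=[]
        c,s=np.cos(x[2]),np.sin(x[2])
        for cam,L,uv in obs:
            L=np.array(L,float); P=np.column_stack([x[0]+c*L[:,0]-s*L[:,1],x[1]+s*L[:,0]+c*L[:,1],L[:,2]])
            r.append((proj(cam,P)-np.array(uv)).ravel())
        return np.concatenate(r)
    o=least_squares(res,x0,loss='soft_l1'); return o.x,res(o.x)
E
python3 - <<'E'
from fitobj import *
w,s,d=pickle.load(open("c1.pkl","rb"))
tabs=[(-.014,.03675,.094),(-.014,.01225,.094),(-.014,-.01225,.094)]
uw=[(345.7,147.8),(344.7,161.6),(343.8,174.6)]
us=[(304.4,199.),(312.,203.7),(319.6,208.5)]
ud=[(288.4,194.),(288.3,199.),(287.6,204.6)]
for nm,ob in (("w",[(w,tabs,uw)]),("s",[(s,tabs,us)]),("d",[(d,tabs,ud)]),("all",[(w,tabs,uw),(s,tabs,us),(d,tabs,ud)])):
    x,r=fitpose(ob,[.58,.21,0]); print("rack",nm,x.round(4),r.round(1).tolist())
C=[(-.0675,.05,.058),(-.0675,-.05,.058),(.0675,-.05,.058),(.0675,.05,.058)]
cw=[(281,61.6),(314.8,117.2),(387.6,74),(359.2,8)]
cs=[(273.7,213),(298.3,188.3)]; cd=[(239,189),(261.3,203.7),(319,191.7),(294.7,179.7)]
for nm,ob in (("w",[(w,C,cw)]),("s",[(s,C[1:3],cs)]),("d",[(d,C,cd)]),("all",[(w,C,cw),(s,C[1:3],cs),(d,C,cd)])):
    x,r=fitpose(ob,[.55,.36,.5]); print("case",nm,x.round(4),r.round(1).tolist())
print("tin w",onz(w,(266.3,179.8),.058))
E
```

```text
rack w [ 0.5804  0.2089 -0.0318] [-0.0, -0.1, 0.0, -0.0, -0.0, 0.2]
rack s [ 0.5774  0.2074 -0.0361] [0.0, -0.1, -0.1, -0.0, 0.1, 0.2]
rack d [ 0.5767  0.1994 -0.0437] [0.1, 0.1, -0.2, 0.1, 0.1, -0.2]
rack all [ 0.5783  0.2082 -0.0411] [-1.1, 0.2, -1.2, 0.3, -1.3, 0.5, 0.2, -0.4, 0.0, -0.4, 0.1, -0.2, 0.9, -1.6, 0.6, -1.7, 1.0, -2.1]
case w [0.5498 0.3604 0.5262] [-1.3, 0.2, -0.6, 1.8, 1.2, 0.2, 0.6, -1.3]
case s [0.5505 0.3646 0.5582] [-0.1, 1.0, 0.1, -2.4]
case d [0.5466 0.3566 0.5135] [-0.4, 0.2, -0.5, 0.8, 1.2, -0.5, 0.1, -1.8]
case all [0.5485 0.3603 0.5254] [-2.2, 0.2, -1.4, 1.9, 0.3, 0.4, -0.4, -1.1, -1.1, 2.4, 1.2, -1.1, 0.5, -0.3, 1.1, 0.1, 2.0, -1.3, 0.5, -2.4]
tin w [0.42474695 0.17080411 0.058     ]
```

```bash
cat > tgt.py <<'E'
from plan1 import *
def TW(p,psi,tilt,pitch=0):
    """tool Y horizontal at yaw psi deg, tilt: wrist leans toward tool +X; pitch: rotate about tool X (cassette tip), positive = Z toward ... """
    a=np.radians(psi);t=np.radians(tilt)
    Y=np.array([np.cos(a),np.sin(a),0]);Xh=np.array([-np.sin(a),np.cos(a),0])
    Z=-Xh*np.sin(t)-np.array([0,0,1])*np.cos(t)
    return np.array(p,float),RM(Z,Y)
CASE=np.array([.549,.3603,.526]); RACK=np.array([.579,.2085,-.036])
def loc(F,l):
    c,s=np.cos(F[2]),np.sin(F[2]); return np.array([F[0]+c*l[0]-s*l[1],F[1]+s*l[0]+c*l[1],l[2]])
E
python3 - <<'E'
from tgt import *
o=manip.get_obs();q0=o["joint_positions"]
print("TCP in wrist px", proj(camera("wrist"),[o["position"], o["position"]-.019*R.from_rotvec(o["tcp_rot"]).as_matrix()[:,2]]).round(0).tolist())
for psi in (-30,-45,-60):
  for t in (10,15):
    q,p=sim(q0,[TW((.43,.19,.2),psi,t)]);show(p,f"hov {psi} {t}")
    q,p=sim(q,[TW((.4247,.171,.032),psi,t)]);show(p,f"tin")
    q,p=sim(q,[TW((.45,.25,.2),psi/2,t)]);show(p,f"lift")
    q,p=sim(q,[TW(loc(CASE,(-.0315,0,.2)),30,t)]);show(p,f"case hi")
    q,p=sim(q,[TW(loc(CASE,(-.0315,0,.063)),30,t)]);show(p,f"case")
E
```

```text
TCP in wrist px [[321.0, 221.0], [321.0, 230.0]]
hov -30 10 q [-1.32  0.29  0.87  1.95 -0.13  1.15 -0.92] minclear [0.254 0.098 0.189 0.128] end [0.263 0.098 0.189 0.128] elb [0.069 0.142 0.806] marg 0.49
tin q [-1.13  0.54  0.71  2.11 -0.35  0.79 -0.73] minclear [0.223 0.098 0.172 0.113] end [0.223 0.121 0.172 0.113] elb [0.145 0.238 0.753] marg 0.33
lift q [-1.31  0.35  0.77  1.86 -0.13  1.15 -0.75] minclear [0.223 0.121 0.172 0.113] end [0.259 0.144 0.244 0.184] elb [0.078 0.172 0.796] marg 0.58
case hi q [-1.2   0.44  0.57  1.69 -0.07  1.1  -0.12] minclear [0.237 0.144 0.244 0.184] end [0.237 0.185 0.331 0.303] elb [0.114 0.206 0.776] marg 0.75
case q [-1.15  0.6   0.5   1.8  -0.14  0.84 -0.09] minclear [0.228 0.185 0.331 0.303] end [0.228 0.211 0.331 0.303] elb [0.154 0.267 0.734] marg 0.64
hov -30 15 q [-1.31  0.36  0.86  1.9  -0.13  1.23 -0.91] minclear [0.254 0.124 0.22  0.128] end [0.26  0.124 0.22  0.128] elb [0.079 0.177 0.794] marg 0.54
tin q [-1.15  0.59  0.71  2.06 -0.31  0.87 -0.78] minclear [0.229 0.124 0.203 0.113] end [0.229 0.148 0.203 0.113] elb [0.151 0.264 0.737
[... 2794 characters left out ...]
minclear [0.254 0.115 0.223 0.128] end [0.254 0.115 0.223 0.128] elb [0.096 0.208 0.779] marg 0.49
tin q [-1.11  0.65  0.8   2.02 -0.5   0.98 -1.06] minclear [0.22  0.115 0.208 0.113] end [0.22  0.139 0.208 0.113] elb [0.173 0.28  0.718] marg 0.42
lift q [-1.3   0.45  0.83  1.79 -0.2   1.27 -0.93] minclear [0.22  0.139 0.208 0.113] end [0.261 0.17  0.279 0.184] elb [0.092 0.22  0.774] marg 0.63
case hi q [-1.25  0.47  0.58  1.68  0.01  1.11 -0.19] minclear [0.25  0.17  0.279 0.184] end [0.25  0.207 0.349 0.303] elb [0.105 0.221 0.771] marg 0.76
case q [-1.2   0.63  0.53  1.79 -0.06  0.86 -0.19] minclear [0.243 0.207 0.348 0.303] end [0.243 0.235 0.349 0.303] elb [0.142 0.285 0.726] marg 0.65
```

Run:
```python
from tgt import *; import pickle
w,s,d=pickle.load(open("c1.pkl","rb"))
for th in (1.7,1.75,1.8,1.85,1.9):
    f=lambda n:[loc(CASE,(x,.05-.1*np.cos(th)+n*np.sin(th),.058+.1*np.sin(th)+n*np.cos(th))) for x in (-.0675,.0675)]
    print(th,"rim w",proj(w,f(0)).round(0).tolist(),"outer w",proj(w,f(.041)).round(0).tolist(),"rim d",proj(d,f(0)).round(0).tolist())
```

```text
1.7 rim w [[263.0, 60.0], [365.0, -11.0]] outer w [[242.0, 26.0], [347.0, -54.0]] rim d [[235.0, 140.0], [292.0, 132.0]]
1.75 rim w [[261.0, 56.0], [363.0, -16.0]] outer w [[240.0, 21.0], [344.0, -58.0]] rim d [[234.0, 140.0], [291.0, 132.0]]
1.8 rim w [[258.0, 52.0], [361.0, -21.0]] outer w [[238.0, 17.0], [342.0, -63.0]] rim d [[233.0, 140.0], [290.0, 132.0]]
1.85 rim w [[256.0, 48.0], [358.0, -26.0]] outer w [[237.0, 14.0], [340.0, -67.0]] rim d [[232.0, 140.0], [288.0, 132.0]]
1.9 rim w [[254.0, 44.0], [356.0, -31.0]] outer w [[235.0, 10.0], [338.0, -70.0]] rim d [[231.0, 141.0], [287.0, 132.0]]
```

Run:
```python
from tgt import *
o=info();q0=o["joint_positions"]
T=TW((.44,.195,.2),-45,12); go(*T,o); q,p=sim(q0,[T]); show(p,"hov")
```

```text
t 8.98 p [0.52   0.307  0.3625] q [-1.274  0.438  0.755  1.401 -0.032  1.569 -0.533] F [-0.3  0.4 -0.3] op 0.0879
X [-0.008  0.954 -0.3  ] Y [1.    0.01  0.003] Z [ 0.006 -0.3   -0.954]
post clear [0.336, 0.254, 0.194, 0.361, 0.274] elbow [0.097 0.211 0.778] wrist [0.518 0.418 0.715]
shift [-0.1148, -0.1632, 0.3762] turn [0.0653, 0.0283, 0.2447] mm 212.0 deg 45.0
hov q [-1.29  0.38  0.91  1.89 -0.23  1.22 -1.07] minclear [0.254 0.112 0.215 0.139] end [0.256 0.112 0.215 0.139] elb [0.085 0.183 0.791] marg 0.55
```

Call:
apply_moves([
  [[-0.08,-0.115,0.25],[0.045,0.02,0.17],0],
  [[-0.08,-0.115,0.25],[0.045,0.02,0.17],0],
  [[-0.08,-0.115,0.25],[0.045,0.02,0.17],0],
  [[-0.08,-0.115,0.25],[0.045,0.02,0.17],0],
  [[-0.08,-0.115,0.25],[0.045,0.02,0.17],0],
])

```text
t: 9.4
position: [0.4605, 0.2267, 0.2515]
tcp_rot: [2.619, 1.461, -0.315]
force: [0.3, 0.1, 0.6]
opening: 0.088
```

Run:
```python
from tgt import *
o=info();q0=o["joint_positions"]
T=TW((.44,.195,.2),-45,12); go(*T,o)
```

```text
t 9.4 p [0.4605 0.2267 0.2515] q [-1.303  0.382  0.869  1.747 -0.153  1.35  -0.945] F [0.3 0.1 0.6] op 0.088
X [ 0.511  0.825 -0.242] Y [ 0.851 -0.524  0.009] Z [-0.12 -0.21 -0.97]
post clear [0.335, 0.259, 0.14, 0.261, 0.175] elbow [0.083 0.186 0.79 ] wrist [0.505 0.305 0.61 ]
shift [-0.0484, -0.0026, 0.1182] turn [0.0194, 0.0107, 0.0718] mm 63.0 deg 13.0
```

Call:
apply_moves([
  [[-0.048,-0.003,0.118],[0.019,0.011,0.072],0],
  [[-0.048,-0.003,0.118],[0.019,0.011,0.072],0],
  [[-0.048,-0.003,0.118],[0.019,0.011,0.072],0],
  [[-0.048,-0.003,0.118],[0.019,0.011,0.072],0],
  [[-0.048,-0.003,0.118],[0.019,0.011,0.072],0],
])

```text
t: 9.82
position: [0.4445, 0.1994, 0.2033]
tcp_rot: [2.81, 1.181, -0.281]
force: [-1.0, -0.3, -0.7]
opening: 0.0877
```

Run:
```python
from tgt import *
o=info()
w=grab("wrist","w3")
```

```text
t 9.82 p [0.4445 0.1994 0.2033] q [-1.287  0.376  0.908  1.878 -0.225  1.223 -1.065] F [-1.  -0.3 -0.7] op 0.0877
X [ 0.686  0.7   -0.199] Y [ 0.714 -0.7    0.003] Z [-0.138 -0.144 -0.98 ]
post clear [0.335, 0.256, 0.113, 0.218, 0.145] elbow [0.085 0.182 0.791] wrist [0.495 0.253 0.566]
```

Run:
```python
from tgt import *; import pickle
o=manip.get_obs(); print(o["position"].round(4))
w=grab("wrist"); pickle.dump(w,open("w4.pkl","wb"))
crop(w,290,140,370,220,7,"w4t")
hsv=cv2.cvtColor(w["frame"],cv2.COLOR_RGB2HSV); m=((hsv[...,0]<8)|(hsv[...,0]>172))&(hsv[...,1]>120); m[:, :280]=0;m[:,380:]=0;m[:130]=0;m[225:]=0
ys,xs=np.nonzero(m); print("mask",len(xs),xs.min(),xs.max(),ys.min(),ys.max(),xs.mean(),ys.mean())
np.save("m.npy",m)
# fit tin pose by silhouette: project rim circle z=.058 and base circle hull
n,l,stt,_=cv2.connectedComponentsWithStats(m.astype(np.uint8)); k=1+stt[1:,4].argmax(); m=(l==k).astype(np.uint8); m=cv2.morphologyEx(m,cv2.MORPH_CLOSE,np.ones((9,9)))
a=np.linspace(0,2*np.pi,60,endpoint=False); circ=np.column_stack([.028*np.cos(a),.028*np.sin(a)])
def hull(x):
    P=np.vstack([np.column_stack([circ+x[:2],np.full(60,z)]) for z in (0,.058)]); return cv2.convexHull(proj(w,P).astype(np.float32))
def iou(x):
    h=hull(x); im=np.zeros((1600,2560),np.uint8); cv2.fillConvexPoly(im,((h+.5)*4).astype(np.int32),1); im=cv2.resize(im,(640,400),interpolation=cv2.INTER_AREA) if False else im[::4,::4]
    M=m; return -(im&M).sum()/(im|M).sum()
from scipy.optimize import minimize
best=min(((iou((x,y)),x,y) for x in np.arange(.40,.45,.001) for y in np.arange(.15,.19,.001)))
print(best, [ (round(x,4)) for x in onz(w,(327,180),.058)])
```

```text
[0.4449 0.1995 0.2036]
mask 1674 305 348 155 207 326.76762246117084 182.1863799283154
(np.float64(5679416278851463.0), np.float64(0.44900000000000007), np.float64(0.15)) [np.float64(0.4319), np.float64(0.1759), np.float64(0.058)]<stdin>:15: RuntimeWarning: overflow encountered in scalar negative
```

```bash
cat > tinfit.py <<'E'
from tgt import *
def tinfit(w,box,x0,r=.028,z0=0.,h=.058):
    hsv=cv2.cvtColor(w["frame"],cv2.COLOR_RGB2HSV); m=((hsv[...,0]<8)|(hsv[...,0]>172))&(hsv[...,1]>120)
    mm=np.zeros_like(m); mm[box[1]:box[3],box[0]:box[2]]=m[box[1]:box[3],box[0]:box[2]]
    n,l,stt,_=cv2.connectedComponentsWithStats(mm.astype(np.uint8)); k=1+stt[1:,4].argmax(); m=(l==k).astype(np.uint8); m=cv2.morphologyEx(m,cv2.MORPH_CLOSE,np.ones((9,9)))
    m=cv2.convexHull(np.column_stack(np.nonzero(m)[::-1]).astype(np.int32)); im=np.zeros((400,640),np.uint8); cv2.fillConvexPoly(im,m,1); m=im
    a=np.linspace(0,2*np.pi,60,endpoint=False); circ=np.column_stack([r*np.cos(a),r*np.sin(a)])
    def hull(x):
        P=np.vstack([np.column_stack([circ+np.array(x[:2]),np.full(60,z)]) for z in (z0,z0+h)]); return cv2.convexHull(proj(w,P).astype(np.float32))
    def iou(x):
        im=np.zeros((400,640),np.uint8); cv2.fillConvexPoly(im,np.round(hull(x)*16).astype(np.int32),1,shift=4); return float((im&m).sum())/float((im|m).sum())
    b=max((iou((x,y)),x,y) for x in np.arange(x0[0]-.02,x0[0]+.02,.001) for y in np.arange(x0[1]-.02,x0[1]+.02,.001)); return b
E
python3 - <<'E'
from tinfit import *; import pickle
w=pickle.load(open("w4.pkl","rb")); print(tinfit(w,(280,130,380,225),(.425,.17)))
w,s,d=pickle.load(open("c1.pkl","rb")); print(tinfit(w,(240,145,300,205),(.425,.17)))
w=camera("scene");print(tinfit(w,(245,245,285,300),(.425,.17))); w=camera("side");print(tinfit(w,(180,220,230,275),(.425,.165)))
E
```

```text
(0.9065021357380162, np.float64(0.424), np.float64(0.16900000000000004))
(0.856727976766699, np.float64(0.423), np.float64(0.16500000000000004))
(0.8433086751849361, np.float64(0.421), np.float64(0.17300000000000004))
(0.8172690763052208, np.float64(0.417), np.float64(0.17300000000000004))
```

Run:
```python
from tgt import *
o=info()
go(*TW((.424,.170,.10),-45,12),o);go(*TW((.422,.168,.033),-45,12),o)
```

```text
t 10.02 p [0.4449 0.1985 0.2037] q [-1.287  0.374  0.909  1.878 -0.225  1.223 -1.066] F [ 0.6 -0.6  0.1] op 0.0881
X [ 0.688  0.698 -0.198] Y [ 0.713 -0.702  0.003] Z [-0.137 -0.143 -0.98 ]
post clear [0.335, 0.255, 0.112, 0.218, 0.145] elbow [0.085 0.182 0.791] wrist [0.495 0.252 0.566]
shift [-0.0276, 0.0097, 0.2172] turn [0.0013, -0.0033, 0.0023] mm 109.0 deg 0.0
shift [-0.0066, 0.0093, 0.3497] turn [0.0013, -0.0033, 0.0023] mm 174.0 deg 0.0
```

Call:
apply_moves([
  [[-0.028,0.01,0.08],[0.001,-0.003,0.002],0],
  [[-0.028,0.01,0.16],[0.001,-0.003,0.002],0],
  [[-0.028,0.01,0.217],[0.001,-0.003,0.002],0],
  [[-0.028,0.01,0.217],[0.001,-0.003,0.002],0],
  [[-0.028,0.01,0.217],[0.001,-0.003,0.002],0],
])

```text
t: 10.43
position: [0.423, 0.1683, 0.0998]
tcp_rot: [2.815, 1.163, -0.298]
force: [0.4, 0.2, 0.6]
opening: 0.0882
```

Run:
```python
from tinfit import *
o=info()
w=grab("wrist","w5"); print(tinfit(camera("side"),(180,220,230,275),(.425,.165)))
go(*TW((.422,.168,.033),-45,12),o)
```

```text
t 10.43 p [0.423  0.1683 0.0998] q [-1.203  0.476  0.839  2.038 -0.318  1.001 -0.971] F [0.4 0.2 0.6] op 0.0882
X [ 0.693  0.69  -0.21 ] Y [ 0.706 -0.708  0.   ] Z [-0.148 -0.148 -0.978]
post clear [0.336, 0.239, 0.112, 0.186, 0.11] elbow [0.118 0.22  0.769] wrist [0.478 0.223 0.461]
(0.8266398929049531, np.float64(0.417), np.float64(0.17300000000000004))
shift [0.0262, -0.001, 0.131] turn [0.0, 0.0006, -0.0005] mm 66.0 deg 0.0
```

Call:
apply_moves([
  [[0.013,0,0.066],[0,0.0006,-0.0005],0],
  [[0.026,-0.001,0.131],[0,0.0006,-0.0005],0],
  [[0.026,-0.001,0.131],[0,0.0006,-0.0005],0],
  [[0.026,-0.001,0.131],[0,0.0006,-0.0005],0],
  [[0.026,-0.001,0.131],[0,0.0006,-0.0005],0],
])

```text
t: 10.95
position: [0.424, 0.1687, 0.0349]
tcp_rot: [2.817, 1.166, -0.289]
force: [-0.0, 0.3, 0.8]
opening: 0.0877
```

Run:
```python
from tinfit import *
o=info()
w=grab("wrist","w6"); s=grab("side","d6")
```

```text
t 10.95 p [0.424  0.1687 0.0349] q [-1.131  0.577  0.757  2.077 -0.412  0.869 -0.903] F [-0.   0.3  0.8] op 0.0877
X [ 0.693  0.692 -0.203] Y [ 0.707 -0.707  0.001] Z [-0.143 -0.144 -0.979]
post clear [0.337, 0.224, 0.126, 0.185, 0.111] elbow [0.153 0.254 0.741] wrist [0.477 0.222 0.397]
```

Call:
apply_moves([
  [[0,0,0],[0,0,0],0.3],
  [[0,0,0],[0,0,0],0.5],
  [[0,0,0],[0,0,0],0.6],
  [[0,0,0],[0,0,0],0.6],
  [[0,0,0],[0,0,0],0.6],
], grip_force=15)

```text
t: 11.47
position: [0.4223, 0.1681, 0.0331]
tcp_rot: [2.817, 1.166, -0.293]
force: [-0.5, 0.2, 0.4]
opening: 0.0578
```

Run:
```python
from tinfit import *
o=info()
T=[TW((.43,.19,.16),-45,12)];go(*T[0],o)
T2=TW(loc(CASE,(-.0315,-.003,.17)),30.1,12); print(T2[0])
q,p=sim(o["joint_positions"],T+[T2]); show(p,"x")
```

```text
t 11.47 p [0.4223 0.1681 0.0331] q [-1.13   0.579  0.755  2.08  -0.414  0.867 -0.902] F [-0.5  0.2  0.4] op 0.0578
X [ 0.692  0.692 -0.206] Y [ 0.707 -0.707 -0.   ] Z [-0.146 -0.145 -0.979]
post clear [0.337, 0.224, 0.126, 0.184, 0.109] elbow [0.154 0.255 0.74 ] wrist [0.476 0.222 0.395]
shift [-0.0112, -0.0201, -0.257] turn [-0.0001, -0.0007, -0.0002] mm 129.0 deg 0.0
[0.52326433 0.34189007 0.17      ]
x q [-1.2   0.48  0.55  1.72 -0.05  1.05 -0.14] minclear [0.224 0.115 0.184 0.109] end [0.238 0.196 0.336 0.302] elb [0.119 0.222 0.768] marg 0.72
```

Call:
apply_moves([
  [[0,0,0],[0,0,0],0.6],
  [[0,0,0],[0,0,0],0.6],
  [[-0.01,-0.005,-0.06],[0,0,0],0.6],
  [[-0.011,-0.01,-0.13],[0,0,0],0.6],
  [[-0.011,-0.02,-0.21],[0,0,0],0.6],
])

```text
t: 11.88
position: [0.4255, 0.1852, 0.1372]
tcp_rot: [2.816, 1.163, -0.298]
force: [0.9, 1.3, 0.5]
opening: 0.035
```

Run:
```python
from tinfit import *
o=info()
grab("wrist","w7")
go(*TW(loc(CASE,(-.0315,-.003,.19)),30.1,12),o)
```

```text
t 11.88 p [0.4255 0.1852 0.1372] q [-1.257  0.435  0.876  1.987 -0.283  1.087 -1.024] F [0.9 1.3 0.5] op 0.035
X [ 0.693  0.69  -0.21 ] Y [ 0.706 -0.709  0.   ] Z [-0.148 -0.148 -0.978]
post clear [0.336, 0.25, 0.117, 0.199, 0.122] elbow [0.1   0.208 0.778] wrist [0.48  0.24  0.499]
shift [0.3295, -0.0842, -0.1786] turn [-0.0872, 0.0006, -0.4087] mm 192.0 deg 75.0
```

Run:
```python
from tinfit import *
for i in range(2):
    o=manip.get_obs();w=camera("wrist");print(o["position"].round(4),tinfit(w,(285,130,385,222),(.425,.17)))
crop(w,280,130,390,230,5,"w8")
c=camera("scene");print(tinfit(c,(235,235,295,310),(.425,.17))); c=camera("side");print(tinfit(c,(180,220,230,275),(.425,.165)))
crop(c,180,200,260,280,5,"d8")
```

```text
[0.4305 0.1891 0.1437] (0.9182327728321794, np.float64(0.423), np.float64(0.16700000000000004))
[0.4303 0.1891 0.1411] (0.918075422626788, np.float64(0.423), np.float64(0.16700000000000004))
(0.8312037659717552, np.float64(0.421), np.float64(0.17300000000000004))
(0.8246318607764391, np.float64(0.417), np.float64(0.17300000000000004))
```

```bash
python3 - <<'E'
import cv2
im=cv2.imread("pics/d6.png")[130:290,150:290]; cv2.imwrite("pics/d6z.png",cv2.resize(im,None,fx=4,fy=4,interpolation=2))
E
python3 - <<'E'
from h import *
d=camera("side");s=camera("scene")
P=np.array([.424,.1687,.0349]);Y=np.array([.707,-.707,0]);X=np.array([.693,.692,-.203]);Z=np.array([-.143,-.144,-.979])
for k in (-.05,0,.05): print(k,proj(d,P+k*Y).round(0).tolist())
print("seen: right tip (226,231), left (190,216)")
for uv in ((226,231),(190,216)):
    for z in (.035,): print(onz(d,uv,z))
# lamp post base check
print("post",proj(d,[(.33,.11,0),(.33,.11,.3)]).round(0).tolist(),proj(s,[(.33,.11,0),(.33,.11,.3)]).round(0).tolist())
print("tcp scene",proj(s,P).round(0).tolist())
E
```

```text
-0.05 [[189.0, 234.0]]
0 [[206.0, 243.0]]
0.05 [[225.0, 252.0]]
seen: right tip (226,231), left (190,216)
[0.4526522 0.2141256 0.035    ]
[0.37643509 0.28495096 0.035     ]
post [[143.0, 280.0], [116.0, 88.0]] [[236.0, 330.0], [217.0, 145.0]]
tcp scene [[266.0, 270.0]]
```

Run:
```python
from h import *
o=manip.get_obs();T=R.from_rotvec(o["tcp_rot"]).as_matrix();print(o["position"],o["opening"])
for n,b in (("side",(150,90,310,270)),("scene",(200,120,340,300))):
    c=camera(n); pts=[o["position"]+T@np.array(v) for v in ((0,0,0),(0,.0175,0),(0,-.0175,0),(0,0,-.08),(0,.089,-.08),(0,-.089,-.08))]
    uv=proj(c,pts); im=c["frame"].copy()
    for i,(u,v) in enumerate(uv): cv2.circle(im,(int(round(u)),int(round(v))),1,[(255,255,0),(0,255,255),(0,255,255),(255,0,255),(0,255,0),(0,255,0)][i],-1)
    c["frame"]=im; crop(c,*b,4,n+"_ov")
```

```text
[0.42556197 0.18586028 0.13571328] 0.03559213287485303
```

Run:
```python
from h import *
o=manip.get_obs();T=R.from_rotvec(o["tcp_rot"]).as_matrix()
s=camera("scene");d=camera("side");w=camera("wrist")
def tri(uv1,uv2):
    o1,d1=ray(s,uv1);o2,d2=ray(d,uv2); A=np.array([d1,-d2]).T; t=np.linalg.lstsq(A,o2-o1,rcond=None)[0]; p,q=o1+t[0]*d1,o2+t[1]*d2; return (p+q)/2,np.linalg.norm(p-q)
for a,b in (((241.5,193.5),(196.5,160.5)),((270.5,195.5),(214,166)),((256,194.5),(205.3,163.2))):
    P,e=tri(a,b); print(P.round(4),round(e,4),"in tool",(T.T@(P-o["position"])).round(4),"wrist px",proj(w,P).round(0).tolist())
crop(w,220,190,440,300,3,"w9")
```

```text
[0.4123 0.2112 0.1665] 0.0008 in tool [ 0.0018 -0.0275 -0.0318] wrist px [[275.0, 236.0]]
[0.4457 0.1771 0.1663] 0.0003 in tool [ 0.0014  0.0202 -0.0316] wrist px [[354.0, 236.0]]
[0.4293 0.1945 0.1662] 0.0001 in tool [ 0.0021 -0.0037 -0.0316] wrist px [[314.0, 235.0]]
```

Run:
```python
from h import *
for i in range(4):
    w=camera("wrist");o=manip.get_obs();T=R.from_rotvec(o["tcp_rot"]).as_matrix()
    c,_=ray(w,(320,200)); print((T.T@(c-o["position"])).round(4), o["t"])
```

```text
[ 0.0655  0.001  -0.195 ] 12.5333
[ 0.0656  0.001  -0.195 ] 12.5833
[ 0.0656  0.0011 -0.195 ] 12.6333
[ 0.0656  0.0011 -0.1951] 12.6833
```

Run:
```python
from tinfit import *; import pickle
w=camera("wrist"); pickle.dump(w,open("w10.pkl","wb"))
Rm=cv2.Rodrigues(w["rvec"])[0]; c0=-Rm.T@w["tvec"]
for dz in (-.02,0,.01,.02,.03,.04,.05):
    w2=dict(w); w2["tvec"]=-Rm@(c0+np.array([0,0,dz])); print(dz,tinfit(w2,(285,130,385,222),(.425,.17)))
w,s,d=pickle.load(open("c1.pkl","rb")); Rm=cv2.Rodrigues(w["rvec"])[0]; c0=-Rm.T@w["tvec"]
from fitobj import fitpose
C=[(-.0675,.05,.058),(-.0675,-.05,.058),(.0675,-.05,.058),(.0675,.05,.058)]
cw=[(281,61.6),(314.8,117.2),(387.6,74),(359.2,8)]
tabs=[(-.014,.03675,.094),(-.014,.01225,.094),(-.014,-.01225,.094)]
uw=[(345.7,147.8),(344.7,161.6),(343.8,174.6)]
for dz in (0,.01,.02,.03,.04):
    w2=dict(w); w2["tvec"]=-Rm@(c0+np.array([0,0,dz])); x,r=fitpose([(w2,C,cw)],[.55,.36,.5]); x2,r2=fitpose([(w2,tabs,uw)],[.58,.21,0]);print(dz,x.round(4),np.sqrt((r**2).mean()).round(2),"rack",x2.round(4),np.sqrt((r2**2).mean()).round(2))
```

```text
-0.02 (0.8046663049376017, np.float64(0.427), np.float64(0.17100000000000004))
0 (0.9254290171606864, np.float64(0.422), np.float64(0.16700000000000004))
0.01 (0.9745538664904164, np.float64(0.421), np.float64(0.16500000000000004))
0.02 (0.942722371967655, np.float64(0.418), np.float64(0.16200000000000003))
0.03 (0.8881024603977081, np.float64(0.416), np.float64(0.15900000000000003))
0.04 (0.8345129760701044, np.float64(0.415), np.float64(0.15600000000000003))
0.05 (0.788480970023577, np.float64(0.414), np.float64(0.15300000000000002))
0 [0.5498 0.3604 0.5262] 1.05 rack [ 0.5804  0.2089 -0.0318] 0.09
0.01 [0.5505 0.3597 0.5246] 0.26 rack [ 0.5813  0.2046 -0.0329] 0.09
0.02 [0.5511 0.3589 0.5244] 0.62 rack [ 0.5822  0.2002 -0.034 ] 0.25
0.03 [0.5518 0.3578 0.5215] 1.39 rack [ 0.5831  0.1959 -0.0351] 0.41
0.04 [0.5525 0.3566 0.5178] 2.16 rack [ 0.584   0.1915 -0.0363] 0.56
```

```bash
cat >> tgt.py <<'E'
CASE=np.array([.550,.360,.525]); RACK=np.array([.579,.2055,-.035])
OFF=.032
def TT(tip,psi,tilt):
    p,Rm=TW(tip,psi,tilt); return p+OFF*Rm[:,2],Rm
def tip(o):
    T=R.from_rotvec(o["tcp_rot"]).as_matrix(); return o["position"]-OFF*T[:,2]
def wcam(name=None):
    w=grab("wrist",name); o=manip.get_obs(); T=R.from_rotvec(o["tcp_rot"]).as_matrix()
    Rm=cv2.Rodrigues(w["rvec"])[0]; c0=-Rm.T@w["tvec"]; w["tvec"]=-Rm@(c0-.011*T[:,2]); return w
E
python3 - <<'E'
from tinfit import *
w=wcam(); print(tinfit(w,(285,130,385,222),(.425,.17)))
o=info(); print("tip",tip(o).round(4))
go(*TT((.421,.168,.11),-45,12),o);go(*TT((.42,.167,.033),-45,12),o)
q,p=sim(o["joint_positions"],[TT((.42,.167,.033),-45,12)]);show(p,"")
E
```

```text
(0.9786524349566378, np.float64(0.422), np.float64(0.16600000000000004))
t 12.78 p [0.4266 0.1866 0.1368] q [-1.256  0.435  0.874  1.986 -0.285  1.083 -1.022] F [-0.6 -0.3 -0.4] op 0.0351
X [ 0.692  0.692 -0.206] Y [ 0.707 -0.707 -0.   ] Z [-0.146 -0.146 -0.979]
post clear [0.336, 0.25, 0.117, 0.199, 0.123] elbow [0.1   0.208 0.778] wrist [0.481 0.241 0.499]
tip [0.4313 0.1912 0.1681]
shift [-0.0226, 0.0183, 0.1235] turn [-0.0, -0.0006, -0.0002] mm 63.0 deg 0.0
shift [0.0064, 0.0183, 0.2747] turn [-0.0, -0.0006, -0.0002] mm 137.0 deg 0.0
 q [-1.1   0.62  0.71  2.11 -0.46  0.8  -0.87] minclear [0.217 0.117 0.176 0.1  ] end [0.217 0.129 0.176 0.1  ] elb [0.171 0.268 0.727] marg 0.33
```

Call:
apply_moves([
  [[0,0,0],[0,0,0],0],
  [[-0.01,0.009,0.03],[0,0,0],0],
  [[-0.022,0.018,0.06],[0,0,0],0],
  [[-0.022,0.018,0.1235],[0,0,0],0],
  [[-0.022,0.018,0.1235],[0,0,0],0],
])

```text
t: 13.2
position: [0.413, 0.1617, 0.0758]
tcp_rot: [2.815, 1.164, -0.303]
force: [-1.6, -0.8, -0.2]
opening: 0.065
```

Run:
```python
from tinfit import *
o=info(); print("tip",tip(o).round(4))
go(*TT((.421,.167,.033),-45,12),o)
c=grab("side");crop(c,150,120,290,280,4,"d11")
```

```text
t 13.2 p [0.413  0.1617 0.0758] q [-1.188  0.5    0.821  2.079 -0.347  0.945 -0.945] F [-1.6 -0.8 -0.2] op 0.065
X [ 0.692  0.69  -0.212] Y [ 0.706 -0.708 -0.001] Z [-0.151 -0.149 -0.977]
post clear [0.336, 0.236, 0.112, 0.175, 0.098] elbow [0.125 0.229 0.763] wrist [0.469 0.217 0.437]
tip [0.4179 0.1665 0.107 ]
shift [0.0368, 0.004, 0.1436] turn [-0.0006, 0.0014, -0.0003] mm 74.0 deg 0.0
```

Call:
apply_moves([
  [[0,0,0],[0,0,0],0],
  [[0.0,0.004,0.0],[0,0,0],0],
  [[0.012,0.004,0.05],[0,0,0],0],
  [[0.025,0.004,0.1],[0,0,0],0],
  [[0.037,0.004,0.1436],[0,0,0],0],
])

```text
t: 13.67
position: [0.4217, 0.1659, 0.0047]
tcp_rot: [2.817, 1.168, -0.289]
force: [-0.5, 0.5, -0.1]
opening: 0.0877
```

Run:
```python
from tinfit import *
o=info(); print("tip",tip(o).round(4))
go(*TT((.421,.167,.033),-45,12),o)
c=grab("side");crop(c,150,150,290,280,4,"d12"); w=wcam("w12")
```

```text
t 13.67 p [0.4217 0.1659 0.0047] q [-1.099  0.623  0.717  2.096 -0.458  0.809 -0.867] F [-0.5  0.5 -0.1] op 0.0877
X [ 0.692  0.693 -0.203] Y [ 0.708 -0.707  0.   ] Z [-0.143 -0.144 -0.979]
post clear [0.337, 0.216, 0.131, 0.181, 0.107] elbow [0.171 0.268 0.727] wrist [0.475 0.219 0.367]
tip [0.4262 0.1705 0.0361]
shift [-0.0112, -0.0025, 0.0085] turn [0.0001, -0.0016, 0.0002] mm 7.0 deg 0.0
```

Call:
apply_moves([
  [[-0.011,-0.0025,0.008],[0,-0.0015,0],0],
  [[-0.011,-0.0025,0.008],[0,-0.0015,0],0.3],
  [[-0.011,-0.0025,0.008],[0,-0.0015,0],0.6],
  [[-0.011,-0.0025,0.008],[0,-0.0015,0],0.6],
  [[-0.011,-0.0025,0.008],[0,-0.0015,0],0.6],
])

```text
t: 14.18
position: [0.4154, 0.1615, 0.0026]
tcp_rot: [2.815, 1.165, -0.297]
force: [-0.3, 0.0, -0.1]
opening: 0.0645
```

Call:
apply_moves([
  [[0,0,0],[0,0,0],0.6],
  [[0,0,0],[0,0,0],0.6],
  [[0,0,0],[0,0,0],0.6],
  [[0,0,0],[0,0,0],0.6],
  [[0,0,0],[0,0,0],0.6],
])

```text
t: 14.6
position: [0.4152, 0.1613, 0.0022]
tcp_rot: [2.815, 1.165, -0.299]
force: [-0.2, 0.4, 6.6]
opening: 0.0545
```

Run:
```python
from tinfit import *
o=info(); print("tip",tip(o).round(4))
T=[TT((.43,.19,.16),-45,12)];go(*T[0],o)
```

```text
t 14.6 p [0.4152 0.1613 0.0022] q [-1.099  0.623  0.716  2.109 -0.457  0.803 -0.866] F [-0.2  0.4  6.6] op 0.0545
X [ 0.692  0.691 -0.21 ] Y [ 0.707 -0.707 -0.   ] Z [-0.149 -0.148 -0.978]
post clear [0.337, 0.217, 0.129, 0.176, 0.099] elbow [0.171 0.268 0.727] wrist [0.47  0.216 0.364]
tip [0.42   0.1661 0.0335]
shift [-0.0061, -0.0197, -0.2574] turn [-0.0001, 0.0007, -0.0001] mm 129.0 deg 0.0
```

Run:
```python
from tinfit import *
w=wcam("w13");print(tinfit(w,(265,170,385,268),(.42,.167)))
o=info()
c=grab("side");crop(c,150,150,290,280,4,"d13")
```

```text
(0.8075751421608448, np.float64(0.425), np.float64(0.16900000000000004))
t 14.65 p [0.4152 0.1613 0.0022] q [-1.099  0.623  0.716  2.109 -0.457  0.803 -0.866] F [0.2 0.2 6.7] op 0.0549
X [ 0.692  0.691 -0.21 ] Y [ 0.707 -0.707 -0.   ] Z [-0.149 -0.148 -0.978]
post clear [0.337, 0.217, 0.129, 0.176, 0.099] elbow [0.171 0.268 0.727] wrist [0.47  0.216 0.364]
```

Call:
apply_moves([
  [[0,0,-0.02],[0,0,0],0.6],
  [[0,0,-0.05],[0,0,0],0.6],
  [[-0.005,-0.01,-0.1],[0,0,0],0.6],
  [[-0.006,-0.02,-0.16],[0,0,0],0.6],
  [[-0.006,-0.02,-0.22],[0,0,0],0.6],
])

```text
t: 15.12
position: [0.4211, 0.1825, 0.1112]
tcp_rot: [2.814, 1.165, -0.303]
force: [0.1, 0.2, -0.8]
opening: 0.0547
```

Run:
```python
from tinfit import *
o=info(); print("tip",tip(o).round(4))
w=wcam("w14")
c=grab("side");crop(c,150,100,310,280,4,"d14")
```

```text
t 15.12 p [0.4211 0.1825 0.1112] q [-1.238  0.469  0.855  2.018 -0.315  1.034 -0.997] F [ 0.1  0.2 -0.8] op 0.0547
X [ 0.691  0.691 -0.213] Y [ 0.707 -0.707 -0.   ] Z [-0.151 -0.15  -0.977]
post clear [0.336, 0.247, 0.121, 0.195, 0.116] elbow [0.109 0.221 0.77 ] wrist [0.477 0.238 0.472]
tip [0.4259 0.1873 0.1425]
```

Run:
```python
from tinfit import *
o=info()
T=TT(loc(CASE,(-.0315,.0,.2)),30.1,12); print(T[0]); go(*T,o)
q,p=sim(o["joint_positions"],[T]);show(p,"")
```

```text
t 15.22 p [0.4253 0.1843 0.1136] q [-1.238  0.466  0.857  2.012 -0.315  1.033 -0.996] F [ 0.3  0.  -1.7] op 0.055
X [ 0.692  0.692 -0.203] Y [ 0.707 -0.707  0.001] Z [-0.143 -0.145 -0.979]
post clear [0.336, 0.247, 0.121, 0.196, 0.121] elbow [0.109 0.22  0.771] wrist [0.478 0.238 0.476]
[0.52607893 0.33845579 0.16869928]
shift [0.3306, -0.0754, -0.1813] turn [-0.0855, -0.001, -0.4083] mm 192.0 deg 75.0
 q [-1.19  0.48  0.55  1.72 -0.05  1.04 -0.14] minclear [0.237 0.121 0.196 0.121] end [0.237 0.193 0.334 0.301] elb [0.121 0.221 0.767] marg 0.72
```

Call:
apply_moves([
  [[0.06,-0.015,-0.08],[-0.017,0,-0.08],0.6],
  [[0.11,-0.025,-0.13],[-0.03,0,-0.14],0.6],
  [[0.16,-0.037,-0.16],[-0.04,0,-0.19],0.6],
  [[0.16,-0.037,-0.16],[-0.04,0,-0.19],0.6],
  [[0.16,-0.037,-0.16],[-0.04,0,-0.19],0.6],
])

```text
t: 15.63
position: [0.4769, 0.2647, 0.1712]
tcp_rot: [2.288, 1.935, -0.244]
force: [-0.5, -0.9, -1.5]
opening: 0.0549
```

Run:
```python
from tinfit import *
o=info()
T=TT(loc(CASE,(-.0315,.0,.2)),30.1,12); go(*T,o)
```

```text
t 15.63 p [0.4769 0.2647 0.1712] q [-1.254  0.453  0.729  1.811 -0.154  1.133 -0.647] F [-0.5 -0.9 -1.5] op 0.0549
X [ 0.162  0.964 -0.21 ] Y [ 0.986 -0.166 -0.002] Z [-0.037 -0.206 -0.978]
post clear [0.336, 0.25, 0.171, 0.281, 0.213] elbow [0.103 0.216 0.774] wrist [0.49  0.341 0.533]
shift [0.1592, 0.0724, -0.0292] turn [-0.0466, 0.0003, -0.2154] mm 88.0 deg 39.0
```

Call:
apply_moves([
  [[0.08,0.036,-0.029],[-0.023,0,-0.1],0.6],
  [[0.159,0.072,-0.029],[-0.046,0,-0.213],0.6],
  [[0.159,0.072,-0.029],[-0.046,0,-0.213],0.6],
  [[0.159,0.072,-0.029],[-0.046,0,-0.213],0.6],
  [[0.159,0.072,-0.029],[-0.046,0,-0.213],0.6],
])

```text
t: 16.05
position: [0.5254, 0.3362, 0.167]
tcp_rot: [1.564, 2.512, -0.171]
force: [-0.1, -1.4, -0.9]
opening: 0.055
```

Call:
apply_moves([
  [[0,0,0],[0,0,-0.018],0.6],
  [[0,0,0],[0,0,-0.018],0.6],
  [[0,0,0],[0,0,-0.018],0.6],
  [[0,0,0],[0,0,-0.018],0.6],
  [[0,0,0],[0,0,-0.018],0.6],
])

```text
t: 16.47
position: [0.5259, 0.3357, 0.1685]
tcp_rot: [1.506, 2.551, -0.176]
force: [-0.0, -0.3, -1.3]
opening: 0.055
```

Run:
```python
from tinfit import *
import pickle
o=info(); print("tip",tip(o).round(4))
T=TT(loc(CASE,(-.0315,.0,.2)),30.1,12); go(*T,o)
w=wcam("w15"); s=grab("scene","s15");d=grab("side","d15");pickle.dump((w,s,d),open("c15.pkl","wb"))
```

```text
t 16.47 p [0.5259 0.3357 0.1685] q [-1.187  0.49   0.557  1.706 -0.054  1.062 -0.146] F [-0.  -0.3 -1.3] op 0.055
X [-0.474  0.856 -0.208] Y [ 0.876  0.482 -0.013] Z [ 0.089 -0.189 -0.978]
post clear [0.336, 0.235, 0.194, 0.337, 0.299] elbow [0.124 0.225 0.765] wrist [0.493 0.406 0.53 ]
tip [0.523  0.3418 0.1998]
shift [0.0044, 0.0029, -0.0015] turn [-0.0056, 0.0001, -0.0062] mm 2.0 deg 1.0
```

Run:
```python
from tinfit import *
import pickle
w,s,d=pickle.load(open("c15.pkl","rb"))
o=manip.get_obs();tp=tip(o);T=R.from_rotvec(o["tcp_rot"]).as_matrix()
im=w["frame"].copy()
a=np.linspace(0,2*np.pi,80)
for off,col in ((0,(255,255,0)),(-.006,(0,255,255)),(.006,(255,255,255))):
    c=tp+T[:,0]*off; c[2]=tp[2]-.0335
    for u,v in proj(w,np.column_stack([c[0]+.028*np.cos(a),c[1]+.028*np.sin(a),np.full(80,c[2])])): cv2.circle(im,(int(u+.5),int(v+.5)),0,col,-1)
C=[(-.0675,.05,.058),(-.0675,-.05,.058),(.0675,-.05,.058),(.0675,.05,.058)]
cc=proj(w,[loc(CASE,c) for c in C]); print(cc.round(1).tolist())
cv2.polylines(im,[cc.round().astype(int)],True,(255,0,255),1)
w2=dict(w);w2["frame"]=im; crop(w2,255,90,455,280,4,"w15o")
```

```text
[[287.7, 110.9], [294.1, 199.9], [411.2, 198.4], [422.8, 108.2]]
```

Run:
```python
from tinfit import *
o=info()
print("tip",tip(o).round(4))
for z in (.11,.065): go(*TT(loc(CASE,(-.031,.001,z)),30.1,12),o)
```

```text
t 16.62 p [0.5259 0.3359 0.1686] q [-1.187  0.489  0.557  1.706 -0.054  1.062 -0.145] F [ 0.4 -0.3 -0.5] op 0.0552
X [-0.474  0.855 -0.208] Y [ 0.876  0.483 -0.013] Z [ 0.089 -0.189 -0.978]
post clear [0.336, 0.235, 0.194, 0.337, 0.299] elbow [0.124 0.225 0.765] wrist [0.493 0.406 0.53 ]
tip [0.5231 0.3419 0.1999]
shift [0.0437, 0.0061, 0.1745] turn [-0.0055, 0.0001, -0.0059] mm 89.0 deg 1.0
shift [0.0624, 0.0073, 0.2625] turn [-0.0055, 0.0001, -0.0059] mm 134.0 deg 1.0
```

Call:
apply_moves([
  [[0.01,0.006,0.03],[-0.0055,0,-0.006],0.6],
  [[0.022,0.006,0.08],[-0.0055,0,-0.006],0.6],
  [[0.035,0.006,0.13],[-0.0055,0,-0.006],0.6],
  [[0.0437,0.006,0.1745],[-0.0055,0,-0.006],0.6],
  [[0.0437,0.006,0.1745],[-0.0055,0,-0.006],0.6],
])

```text
t: 17.03
position: [0.523, 0.3379, 0.0745]
tcp_rot: [1.474, 2.564, -0.166]
force: [-1.6, 0.3, -1.3]
opening: 0.0549
```

Run:
```python
from tinfit import *
w=camera("wrist");w=wcam()
o=info(); tp=tip(o);T=R.from_rotvec(o["tcp_rot"]).as_matrix();print("tip",tp.round(4))
go(*TT(loc(CASE,(-.031,.001,.065)),30.1,12),o)
im=w["frame"].copy()
a=np.linspace(0,2*np.pi,80)
for off,col in ((0,(255,255,0)),):
    c=tp+T[:,0]*off; c[2]=tp[2]-.0335
    for u,v in proj(w,np.column_stack([c[0]+.028*np.cos(a),c[1]+.028*np.sin(a),np.full(80,c[2])])): cv2.circle(im,(int(u+.5),int(v+.5)),0,col,-1)
for x0,x1 in ((-.0675,.0675),(-.0635,.0005)):
    C=[(x0,.05,.058),(x0,-.05,.058),(x1,-.05,.058),(x1,.05,.058)]
    cc=proj(w,[loc(CASE,c) for c in C]); cv2.polylines(im,[cc.round().astype(int)],True,(255,0,255),1)
w2=dict(w);w2["frame"]=im; crop(w2,255,90,455,280,4,"w16o")
```

```text
t 17.13 p [0.5259 0.3392 0.0788] q [-1.161  0.588  0.514  1.784 -0.091  0.876 -0.13 ] F [ 0.4  0.1 -1.3] op 0.0548
X [-0.491  0.846 -0.209] Y [ 0.865  0.502 -0.001] Z [ 0.104 -0.181 -0.978]
post clear [0.337, 0.231, 0.212, 0.335, 0.302] elbow [0.148 0.263 0.738] wrist [0.487 0.406 0.44 ]
tip [0.5226 0.345  0.1101]
shift [0.0192, 0.0007, 0.0881] turn [-0.0003, 0.0003, 0.0003] mm 45.0 deg 0.0
```

Call:
apply_moves([
  [[0.005,-0.001,0.02],[0,0,0],0.6],
  [[0.01,-0.001,0.045],[0,0,0],0.6],
  [[0.015,-0.001,0.068],[0,0,0],0.6],
  [[0.019,-0.001,0.087],[0,0,0],0.6],
  [[0.019,-0.001,0.087],[0,0,0],0.6],
])

```text
t: 17.55
position: [0.5248, 0.3391, 0.0324]
tcp_rot: [1.474, 2.563, -0.158]
force: [-0.1, 0.4, -1.3]
opening: 0.0551
```

Run:
```python
from tinfit import *
w=wcam("w17");s=grab("scene");crop(s,215,100,335,250,4,"s17");d=grab("side");crop(d,180,60,340,240,4,"d17")
o=info(); tp=tip(o);print("tip",tp.round(4))
```

```text
t 17.7 p [0.5254 0.3394 0.0342] q [-1.143  0.647  0.489  1.807 -0.115  0.795 -0.126] F [-0.  -0.3 -2. ] op 0.0551
X [-0.491  0.846 -0.208] Y [ 0.865  0.502 -0.001] Z [ 0.104 -0.18  -0.978]
post clear [0.337, 0.228, 0.222, 0.335, 0.301] elbow [0.163 0.284 0.719] wrist [0.487 0.406 0.396]
tip [0.522  0.3452 0.0655]
```

Call:
apply_moves([
  [[0.0005,0,0.003],[0,0,0],0.6],
  [[0.0005,0,0.003],[0,0,0],0.6],
  [[0.0005,0,0.003],[0,0,0],0.2],
  [[0.0005,0,0.003],[0,0,0],0.2],
  [[0.0005,0,0.003],[0,0,0],0.2],
])

```text
t: 18.12
position: [0.5256, 0.3397, 0.0331]
tcp_rot: [1.474, 2.562, -0.154]
force: [-0.3, 0.1, 0.9]
opening: 0.0694
```

Run:
```python
from tinfit import *
o=info(); tp=tip(o);print("tip",tp.round(4))
for z in (.14,.25): go(*TT(loc(CASE,(-.031,-.005,z)),30.1,12),o)
```

```text
t 18.12 p [0.5256 0.3397 0.0331] q [-1.142  0.648  0.488  1.808 -0.116  0.792 -0.125] F [-0.3  0.1  0.9] op 0.0694
X [-0.491  0.846 -0.208] Y [0.865 0.502 0.001] Z [ 0.105 -0.179 -0.978]
post clear [0.337, 0.228, 0.222, 0.335, 0.302] elbow [0.164 0.285 0.719] wrist [0.487 0.406 0.395]
tip [0.5223 0.3454 0.0644]
shift [-0.0437, 0.0006, -0.1453] turn [0.0002, -0.0, 0.0003] mm 75.0 deg 0.0
shift [-0.0894, 0.0008, -0.3605] turn [0.0002, -0.0, 0.0003] mm 185.0 deg 0.0
```

Lift straight up (world vertical) along the tin.

Call:
apply_moves([
  [[-0.008,0,-0.038],[0,0,0],0.2],
  [[-0.02,0,-0.09],[0,0,0],0.2],
  [[-0.04,0,-0.16],[0,0,0],0.2],
  [[-0.06,0,-0.24],[0,0,0],0.4],
  [[-0.075,0,-0.3],[0,0,0],0.6],
])

```text
t: 18.53
position: [0.529, 0.3346, 0.1905]
tcp_rot: [1.475, 2.561, -0.152]
force: [1.1, 0.1, -0.7]
opening: 0.0601
```

Run:
```python
from tinfit import *
w=wcam("w18");
o=info(); tp=tip(o);print("tip",tp.round(4))
for t in (12,15,20):
    T=[TT(loc(RACK,(-.014,.03675,.2)),-2,t),TT(loc(RACK,(-.014,.03675,.075)),-2,t)];q,p=sim(o["joint_positions"],T);show(p,f"{t}")
go(*TT(loc(RACK,(-.014,.06,.22)),-2,15),o)
```

```text
t 18.58 p [0.5321 0.3362 0.1964] q [-1.195  0.452  0.568  1.691 -0.035  1.082 -0.131] F [2.3 0.1 4.2] op 0.0563
X [-0.489  0.848 -0.206] Y [0.865 0.501 0.011] Z [ 0.112 -0.173 -0.979]
post clear [0.336, 0.236, 0.186, 0.331, 0.303] elbow [0.115 0.209 0.774] wrist [0.49  0.4   0.558]
tip [0.5285 0.3417 0.2277]
12 q [-1.02  0.69  0.61  1.77 -0.25  0.91 -0.37] minclear [0.198 0.153 0.313 0.268] end [0.198 0.179 0.313 0.268] elb [0.205 0.278 0.706] marg 0.67
15 q [-1.05  0.71  0.63  1.75 -0.21  0.94 -0.41] minclear [0.205 0.167 0.324 0.267] end [0.205 0.194 0.325 0.267] elb [0.202 0.291 0.698] marg 0.69
20 q [-1.09  0.75  0.65  1.71 -0.16  0.99 -0.47] minclear [0.215 0.186 0.331 0.265] end [0.215 0.218 0.345 0.265] elb [0.199 0.313 0.683] marg 0.73
shift [-0.164, -0.0188, 0.0491] turn [0.0447, -0.0179, 0.1726] mm 86.0 deg 32.0
```

Run:
```python
from tinfit import *
o=info(); tp=tip(o);print("tip",tp.round(4))
T=TT(loc(RACK,(-.014,.0368,.16)),-2,10); go(*T,o);q,p=sim(o["joint_positions"],[T]);show(p,"")
```

```text
t 18.58 p [0.5321 0.3362 0.1964] q [-1.195  0.452  0.568  1.691 -0.035  1.082 -0.131] F [2.3 0.1 4.2] op 0.0563
X [-0.489  0.848 -0.206] Y [0.865 0.501 0.011] Z [ 0.112 -0.173 -0.979]
post clear [0.336, 0.236, 0.186, 0.331, 0.303] elbow [0.115 0.209 0.774] wrist [0.49  0.4   0.558]
tip [0.5285 0.3417 0.2277]
shift [-0.1731, -0.0419, 0.1746] turn [0.0371, 0.0091, 0.1744] mm 124.0 deg 32.0
 q [-1.05  0.57  0.66  1.73 -0.21  1.04 -0.37] minclear [0.202 0.151 0.306 0.268] end [0.202 0.151 0.306 0.268] elb [0.172 0.237 0.744] marg 0.71
```

Call:
apply_moves([
  [[-0.06,-0.015,0.03],[0.009,0.002,0.04],0.6],
  [[-0.11,-0.03,0.08],[0.018,0.005,0.08],0.6],
  [[-0.173,-0.042,0.13],[0.028,0.007,0.13],0.65],
  [[-0.173,-0.042,0.174],[0.037,0.009,0.174],0.7],
  [[-0.173,-0.042,0.174],[0.037,0.009,0.174],0.7],
])

```text
t: 19.0
position: [0.5609, 0.2305, 0.1171]
tcp_rot: [2.176, 2.083, -0.215]
force: [-1.2, 1.0, -0.1]
opening: 0.0269
```

Run:
```python
from tinfit import *; import pickle
camera("scene");camera("scene")
o=info(); tp=tip(o);print("tip",tp.round(4))
w=wcam("w19"); s=grab("scene");d=grab("side"); pickle.dump((w,s,d,tp),open("c19.pkl","wb"))
crop(s,215,80,375,270,4,"s19");crop(d,200,80,340,270,4,"d19")
go(*TT(loc(RACK,(-.014,.0368,.16)),-2,10),o)
```

```text
t 19.1 p [0.5618 0.234  0.1193] q [-1.048  0.579  0.659  1.741 -0.214  1.032 -0.37 ] F [-0.1 -0.4  0.4] op 0.0265
X [ 0.033  0.982 -0.183] Y [ 0.999 -0.035 -0.008] Z [-0.015 -0.183 -0.983]
post clear [0.338, 0.202, 0.154, 0.305, 0.263] elbow [0.175 0.242 0.74 ] wrist [0.567 0.302 0.483]
tip [0.5623 0.2398 0.1507]
shift [0.0032, 0.0082, -0.0194] turn [-0.0026, 0.0032, 0.0005] mm 10.0 deg 0.0
```

Run:
```python
from tinfit import *; import pickle
w,s,d,tp=pickle.load(open("c19.pkl","rb"))
print("proj tip side",proj(d,tp),"seen (285,164)  scene",proj(s,tp),"seen (303,172)")
o1,d1=ray(s,(303.2,171.8));o2,d2=ray(d,(285.2,163.8));t=np.linalg.lstsq(np.array([d1,-d2]).T,o2-o1,rcond=None)[0];print("tri",(o1+t[0]*d1).round(4),(o2+t[1]*d2).round(4),"tip",tp.round(4))
im=w["frame"].copy()
for y in (.03675,.01225,-.01225):
  for sx in (-.005,.005):
    for sy in (-.007,.007):
      u,v=proj(w,loc(RACK,(-.014+sx,y+sy,.094)))[0]; cv2.circle(im,(int(u+.5),int(v+.5)),0,(255,0,0),-1)
for l in ((.018,.05,.085),(.018,-.05,.085),(-.026,.05,.019),(-.026,-.05,.019)):
      u,v=proj(w,loc(RACK,l))[0]; cv2.circle(im,(int(u+.5),int(v+.5)),0,(255,255,0),-1)
w2=dict(w);w2["frame"]=im;crop(w2,290,130,410,270,5,"w19o")
```

```text
proj tip side [[286.86812811 162.9379037 ]] seen (285,164)  scene [[304.53654137 173.13660749]] seen (303,172)
tri [0.5608 0.242  0.1531] [0.5594 0.2407 0.149 ] tip [0.5623 0.2398 0.1507]
```

Run:
```python
from tinfit import *; import pickle
from fitobj import fitpose
w,s,d,tp=pickle.load(open("c19.pkl","rb"))
tabs=[(-.014,.03675,.094),(-.014,-.01225,.094)]
x,r=fitpose([(w,tabs,[(328.9,190.8),(327.6,244.2)])],RACK);print(x.round(4),r.round(2))
x2,r=fitpose([(w,tabs[:1],[(328.9,190.8)])],[*RACK]);print(x2.round(4))
o=manip.get_obs()
RK=np.array([x[0],x[1],-.035])
print(tip(o),loc(RK,(-.014,.03675,.076)))
go(*TT(loc(RK,(-.014,.03675-.001,.11)),-2,10),o)
```

```text
[ 0.5806  0.2053 -0.0472] [-0.01  1.06  0.01 -1.67]
[ 0.581   0.2064 -0.0351]
[0.56213715 0.24209665 0.15207517] [0.5678605  0.24255717 0.076     ]
shift [0.015, 0.0124, 0.0828] turn [-0.0019, 0.0024, 0.0022] mm 42.0 deg 0.0
```

```bash
sed -i 's/^CASE=np.array(\[.550,.360,.525\]).*/CASE=np.array([.550,.360,.525]); RACK=np.array([.581,.206,-.038])/' tgt.py
python3 - <<'E'
from tinfit import *
o=info();print(tip(o).round(4))
T=TT(loc(RACK,(-.014,.03575,.085)),-2.2,10);go(*T,o)
E
```

```text
t 19.25 p [0.5617 0.2363 0.1206] q [-1.05   0.577  0.658  1.74  -0.213  1.032 -0.369] F [ 0.1  0.1 -0.1] op 0.0263
X [ 0.028  0.983 -0.181] Y [ 1.    -0.029 -0.007] Z [-0.012 -0.181 -0.983]
post clear [0.338, 0.202, 0.154, 0.305, 0.264] elbow [0.173 0.241 0.741] wrist [0.566 0.303 0.484]
[0.5621 0.2421 0.1521]
shift [0.0254, 0.0138, 0.1317] turn [-0.0017, 0.0024, 0.0033] mm 67.0 deg 0.0
```

Call:
apply_moves([
  [[0.003,0.0138,0.02],[-0.0017,0.0024,0.0033],0.7],
  [[0.007,0.0138,0.04],[-0.0017,0.0024,0.0033],0.7],
  [[0.017,0.0138,0.09],[-0.0017,0.0024,0.0033],0.7],
  [[0.0254,0.0138,0.1317],[-0.0017,0.0024,0.0033],0.7],
  [[0.0254,0.0138,0.1317],[-0.0017,0.0024,0.0033],0.7],
])

```text
t: 19.67
position: [0.5647, 0.2351, 0.0486]
tcp_rot: [2.175, 2.09, -0.202]
force: [-0.8, -1.0, -0.5]
opening: 0.0263
```

Run:
```python
from tinfit import *
w=camera("side");w=camera("side")
o=info();print(tip(o).round(4))
w=wcam(); crop(w,260,150,420,290,5,"w20");s=grab("scene");d=grab("side");crop(s,280,130,360,260,6,"s20");crop(d,260,130,340,260,6,"d20")
T=TT(loc(RACK,(-.014,.03575,.0745)),-2.2,10);go(*T,o)
```

```text
t 19.77 p [0.5674 0.2354 0.0524] q [-1.008  0.664  0.613  1.775 -0.269  0.91  -0.349] F [ 0.4  0.  -0.7] op 0.0266
X [ 0.04   0.984 -0.176] Y [ 0.999 -0.041 -0.002] Z [-0.009 -0.175 -0.984]
post clear [0.338, 0.193, 0.167, 0.307, 0.269] elbow [0.204 0.266 0.714] wrist [0.571 0.3   0.416]
[0.5677 0.241  0.0839]
shift [0.0059, 0.0014, 0.0181] turn [-0.0008, 0.0006, -0.0008] mm 9.0 deg 0.0
```

Call:
apply_moves([
  [[0.003,-0.002,0.009],[0,0,0],0.7],
  [[0.006,-0.002,0.018],[0,0,0],0.7],
  [[0.006,-0.002,0.018],[0,0,0],0.7],
  [[0.006,-0.002,0.018],[0,0,0],0.7],
  [[0.006,-0.002,0.018],[0,0,0],0.7],
])

```text
t: 20.33
position: [0.5671, 0.2371, 0.0437]
tcp_rot: [2.176, 2.087, -0.192]
force: [-0.3, 0.6, -1.9]
opening: 0.0269
```

Run:
```python
from tinfit import *
o=info();print(tip(o).round(4))
w=wcam(); crop(w,260,150,420,290,5,"w21");d=grab("side");crop(d,260,130,340,260,6,"d21")
```

```text
t 20.33 p [0.5671 0.2371 0.0437] q [-1.006  0.675  0.607  1.779 -0.276  0.894 -0.349] F [-0.3  0.6 -1.9] op 0.0269
X [ 0.041  0.984 -0.174] Y [ 0.999 -0.042 -0.001] Z [-0.008 -0.174 -0.985]
post clear [0.338, 0.192, 0.17, 0.307, 0.269] elbow [0.207 0.269 0.71 ] wrist [0.57  0.302 0.408]
[0.5673 0.2427 0.0753]
```

Call:
apply_moves([
  [[0,-0.0026,0.0],[0,0,0],0.7],
  [[0,-0.0026,0],[0,0,0],0.8],
  [[0,-0.0026,0],[0,0,0],0.9],
  [[0,-0.0026,0],[0,0,0],0.95],
  [[0,-0.0026,0],[0,0,0],0.95],
], grip_force=25)

```text
t: 20.85
position: [0.5658, 0.2372, 0.0437]
tcp_rot: [2.176, 2.087, -0.192]
force: [0.3, -1.0, -0.6]
opening: 0.0099
```

```bash
cat >> tgt.py <<'E'
def arc(o,pivot,yaw,ang,extra=(0,0,0)):
    """rotate current reported pose about world horizontal axis (rack +y dir at yaw) through pivot by -ang (tip to -x), + extra world shift"""
    ax=np.array([-np.sin(yaw),np.cos(yaw),0]); Rr=R.from_rotvec(-ang*ax)
    T=R.from_rotvec(o["tcp_rot"]).as_matrix()
    p=Rr.apply(o["position"]-pivot)+pivot+np.array(extra); return p,Rr.as_matrix()@T
E
python3 - <<'E'
from tinfit import *
o=info();print(tip(o).round(4))
pv=loc(RACK,(-.0255,.03675,.006))
for a in (.1,.2,.3): go(*arc(o,pv,RACK[2],a),o)
go(*arc(o,pv,RACK[2],.3,loc(RACK,(-.006,0,.04))-loc(RACK,(0,0,0))),o)
go(*arc(o,pv,RACK[2],.3,loc(RACK,(-.012,0,.11))-loc(RACK,(0,0,0))),o)
E
```

```text
t 20.85 p [0.5658 0.2372 0.0437] q [-1.008  0.673  0.607  1.782 -0.276  0.893 -0.35 ] F [ 0.3 -1.  -0.6] op 0.0099
X [ 0.041  0.984 -0.174] Y [ 0.999 -0.042 -0.001] Z [-0.008 -0.174 -0.985]
post clear [0.338, 0.193, 0.17, 0.306, 0.268] elbow [0.206 0.269 0.711] wrist [0.569 0.302 0.408]
[0.566  0.2428 0.0752]
shift [-0.0003, -0.0076, -0.0014] turn [-0.0313, 0.0001, 0.0055] mm 3.0 deg 5.0
shift [-0.0004, -0.0153, -0.0021] turn [-0.0627, 0.0002, 0.0111] mm 7.0 deg 11.0
shift [-0.0004, -0.0231, -0.002] turn [-0.094, 0.0003, 0.0166] mm 11.0 deg 17.0
shift [-0.0144, -0.0351, -0.0807] turn [-0.094, 0.0003, 0.0166] mm 44.0 deg 17.0
shift [-0.0389, -0.0472, -0.2186] turn [-0.094, 0.0003, 0.0166] mm 113.0 deg 17.0
```

Call:
apply_moves([
  [[0,-0.0046,-0.001],[-0.019,0,0.0033],0.95],
  [[0,-0.0092,-0.0015],[-0.0375,0,0.0066],0.95],
  [[-0.0003,-0.0138,-0.002],[-0.056,0,0.01],0.95],
  [[-0.0004,-0.0185,-0.002],[-0.075,0,0.0133],0.95],
  [[-0.0004,-0.0231,-0.002],[-0.094,0.0003,0.0166],0.95],
])

```text
t: 21.27
position: [0.5562, 0.2378, 0.046]
tcp_rot: [2.047, 1.911, 0.124]
force: [5.3, -1.7, -2.2]
opening: 0.0102
```

Run:
```python
from tinfit import *
o=info();print(tip(o).round(4))
d=grab("side");crop(d,250,110,340,260,5,"d22");s=grab("scene");crop(s,280,130,360,260,6,"s22")
v=lambda x,z:loc(RACK,(x,0,z))-loc(RACK,(0,0,0))
for e in ((-.004,.02),(-.006,.04),(-.012,.10)): go(o["position"]+v(*e),None,o)
```

```text
t 21.27 p [0.5562 0.2378 0.046 ] q [-1.288  0.614  0.768  2.039 -0.176  0.51  -0.567] F [ 5.3 -1.7 -2.2] op 0.0102
X [ 0.093  0.982 -0.163] Y [ 0.953 -0.04   0.301] Z [ 0.289 -0.183 -0.94 ]
post clear [0.335, 0.261, 0.19, 0.229, 0.229] elbow [0.116 0.291 0.73 ] wrist [0.449 0.306 0.393]
[0.547  0.2437 0.0761]
shift [-0.007, 0.0044, -0.0399] turn [0.0, 0.0, 0.0] mm 20.0 deg 0.0
shift [-0.0137, 0.0126, -0.0787] turn [0.0, 0.0, 0.0] mm 40.0 deg 0.0
shift [-0.034, 0.0373, -0.195] turn [0.0, 0.0, 0.0] mm 100.0 deg 0.0
```

Call:
apply_moves([
  [[-0.003,0.002,-0.018],[0,0,0],0.95],
  [[-0.007,0.0044,-0.04],[0,0,0],0.95],
  [[-0.0137,0.0126,-0.079],[0,0,0],0.95],
  [[-0.024,0.025,-0.137],[0,0,0],0.95],
  [[-0.034,0.037,-0.195],[0,0,0],0.95],
])

```text
t: 21.78
position: [0.5418, 0.2372, 0.1455]
tcp_rot: [2.051, 1.914, 0.11]
force: [-0.4, 0.5, -0.6]
opening: 0.0099
```

Run:
```python
from tinfit import *
o=info();tp=tip(o);print(tp.round(4))
d=grab("side");crop(d,230,60,340,260,4,"d23")
T=TT(loc(CASE,(.0335-.014,-.024,.20)),30.1,10);go(*T,o);q,p=sim(o["joint_positions"],[T]);show(p,"")
```

```text
t 21.78 p [0.5418 0.2372 0.1455] q [-1.434  0.458  0.922  1.997 -0.067  0.719 -0.611] F [-0.4  0.5 -0.6] op 0.0099
X [ 0.093  0.981 -0.168] Y [ 0.956 -0.041  0.292] Z [ 0.279 -0.187 -0.942]
post clear [0.334, 0.286, 0.172, 0.224, 0.224] elbow [0.063 0.233 0.773] wrist [0.438 0.307 0.494]
[0.5328 0.2432 0.1757]
shift [0.2097, 0.081, -0.061] turn [0.0589, 0.0273, -0.1926] mm 116.0 deg 36.0
 q [-1.13  0.57  0.6   1.6  -0.16  1.08  0.  ] minclear [0.223 0.172 0.224 0.224] end [0.223 0.194 0.363 0.344] elb [0.153 0.25  0.744] marg 0.84
```

Run:
```python
from tinfit import *
o=info()
T=TT(loc(CASE,(.0195,-.021,.205)),29.9,10);go(*T,o)
```

```text
t 21.83 p [0.5448 0.2387 0.151 ] q [-1.437  0.452  0.928  1.992 -0.064  0.723 -0.612] F [ 2.7 -0.7  2.8] op 0.0098
X [ 0.094  0.982 -0.162] Y [ 0.954 -0.043  0.297] Z [ 0.285 -0.182 -0.941]
post clear [0.334, 0.287, 0.171, 0.225, 0.224] elbow [0.062 0.23  0.774] wrist [0.439 0.306 0.499]
shift [0.2118, 0.0716, -0.0617] turn [0.0613, 0.0258, -0.1923] mm 115.0 deg 36.0
```

Call:
apply_moves([
  [[0.02,0.01,-0.06],[0.015,0.006,-0.04],0.95],
  [[0.07,0.03,-0.07],[0.03,0.012,-0.08],0.95],
  [[0.13,0.05,-0.065],[0.042,0.018,-0.12],0.95],
  [[0.19,0.066,-0.0617],[0.055,0.023,-0.16],0.95],
  [[0.2118,0.0716,-0.0617],[0.061,0.026,-0.192],0.95],
])

```text
t: 22.25
position: [0.5783, 0.3506, 0.1667]
tcp_rot: [1.502, 2.585, -0.13]
force: [-0.3, 1.2, -1.1]
opening: 0.0096
```

Run:
```python
from tinfit import *; import pickle
camera("side");camera("side");
o=info();tp=tip(o);print(tp.round(4)); T=R.from_rotvec(o["tcp_rot"]).as_matrix()
T_=TT(loc(CASE,(.0195,-.021,.205)),29.9,10);go(*T_,o)
w=wcam("w24"); pickle.dump((w,tp),open("c24.pkl","wb"))
d=grab("side");crop(d,230,40,350,230,4,"d24")
```

```text
t 22.35 p [0.579  0.3482 0.1664] q [-1.14   0.574  0.612  1.6   -0.161  1.076 -0.013] F [-0.1 -0.3 -1.3] op 0.0095
X [-0.483  0.858 -0.175] Y [0.871 0.491 0.001] Z [ 0.087 -0.152 -0.985]
post clear [0.337, 0.226, 0.199, 0.366, 0.345] elbow [0.151 0.254 0.742] wrist [0.547 0.405 0.53 ]
[0.5762 0.3531 0.1979]
shift [-0.0061, 0.0007, -0.0132] turn [-0.0001, 0.0005, -0.0027] mm 7.0 deg 0.0
```

```bash
cat > ov.py <<'E'
from tinfit import *
def ov(w,tp,T,name,box,s=4,zb=.069,dx=0,dy=0):
    im=w["frame"].copy(); Y=T[:,1]*[1,1,0];Y/=np.linalg.norm(Y);X=np.array([-Y[1],Y[0],0])
    c=tp+Y*.014+Y*dx+X*dy
    for z,col in ((tp[2]-zb,(255,255,0)),(tp[2]-zb+.064,(255,128,0))):
        q=proj(w,[np.r_[(c+Y*a+X*b)[:2],z] for a,b in ((-.025,-.011),(.025,-.011),(.025,.011),(-.025,.011))]); cv2.polylines(im,[np.round(q*8).astype(int)],True,col,1,shift=3)
    for x0,x1,y0,y1 in ((-.0675,.0675,-.05,.05),(.0035,.0635,-.037,.046)):
        q=proj(w,[loc(CASE,l) for l in ((x0,y0,.058),(x1,y0,.058),(x1,y1,.058),(x0,y1,.058))]); cv2.polylines(im,[np.round(q*8).astype(int)],True,(255,0,255),1,shift=3)
    w2=dict(w);w2["frame"]=im;crop(w2,*box,s,name)
E
python3 - <<'E'
from ov import *; import pickle
w,tp=pickle.load(open("c24.pkl","rb"));o=manip.get_obs();T=R.from_rotvec(o["tcp_rot"]).as_matrix()
ov(w,tp,T,"w24o",(220,80,420,250))
E
python3 - <<'E'
from tinfit import *
o=info();print(tip(o).round(4))
go(*TT(loc(CASE,(.018,-.021,.145)),29.9,10),o)
E
```

```text
t 22.45 p [0.578  0.3451 0.1666] q [-1.143  0.571  0.617  1.607 -0.161  1.074 -0.018] F [-0.4 -0.2 -1.2] op 0.0098
X [-0.477  0.861 -0.177] Y [0.875 0.485 0.002] Z [ 0.087 -0.154 -0.984]
post clear [0.337, 0.227, 0.198, 0.363, 0.342] elbow [0.149 0.254 0.743] wrist [0.546 0.402 0.53 ]
[0.5752 0.35   0.1981]
shift [0.0196, 0.0023, 0.1044] turn [-0.0003, 0.001, -0.0051] mm 53.0 deg 0.0
```

Call:
apply_moves([
  [[0.005,0.002,0.02],[0,0.001,-0.005],0.95],
  [[0.011,0.002,0.05],[0,0.001,-0.005],0.95],
  [[0.016,0.002,0.08],[0,0.001,-0.005],0.95],
  [[0.0196,0.002,0.1044],[0,0.001,-0.005],0.95],
  [[0.0196,0.002,0.1044],[0,0.001,-0.005],0.95],
])

```text
t: 22.87
position: [0.5763, 0.3458, 0.1107]
tcp_rot: [1.493, 2.59, -0.138]
force: [-0.1, -0.2, -1.3]
opening: 0.0098
```

Run:
```python
from ov import *
camera("side");camera("side");
o=info();tp=tip(o);print(tp.round(4)); T=R.from_rotvec(o["tcp_rot"]).as_matrix()
w=wcam(); ov(w,tp,T,"w25o",(220,80,420,250),dx=.0015)
go(*TT(loc(CASE,(.018,-.021,.145)),29.9,10),o)
go(*TT(loc(CASE,(.018,-.021,.0745)),29.9,10),o)
```

```text
t 22.97 p [0.5782 0.3469 0.1134] q [-1.122  0.625  0.587  1.648 -0.188  0.98   0.007] F [ 0.9 -0.1 -1.4] op 0.0097
X [-0.494  0.852 -0.174] Y [ 0.865  0.501 -0.001] Z [ 0.086 -0.151 -0.985]
post clear [0.337, 0.222, 0.207, 0.364, 0.343] elbow [0.165 0.272 0.726] wrist [0.546 0.403 0.477]
[0.5754 0.3517 0.145 ]
shift [-0.0021, 0.0003, 0.0003] turn [-0.0001, 0.0001, 0.001] mm 1.0 deg 0.0
shift [0.0224, 0.0005, 0.1392] turn [-0.0001, 0.0001, 0.001] mm 70.0 deg 0.0
```

Call:
apply_moves([
  [[0.001,-0.002,0.015],[0,0,0.001],0.95],
  [[0.005,-0.002,0.04],[0,0,0.001],0.95],
  [[0.0085,-0.002,0.06],[0,0,0.001],0.95],
  [[0.0085,-0.002,0.06],[0,0,0.001],0.95],
  [[0.0085,-0.002,0.06],[0,0,0.001],0.95],
])

```text
t: 23.43
position: [0.5777, 0.3457, 0.0821]
tcp_rot: [1.495, 2.587, -0.133]
force: [-0.0, -0.2, -0.9]
opening: 0.0097
```

Run:
```python
from ov import *
o=info();tp=tip(o);print(tp.round(4)); T=R.from_rotvec(o["tcp_rot"]).as_matrix()
w=wcam(); ov(w,tp,T,"w26o",(220,80,420,250),dx=.0015)
go(*TT(loc(CASE,(.0172,-.021,.0745)),29.9,10),o)
s=grab("scene");crop(s,215,100,335,250,4,"s26")
```

```text
t 23.43 p [0.5777 0.3457 0.0821] q [-1.111  0.659  0.57   1.67  -0.205  0.926  0.011] F [-0.  -0.2 -0.9] op 0.0097
X [-0.492  0.853 -0.174] Y [ 0.867  0.499 -0.002] Z [ 0.085 -0.151 -0.985]
post clear [0.337, 0.22, 0.213, 0.363, 0.342] elbow [0.175 0.284 0.715] wrist [0.546 0.402 0.446]
[0.5749 0.3505 0.1137]
shift [0.013, 0.001, 0.0772] turn [-0.0005, 0.0001, 0.0003] mm 39.0 deg 0.0
```

Call:
apply_moves([
  [[0.0,0.004,0.005],[0,0,0],0.95],
  [[0.004,0.004,0.025],[0,0,0],0.95],
  [[0.008,0.004,0.05],[0,0,0],0.95],
  [[0.013,0.004,0.076],[0,0,0],0.95],
  [[0.013,0.004,0.076],[0,0,0],0.95],
])

```text
t: 23.95
position: [0.5791, 0.3464, 0.0419]
tcp_rot: [1.495, 2.587, -0.134]
force: [-0.6, 0.4, -0.0]
opening: 0.0095
```

Run:
```python
from ov import *
o=info();camera("side");o=info();tp=tip(o);print(tp.round(4)); T=R.from_rotvec(o["tcp_rot"]).as_matrix()
w=wcam(); crop(w,220,80,420,250,4,"w27")
s=grab("scene");crop(s,215,100,335,250,4,"s27");s=grab("side");crop(s,230,80,340,240,4,"d27")
```

```text
t 23.95 p [0.5791 0.3464 0.0419] q [-1.093  0.71   0.546  1.686 -0.228  0.862  0.018] F [-0.6  0.4 -0. ] op 0.0095
X [-0.492  0.853 -0.174] Y [ 0.866  0.499 -0.002] Z [ 0.085 -0.152 -0.985]
post clear [0.337, 0.216, 0.221, 0.365, 0.343] elbow [0.189 0.3   0.698] wrist [0.548 0.403 0.406]
t 24.0 p [0.5792 0.3464 0.0428] q [-1.094  0.709  0.547  1.686 -0.228  0.863  0.018] F [-1.1 -0.6 -0.3] op 0.0099
X [-0.492  0.853 -0.174] Y [ 0.867  0.499 -0.002] Z [ 0.085 -0.152 -0.985]
post clear [0.337, 0.216, 0.221, 0.365, 0.343] elbow [0.189 0.299 0.698] wrist [0.548 0.403 0.407]
[0.5765 0.3513 0.0743]
```

```bash
cat tgt.py ov.py h.py | head -150
python3 - <<'E'
from ov import *
o=manip.get_obs() if 'manip' in globals() else None
from cell import manip
o=manip.get_obs();print(o['t'],tip(o),o['force'],o['opening'])
E
```

```text
from plan1 import *
def TW(p,psi,tilt,pitch=0):
    """tool Y horizontal at yaw psi deg, tilt: wrist leans toward tool +X; pitch: rotate about tool X (cassette tip), positive = Z toward ... """
    a=np.radians(psi);t=np.radians(tilt)
    Y=np.array([np.cos(a),np.sin(a),0]);Xh=np.array([-np.sin(a),np.cos(a),0])
    Z=-Xh*np.sin(t)-np.array([0,0,1])*np.cos(t)
    return np.array(p,float),RM(Z,Y)
CASE=np.array([.549,.3603,.526]); RACK=np.array([.579,.2085,-.036])
def loc(F,l):
    c,s=np.cos(F[2]),np.sin(F[2]); return np.array([F[0]+c*l[0]-s*l[1],F[1]+s*l[0]+c*l[1],l[2]])
CASE=np.array([.550,.360,.525]); RACK=np.array([.581,.206,-.038])
OFF=.032
def TT(tip,psi,tilt):
    p,Rm=TW(tip,psi,tilt); return p+OFF*Rm[:,2],Rm
def tip(o):
    T=R.from_rotvec(o["tcp_rot"]).as_matrix(); return o["position"]-OFF*T[:,2]
def wcam(name=None):
    w=grab("wrist",name); o=manip.get_obs(); T=R.from_rotvec(o["tcp_rot"]).as_matrix()
    Rm=cv2.Rodrigues(w["rvec"])[0]; c0=-Rm.T@w["tvec"]; w["tvec"]=-Rm@(c0-.011*T[:,2]); return w
def arc(o,pivot,yaw,ang,extra=(0,0,0)):
    """rotate current reported pose abo
[... 2882 characters left out ...]
 go(p,Rm=None,o=None):
    o=o or manip.get_obs()
    T=R.from_rotvec(o["tcp_rot"]).as_matrix()
    Rm=T if Rm is None else Rm
    d=T.T@(np.array(p)-o["position"])/.5; a=R.from_matrix(T.T@Rm).as_rotvec()/np.pi
    print("shift",d.round(4).tolist(),"turn",a.round(4).tolist(),"mm",np.linalg.norm(d)*500//1,"deg",np.linalg.norm(a)*180//1)
def polar(az,r,z): a=np.radians(az); return np.array([r*np.cos(a),r*np.sin(a),z])
def gp(az,r,z,el,o=None):
    u=polar(az,1,0); e=np.radians(el); Z=np.cos(e)*u+np.array([0,0,np.sin(e)]); Y=np.array([0,0,1.])*np.cos(e)-u*np.sin(e)
    go(polar(az,r,z),RM(Z,Y),o)
24.15 [0.57726734 0.35157283 0.07606812] [-0.19904273  0.0834746  -1.40864536] 0.009736516031331157
```

Call:
apply_moves([
  [[0,0,0.001],[0,0,0],0.95],
  [[0,0,0.002],[0,0,0],0.95],
  [[0,0,0.002],[0,0,0],0.85],
  [[0,0,0.002],[0,0,0],0.75],
  [[0,0,0.002],[0,0,0],0.72],
])

```text
t: 24.57
position: [0.5805, 0.3469, 0.0442]
tcp_rot: [1.495, 2.586, -0.129]
force: [-0.6, -0.4, 1.3]
opening: 0.0227
```

Call:
apply_moves([
  [[-0.003,0,-0.017],[0,0,0],0.72],
  [[-0.01,0,-0.057],[0,0,0],0.72],
  [[-0.021,0,-0.118],[0,0,0],0.72],
  [[-0.035,0,-0.197],[0,0,0],0.72],
  [[-0.052,0,-0.295],[0,0,0],0.72],
])

```text
t: 24.98
position: [0.5796, 0.3461, 0.187]
tcp_rot: [1.496, 2.587, -0.132]
force: [0.1, 0.3, 0.4]
opening: 0.0247
```

Run:
```python
from ov import *
w=wcam("w30"); s=grab("scene","s30"); o=st(); print(tip(o))
p,Rm=TT(loc(RACK,(-.015,.01225,.16)),-2.2,10); go(p,Rm)
for P,l in ((s,"s30c"),): crop(s,200,120,520,400,2,l)
```

```text
t 25.08 p [0.5847 0.3483 0.1941] q [-1.143  0.548  0.625  1.574 -0.153  1.111 -0.002] F [ 0.7 -0.2 -0.6] op 0.0245
X [-0.489  0.855 -0.172] Y [0.867 0.498 0.013] Z [ 0.097 -0.142 -0.985]
[0.58158802 0.35286855 0.2256078 ]
shift [-0.1905, -0.1683, 0.1641] turn [0.0349, -0.0018, 0.1749] mm 151.0 deg 32.0
```

View pics/w30.png

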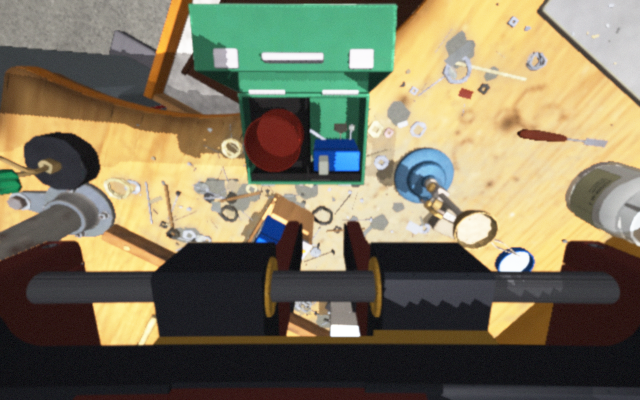

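View pics/s30c.png

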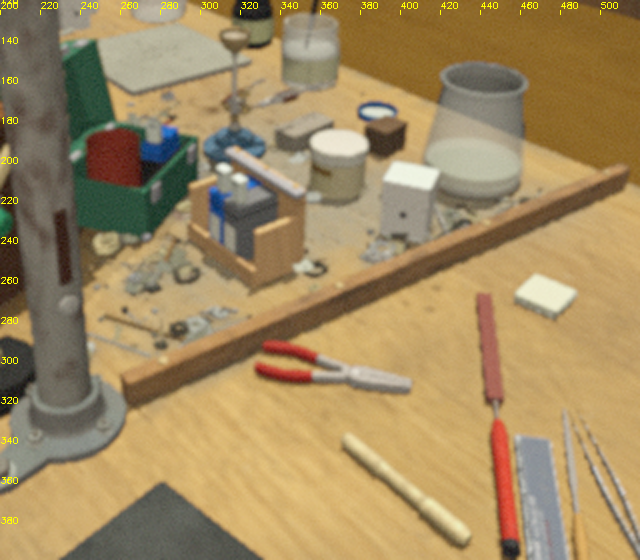

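The wrist view shows the first cassette upright at (337,155) and the tin at (273,140), both in the case. Next I go to hover above the second blue cassette.

```bash
python3 - <<'E'
from ov import *
o=st(); p,Rm=TT(loc(RACK,(-.015,.01225,.16)),-2.2,10); go(p,Rm)
qs=sim(o["joint_positions"],[(p,Rm)]) 
try:
    print(np.array(qs).shape)
    info(np.array(qs)[-1])
except Exception as e: print(e)
E
sed -n 1,40p sim.py; grep -n "def info" -A12 fk.py
```

```text
t 25.08 p [0.5847 0.3483 0.1941] q [-1.143  0.548  0.625  1.574 -0.153  1.111 -0.002] F [ 0.7 -0.2 -0.6] op 0.0245
X [-0.489  0.855 -0.172] Y [0.867 0.498 0.013] Z [ 0.097 -0.142 -0.985]
shift [-0.1905, -0.1683, 0.1641] turn [0.0349, -0.0018, 0.1749] mm 151.0 deg 32.0
setting an array element with a sequence. The requested array has an inhomogeneous shape after 1 dimensions. The detected shape was (2,) + inhomogeneous part.
from fk import *
def J(q):
    pts,M=fk(q,X_,True,S_); p0,M0=fk(q,X_,S=S_); Jm=np.zeros((6,7)); e=1e-6
    for i in range(7):
        qq=np.array(q,float); qq[i]+=e; p1,M1=fk(qq,X_,S=S_)
        Jm[:3,i]=(p1-p0)/e; Jm[3:,i]=R.from_matrix(M1@M0.T).as_rotvec()/e
    return Jm
def sim(q,targets,dstep=.01,lam=1e-3,null=None,w=np.ones(7)):
    """targets: list of (p,Rm); straight interpolation"""
    q=np.array(q,float); path=[q.copy()]
    for p,Rm in targets:
        p0,M0=fk(q,X_,S=S_); rv=R.from_matrix(Rm@M0.T).as_rotvec(); n=int(max(np.linalg.norm(p-p0)/dstep,np.linalg.norm(rv)/.03,1))+1
        for k in range(1,n+1):
            pt=p0+(p-p0)*k/n; Rt=R.from_rotvec(rv*k/n).as_matrix()@M0
            for it in range(3):
                pc,Mc=fk(q,X_,S=S_); e=np.r_[pt-pc,R.from_matrix(Rt@Mc.T).as_rotvec()]
                j=J(q); 
                dq=w*(j.T@np.linalg.solve((j*w)@j.T+lam**2*np.eye(6),e)) if False else (w[:,None]*j.T)@np.linalg.solve(j@(w[:,None]*j.T)+lam**2*np.eye(6),e)
                if null is not None and it==0:
                    Pn=np.eye(7)-np.linalg.pinv(j)@j; dq=dq+Pn@(null(q))
                q=np.clip(q+dq,LO,HI)
            path.append(q.copy())
    return q,path
45:def info():
46-    o=st(); r,p=post(o["joint_positions"]); print("post clear",r.tolist(),"elbow",p[2],"wrist",p[3]); return o
```

Call:
apply_moves([
  [[-0.038,-0.034,0.033],[0.007,0,0.035],0.7],
  [[-0.076,-0.067,0.066],[0.014,0,0.07],0.7],
  [[-0.114,-0.101,0.098],[0.021,-0.001,0.105],0.7],
  [[-0.152,-0.135,0.131],[0.028,-0.001,0.14],0.7],
  [[-0.1905,-0.1683,0.164],[0.035,-0.002,0.175],0.7],
])

```text
t: 25.5
position: [0.561, 0.2102, 0.1212]
tcp_rot: [2.177, 2.086, -0.209]
force: [-0.2, 0.8, 0.5]
opening: 0.0265
```

Run:
```python
from ov import *
grab("side"); w=wcam("w31"); o=info(); print(tip(o)); crop(w,230,150,430,300,4,"w31c")
for z in (.094,): print(proj(w,[loc(RACK,(-.014-.002,.01225,z)),loc(RACK,(-.016,-.01225,z))]))
```

```text
t 25.6 p [0.5602 0.2047 0.1203] q [-1.075  0.586  0.75   1.774 -0.261  1.027 -0.295] F [-0.3 -0.1  1. ] op 0.0261
X [ 0.045  0.981 -0.187] Y [ 0.999 -0.049 -0.012] Z [-0.021 -0.186 -0.982]
post clear [0.338, 0.209, 0.149, 0.289, 0.249] elbow [0.17  0.249 0.738] wrist [0.568 0.274 0.483]
[0.56087285 0.21069142 0.15169281]
[[327.62255293 182.83388123]
 [327.91456504 209.89838198]]
```

View pics/w31c.png

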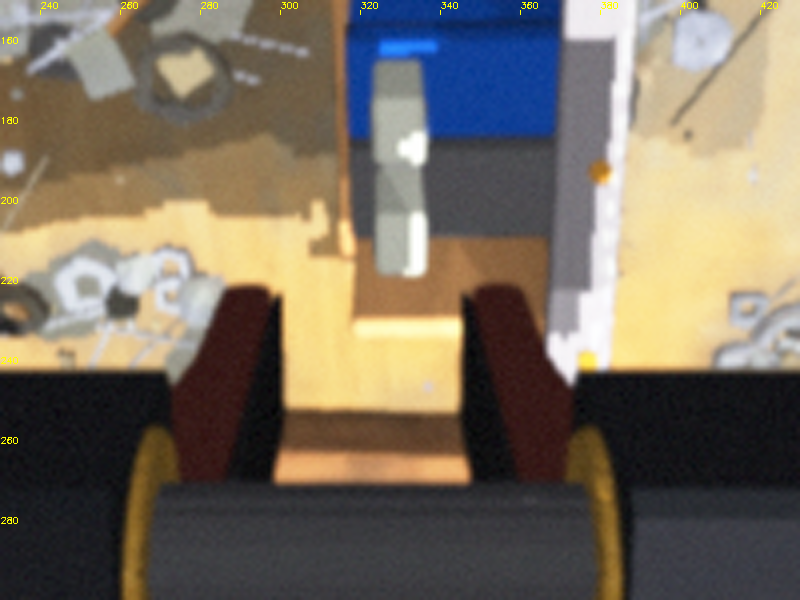

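Run:
```python
from ov import *
for i in range(3): grab("side"); o=manip.get_obs(); print(tip(o))
p,Rm=TT([.5655,.2187,.1],-2.2,10); go(p,Rm)
p,Rm=TT([.5655,.2187,.0752],-2.2,10); go(p,Rm)
```

```text
[0.56152181 0.21399181 0.15241335]
[0.56191154 0.21641947 0.15284777]
[0.56210496 0.21785559 0.15311026]
shift [0.0217, 0.0083, 0.104] turn [-0.0029, 0.0025, 0.0011] mm 53.0 deg 0.0
shift [0.0307, 0.0088, 0.1528] turn [-0.0029, 0.0025, 0.0011] mm 78.0 deg 0.0
```

Call:
apply_moves([
  [[0.004,0.002,0.02],[0,0,0],0.7],
  [[0.009,0.005,0.05],[-0.001,0.001,0],0.7],
  [[0.014,0.007,0.08],[-0.002,0.002,0.001],0.7],
  [[0.018,0.008,0.1],[-0.003,0.002,0.001],0.7],
  [[0.018,0.008,0.1],[-0.003,0.002,0.001],0.7],
])

```text
t: 26.17
position: [0.5632, 0.2115, 0.0682]
tcp_rot: [2.17, 2.091, -0.197]
force: [0.2, -0.3, 0.4]
opening: 0.0263
```

Run:
```python
from ov import *
for i in range(3): grab("side"); 
w=wcam("w32"); o=info(); print(tip(o)); crop(w,230,150,430,300,4,"w32c")
p,Rm=TT([.5655,.2187,.0752],-2.2,10); go(p,Rm)
```

```text
t 26.37 p [0.5654 0.2113 0.0711] q [-1.047  0.645  0.706  1.803 -0.306  0.926 -0.272] F [0.5 0.4 1.3] op 0.0264
X [ 0.038  0.984 -0.176] Y [ 0.999 -0.039  0.001] Z [-0.006 -0.176 -0.984]
post clear [0.338, 0.203, 0.16, 0.29, 0.256] elbow [0.189 0.267 0.72 ] wrist [0.568 0.276 0.435]
[0.56556067 0.21688765 0.10263826]
shift [0.0133, -0.0004, 0.0534] turn [0.0002, 0.0006, -0.0002] mm 27.0 deg 0.0
```

View pics/w32c.png

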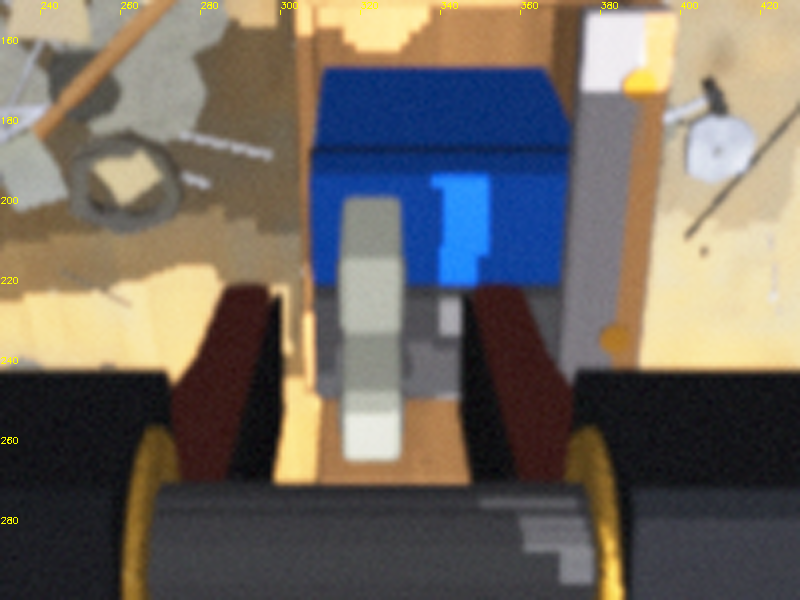

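Call:
apply_moves([
  [[0.003,0,0.013],[0,0,0],0.7],
  [[0.007,0,0.027],[0,0,0],0.7],
  [[0.01,0,0.04],[0,0,0],0.7],
  [[0.0133,0,0.0534],[0,0,0],0.7],
  [[0.0133,0,0.0534],[0,0,0],0.7],
])

```text
t: 26.78
position: [0.5637, 0.2124, 0.0412]
tcp_rot: [2.172, 2.089, -0.197]
force: [-0.5, 0.8, 0.4]
opening: 0.0265
```

Run:
```python
from ov import *
for i in range(3): grab("side"); 
w=wcam("w33"); o=st(); print(tip(o)); crop(w,230,150,430,300,4,"w33c")
print(proj(w,[loc(RACK,(-.016,.01225,.094)),tip(o)]))
```

```text
t 26.98 p [0.565  0.2125 0.0431] q [-1.031  0.682  0.682  1.816 -0.33   0.88  -0.264] F [ 0.1 -0.1  0.2] op 0.0263
X [ 0.039  0.984 -0.176] Y [ 0.999 -0.04   0.   ] Z [-0.007 -0.176 -0.984]
[0.56525226 0.218103   0.07459285]
[[321.04170229 247.16221145]
 [320.8852899  231.10137986]]
```

View pics/w33c.png

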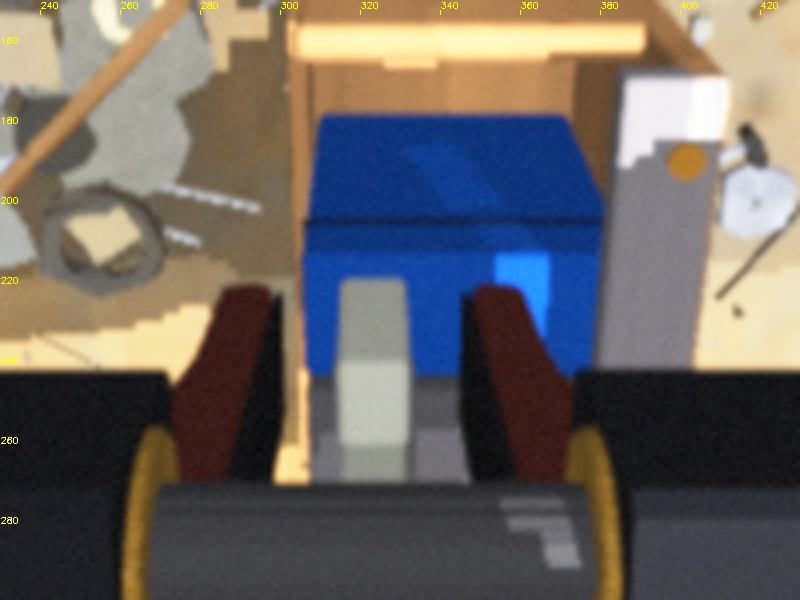

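Tab at (321,250), centred between the fingers. Closing.

Call:
apply_moves([
  [[0,0,0.001],[0,0,0],0.8],
  [[0,0,0.001],[0,0,0],0.87],
  [[0,0,0.001],[0,0,0],0.95],
  [[0,0,0.001],[0,0,0],0.95],
  [[0,0,0.001],[0,0,0],0.95],
], grip_force=25)

```text
t: 27.4
position: [0.5649, 0.2125, 0.0427]
tcp_rot: [2.172, 2.088, -0.193]
force: [0.2, 0.5, 1.0]
opening: 0.01
```

Run:
```python
from ov import *
for i in range(2): grab("side"); 
w=wcam("w34"); o=st(); print(tip(o)); crop(w,230,150,430,300,4,"w34c")
pv=loc(RACK,(-.0255,.01225,.006))
for a in (.06,.12,.18,.24,.3):
    p,Rm=arc(o,pv,RACK[2],a); go(p,Rm,o)
```

```text
t 27.55 p [0.5649 0.2126 0.0427] q [-1.031  0.682  0.682  1.816 -0.33   0.879 -0.264] F [0.1 0.6 1.8] op 0.01
X [ 0.039  0.984 -0.176] Y [ 0.999 -0.04  -0.   ] Z [-0.007 -0.176 -0.984]
[0.56516446 0.21818276 0.07415714]
shift [-0.0002, -0.0044, -0.001] turn [-0.0188, 0.0, 0.0034] mm 2.0 deg 3.0
shift [-0.0003, -0.0089, -0.0016] turn [-0.0376, 0.0001, 0.0067] mm 4.0 deg 6.0
shift [-0.0004, -0.0134, -0.0021] turn [-0.0564, 0.0001, 0.0101] mm 6.0 deg 10.0
shift [-0.0004, -0.018, -0.0022] turn [-0.0752, 0.0001, 0.0135] mm 9.0 deg 13.0
shift [-0.0004, -0.0225, -0.0021] turn [-0.094, 0.0001, 0.0168] mm 11.0 deg 17.0
```

View pics/w34c.png

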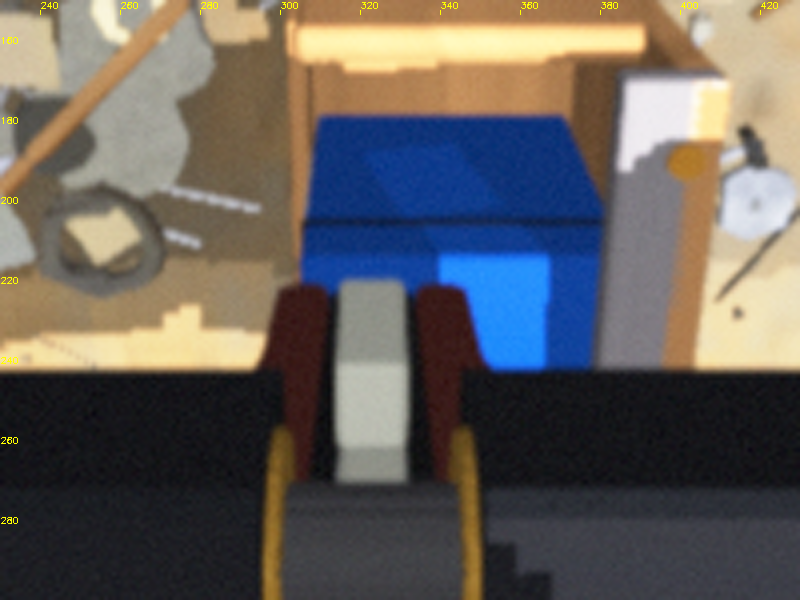

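Call:
apply_moves([
  [[0,-0.0045,-0.001],[-0.019,0,0.0034],0.95],
  [[-0.0003,-0.009,-0.0016],[-0.0376,0,0.0067],0.95],
  [[-0.0004,-0.0135,-0.002],[-0.0564,0,0.01],0.95],
  [[-0.0004,-0.018,-0.0022],[-0.0752,0,0.0135],0.95],
  [[-0.0004,-0.0228,-0.002],[-0.094,0,0.0168],0.95],
])

```text
t: 27.97
position: [0.5556, 0.2131, 0.0449]
tcp_rot: [2.044, 1.911, 0.123]
force: [6.0, -2.0, -2.4]
opening: 0.0095
```

Run:
```python
from ov import *
grab("side","d35");grab("side") 
w=wcam("w35"); s=grab("scene"); o=st(); print(tip(o)); crop(s,270,170,370,280,6,"s35c")
for x,z in ((-.003,.02),(-.008,.05),(-.02,.1)):
    T=None; go(o["position"]+[x,0,z],None,o)
```

```text
t 28.17 p [0.5549 0.2136 0.0444] q [-1.3    0.625  0.828  2.072 -0.265  0.491 -0.447] F [ 4.4 -0.9 -1.6] op 0.0099
X [ 0.09   0.982 -0.168] Y [ 0.954 -0.036  0.297] Z [ 0.286 -0.187 -0.94 ]
[0.54578843 0.21960194 0.0744545 ]
shift [-0.0072, 0.0062, -0.0393] turn [0.0, 0.0, 0.0] mm 20.0 deg 0.0
shift [-0.0182, 0.0145, -0.0986] turn [0.0, 0.0, 0.0] mm 50.0 deg 0.0
shift [-0.0371, 0.0213, -0.1994] turn [0.0, 0.0, 0.0] mm 101.0 deg 0.0
```

View pics/s35c.png

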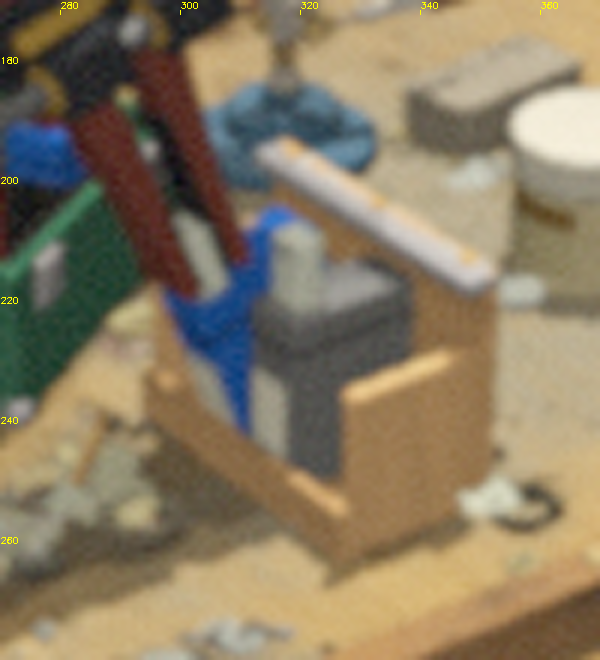

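View pics/w35.png

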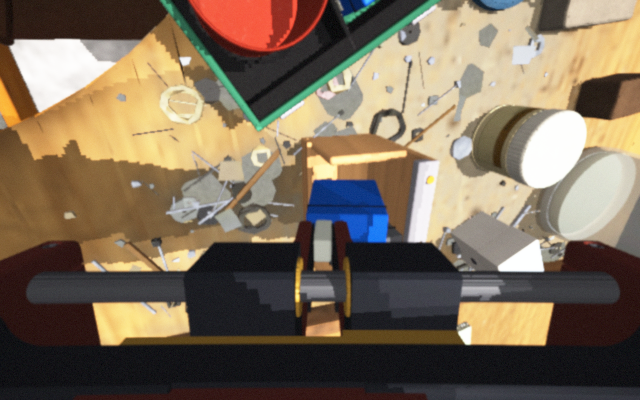

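Call:
apply_moves([
  [[-0.005,0.0055,-0.03],[0,0,0],0.95],
  [[-0.01,0.011,-0.06],[0,0,0],0.95],
  [[-0.018,0.019,-0.1],[0,0,0],0.95],
  [[-0.026,0.028,-0.15],[0,0,0],0.95],
  [[-0.034,0.037,-0.195],[0,0,0],0.95],
])

```text
t: 28.58
position: [0.5414, 0.2133, 0.1444]
tcp_rot: [2.047, 1.915, 0.11]
force: [-0.2, 0.6, -0.5]
opening: 0.0096
```

Run:
```python
from ov import *
for i in range(2): grab("side")
s=grab("scene"); o=info(); print(tip(o)); crop(s,220,130,380,280,5,"s36c")
p,Rm=TT(loc(CASE,(.0185,.003,.205)),29.9,10); go(p,Rm,o)
```

```text
t 28.73 p [0.5425 0.2145 0.1447] q [-1.472  0.476  1.019  2.032 -0.143  0.691 -0.502] F [ 0.3 -0.3 -0.9] op 0.0102
X [ 0.091  0.982 -0.166] Y [ 0.955 -0.038  0.295] Z [ 0.284 -0.185 -0.941]
post clear [0.334, 0.293, 0.161, 0.204, 0.204] elbow [0.055 0.244 0.769] wrist [0.438 0.283 0.492]
[0.53341138 0.22045318 0.17478663]
shift [0.2945, 0.0527, -0.0967] turn [0.0607, 0.0269, -0.1909] mm 157.0 deg 36.0
```

View pics/s36c.png

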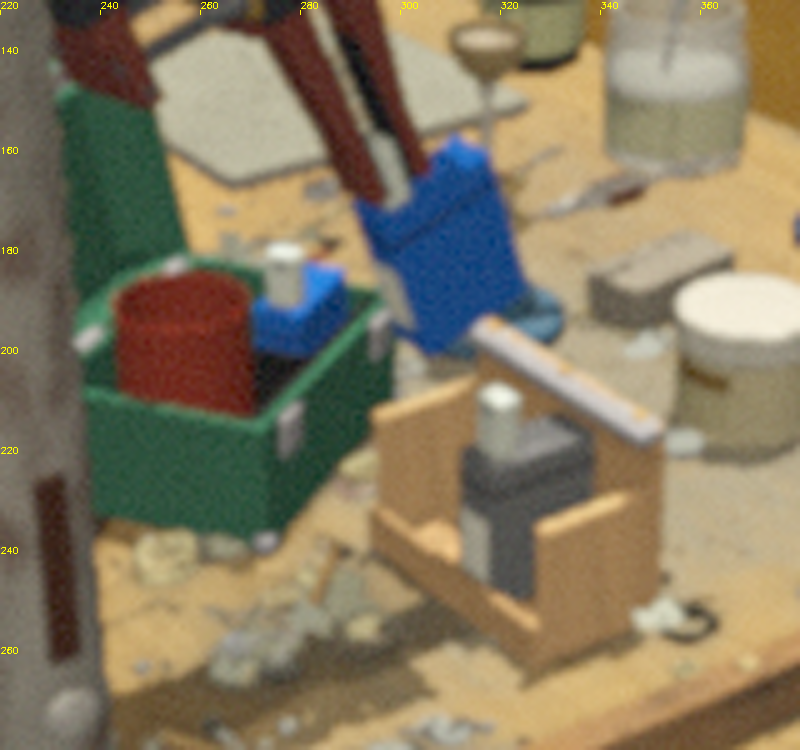

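Call:
apply_moves([
  [[0.05,0.01,-0.035],[0.012,0.005,-0.038],0.95],
  [[0.11,0.02,-0.07],[0.024,0.01,-0.076],0.95],
  [[0.175,0.031,-0.085],[0.036,0.016,-0.114],0.95],
  [[0.235,0.042,-0.097],[0.049,0.022,-0.153],0.95],
  [[0.2945,0.0527,-0.097],[0.0607,0.0269,-0.191],0.95],
])

```text
t: 29.15
position: [0.5665, 0.3683, 0.1719]
tcp_rot: [1.501, 2.585, -0.131]
force: [0.2, 0.4, 0.3]
opening: 0.0097
```

Run:
```python
from ov import *
for i in range(3): grab("side")
w=wcam("w37"); o=info(); T=R.from_rotvec(o["tcp_rot"]).as_matrix(); print(tip(o))
ov(w,tip(o),T,"w37c",(220,120,420,270),4)
for z in (.2,.145):
    p,Rm=TT(loc(CASE,(.0185,.003,z)),29.9,10); go(p,Rm,o)
```

```text
t 29.35 p [0.5664 0.3657 0.1699] q [-1.219  0.593  0.69   1.597 -0.21   1.094 -0.004] F [-0.3 -0.8 -1.2] op 0.0097
X [-0.482  0.858 -0.177] Y [ 0.872  0.49  -0.   ] Z [ 0.087 -0.155 -0.984]
post clear [0.336, 0.245, 0.222, 0.374, 0.348] elbow [0.133 0.274 0.736] wrist [0.534 0.423 0.534]
[0.56358404 0.37068746 0.20141172]
shift [0.0019, 0.0029, 0.0026] turn [-0.0006, 0.0012, -0.0032] mm 2.0 deg 0.0
shift [0.0214, 0.0029, 0.1108] turn [-0.0006, 0.0012, -0.0032] mm 56.0 deg 0.0
```

View pics/w37c.png

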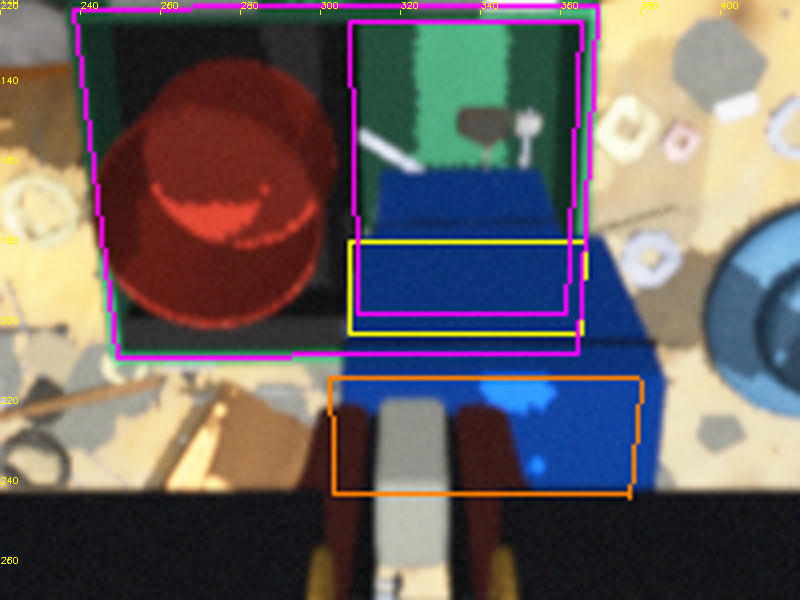

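```bash
python3 - <<'E'
from ov import *
w=wcam("w38"); o=manip.get_obs(); print(tip(o))
def inv(F,P):
    c,s=np.cos(F[2]),np.sin(F[2]); d=P[:2]-F[:2]; return np.array([c*d[0]+s*d[1],-s*d[0]+c*d[1],P[2]])
for uv in ((314,162),(354,162),(334,162)): print("first",inv(CASE,onz(w,uv,.068)).round(4))
print("tip",inv(CASE,tip(o)).round(4))
crop(w,290,120,400,260,5,"w38c")
E
ls pics | tail -5
```

```text
[0.56346811 0.36958318 0.20194189]
first [0.009  0.0073 0.068 ]
first [0.0513 0.0068 0.068 ]
first [0.0301 0.0071 0.068 ]
tip [0.0165 0.0015 0.2019]
w6.png
w7.png
w8.png
w9.png
wrist0.png
```

View pics/w38c.png

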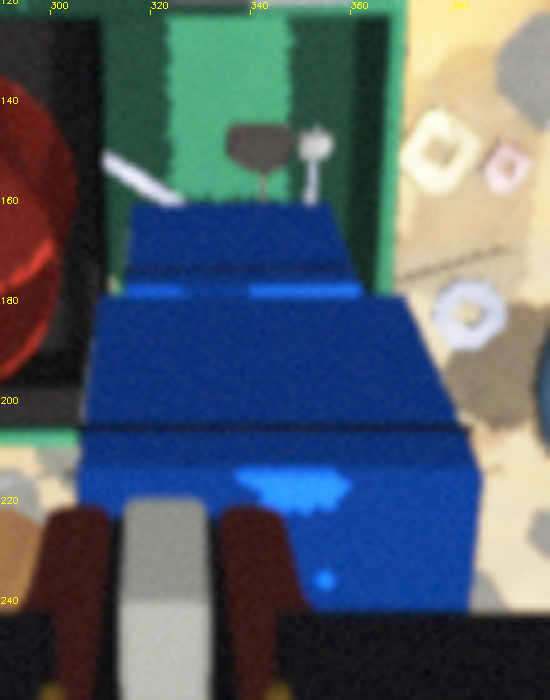

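```bash
ls -t pics | head -60 | tr '\n' ' '
python3 - <<'E'
from ov import *
o=manip.get_obs(); w=wcam()
def inv(F,P):
    c,s=np.cos(F[2]),np.sin(F[2]); d=P[:2]-F[:2]; return np.array([c*d[0]+s*d[1],-s*d[0]+c*d[1],P[2]])
for uv in ((314,176),(361,176)): print("first top +y edge",inv(CASE,onz(w,uv,.068)).round(4))
for uv in ((315,160),(335,160),(354,160)): print("bottom",inv(CASE,onz(w,uv,.004)).round(4))
E
```

```text
w38c.png w38.png w37c.png w37.png s36c.png s35c.png w35.png d35.png w34c.png w34.png w33c.png w33.png w32c.png w32.png w31c.png w31.png s30c.png s30.png w30.png d27.png s27.png w27.png s26.png w26o.png w25o.png w24o.png d24.png w24.png d23.png s22.png d22.png d21.png w21.png d20.png s20.png w20.png w19o.png d19.png s19.png w19.png w18.png d17.png s17.png w17.png w16o.png w15o.png d15.png s15.png w15.png d14.png w14.png d13.png w13.png w12.png d12.png d11.png w9.png scene_ov.png side_ov.png d6z.png first top +y edge [ 0.0079 -0.0094  0.068 ]
first top +y edge [ 0.0589 -0.0101  0.068 ]
bottom [ 0.0075 -0.0105  0.004 ]
bottom [ 0.0333 -0.0109  0.004 ]
bottom [ 0.0577 -0.0112  0.004 ]
```

View pics/w24.png

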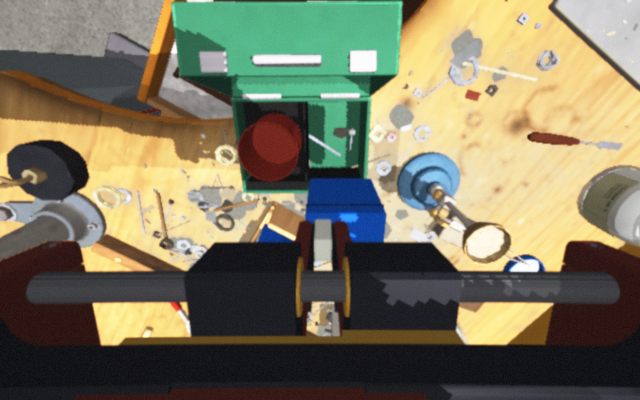

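Run:
```python
from ov import *
for i in range(2): grab("side")
w=wcam("w39"); o=info(); T=R.from_rotvec(o["tcp_rot"]).as_matrix(); print(tip(o))
for z in (.145,):
    p,Rm=TT(loc(CASE,(.0175,.004,z)),29.9,10); go(p,Rm,o)
```

```text
t 29.6 p [0.5662 0.3653 0.172 ] q [-1.221  0.589  0.693  1.599 -0.21   1.094 -0.004] F [-1.   0.2 -0.9] op 0.0097
X [-0.481  0.859 -0.177] Y [0.872 0.489 0.003] Z [ 0.089 -0.153 -0.984]
post clear [0.336, 0.246, 0.221, 0.372, 0.348] elbow [0.132 0.272 0.738] wrist [0.533 0.422 0.536]
[0.5633482  0.37016319 0.20353173]
shift [0.0246, 0.0013, 0.1146] turn [0.0002, 0.001, -0.0035] mm 58.0 deg 0.0
```

Call:
apply_moves([
  [[0.005,0.001,0.023],[0,0,-0.001],0.95],
  [[0.01,0.002,0.046],[0,0,-0.002],0.95],
  [[0.015,0.003,0.069],[0,0.001,-0.003],0.95],
  [[0.02,0.003,0.092],[0,0.001,-0.0035],0.95],
  [[0.0246,0.003,0.1146],[0,0.001,-0.0035],0.95],
])

```text
t: 30.02
position: [0.5666, 0.3688, 0.1117]
tcp_rot: [1.493, 2.587, -0.131]
force: [0.3, -0.2, -0.7]
opening: 0.0101
```

Run:
```python
from ov import *
for i in range(3): grab("side")
w=wcam("w40"); s=grab("side","d40"); s2=grab("scene"); o=info(); T=R.from_rotvec(o["tcp_rot"]).as_matrix(); t=tip(o)
ov(w,t,T,"w40c",(220,100,420,250),4); crop(s2,220,100,350,250,5,"s40c")
c,sn=np.cos(CASE[2]),np.sin(CASE[2]); d=t[:2]-CASE[:2]; print(c*d[0]+sn*d[1],-sn*d[0]+c*d[1],t[2])
for z in (.11,.075):
    p,Rm=TT(loc(CASE,(.0185,.004,z)),29.9,10); go(p,Rm,o)
```

```text
t 30.32 p [0.5677 0.3691 0.1141] q [-1.197  0.65   0.656  1.639 -0.245  0.994  0.017] F [ 0.9 -0.6 -1.1] op 0.0098
X [-0.492  0.853 -0.174] Y [0.866 0.5   0.002] Z [ 0.089 -0.149 -0.985]
post clear [0.336, 0.241, 0.233, 0.375, 0.352] elbow [0.148 0.294 0.718] wrist [0.535 0.425 0.478]
0.019843544608533648 0.0045758315962612685 0.145623424759801
shift [0.0112, -0.003, 0.0704] turn [0.0008, 0.0, 0.0004] mm 35.0 deg 0.0
shift [0.0234, -0.0032, 0.1393] turn [0.0008, 0.0, 0.0004] mm 70.0 deg 0.0
```

View pics/w40c.png

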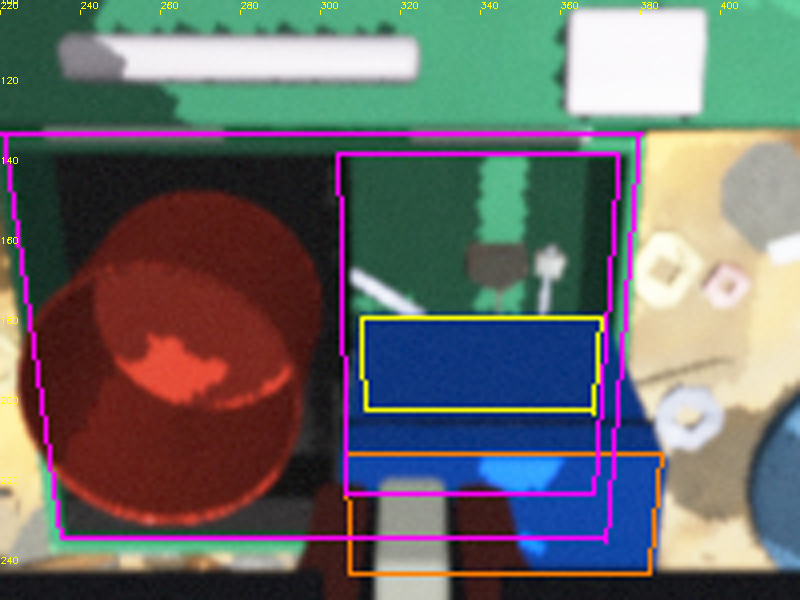

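View pics/s40c.png

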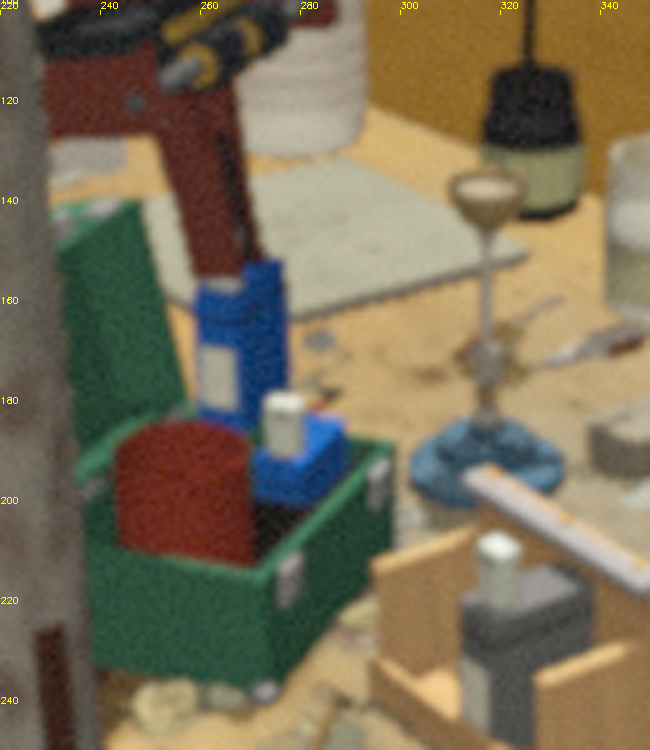

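View pics/d40.png

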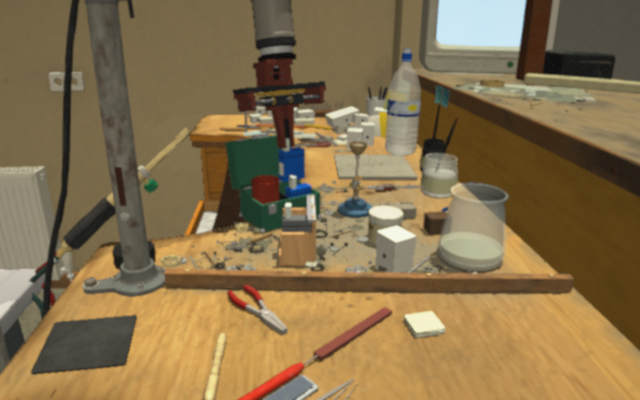

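Call:
apply_moves([
  [[0.0045,-0.001,0.028],[0,0,0],0.95],
  [[0.009,-0.001,0.056],[0,0,0],0.95],
  [[0.0135,-0.001,0.084],[0,0,0],0.95],
  [[0.018,-0.001,0.112],[0,0,0],0.95],
  [[0.022,-0.001,0.131],[0,0,0],0.95],
])

```text
t: 30.73
position: [0.566, 0.3675, 0.0443]
tcp_rot: [1.494, 2.588, -0.133]
force: [-0.1, 0.4, -1.8]
opening: 0.0099
```

Run:
```python
from ov import *
for i in range(3): grab("side")
w=wcam("w41"); s2=grab("scene"); o=st(); T=R.from_rotvec(o["tcp_rot"]).as_matrix(); t=tip(o)
ov(w,t,T,"w41c",(220,100,420,250),4); crop(s2,220,100,350,250,5,"s41c")
c,sn=np.cos(CASE[2]),np.sin(CASE[2]); d=t[:2]-CASE[:2]; print(c*d[0]+sn*d[1],-sn*d[0]+c*d[1],t[2])
```

```text
t 30.98 p [0.5676 0.3684 0.0475] q [-1.17   0.725  0.614  1.68  -0.285  0.882  0.031] F [ 0.1 -0.6 -0.7] op 0.0097
X [-0.492  0.853 -0.174] Y [0.866 0.5   0.002] Z [ 0.089 -0.15  -0.985]
0.019378055667856615 0.0040200119947086934 0.07896878796520929
```

View pics/w41c.png

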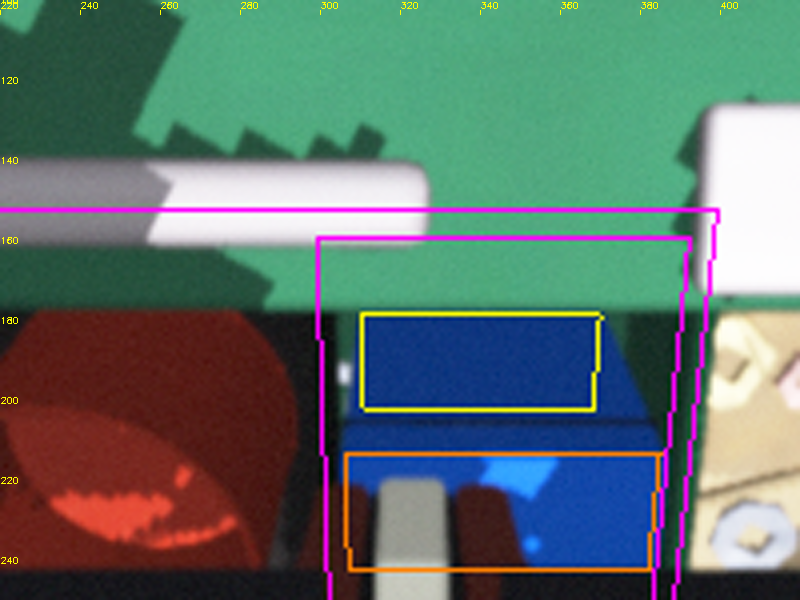

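View pics/s41c.png

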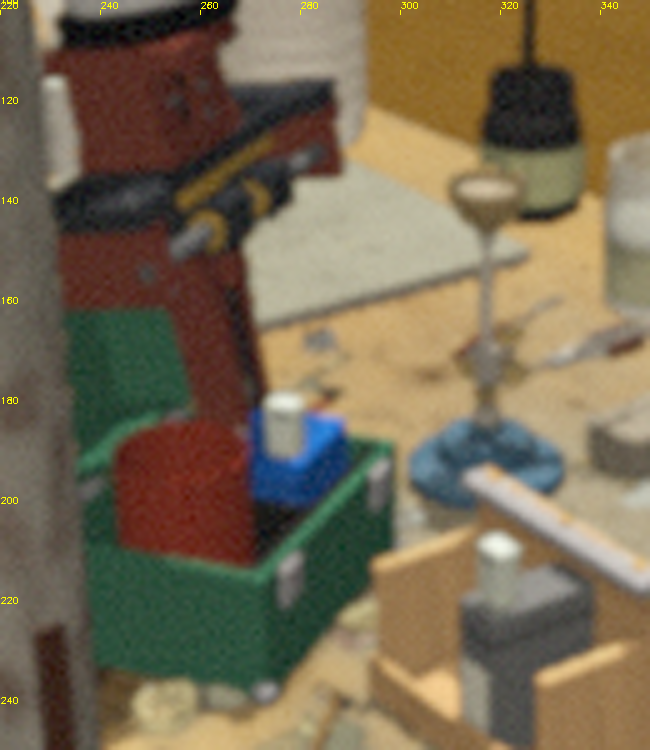

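Call:
apply_moves([
  [[0.0008,0,0.0045],[0,0,0],0.95],
  [[0.0015,0,0.009],[0,0,0],0.95],
  [[0.002,0,0.012],[0,0,0],0.95],
  [[0.002,0,0.012],[0,0,0],0.95],
  [[0.002,0,0.012],[0,0,0],0.95],
])

```text
t: 31.4
position: [0.5671, 0.3684, 0.0411]
tcp_rot: [1.494, 2.587, -0.129]
force: [-0.6, 0.5, -1.6]
opening: 0.0098
```

Run:
```python
from ov import *
for i in range(3): grab("side")
o=st(); t=tip(o); print(t)
```

```text
t 31.55 p [0.5671 0.3683 0.0411] q [-1.167  0.732  0.609  1.683 -0.289  0.872  0.033] F [-0.   1.1 -1. ] op 0.0097
X [-0.492  0.853 -0.174] Y [0.866 0.5   0.001] Z [ 0.088 -0.15  -0.985]
[0.56433103 0.37311475 0.0726415 ]
```

Run:
```python
from ov import *
w=wcam("w42")
# tin in earlier pic w40: recompute using pose then: approx camera = current shifted; use w42 to look
crop(w,160,100,400,260,3,"w42c")
```

```text
(no output)
```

View pics/w42c.png

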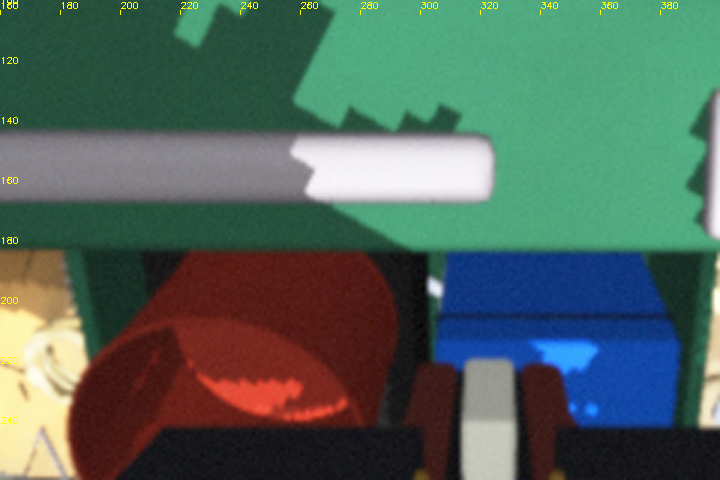

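Call:
apply_moves([
  [[0,0,0],[0,0,0],0.9],
  [[0,0,0],[0,0,0],0.87],
  [[0,0,0],[0,0,0],0.83],
  [[0,0,0],[0,0,0],0.83],
  [[0,0,0],[0,0,0],0.83],
])

```text
t: 32.02
position: [0.5673, 0.3684, 0.0412]
tcp_rot: [1.494, 2.587, -0.128]
force: [-0.5, -0.6, 0.2]
opening: 0.0146
```

Run:
```python
from ov import *
w=wcam("w43"); st()
crop(w,160,100,400,260,3,"w43c")
```

```text
t 32.07 p [0.5672 0.3684 0.0411] q [-1.167  0.732  0.609  1.683 -0.289  0.872  0.033] F [0.9 0.5 0.2] op 0.0148
X [-0.492  0.853 -0.174] Y [0.866 0.5   0.002] Z [ 0.088 -0.15  -0.985]
```

View pics/w43c.png

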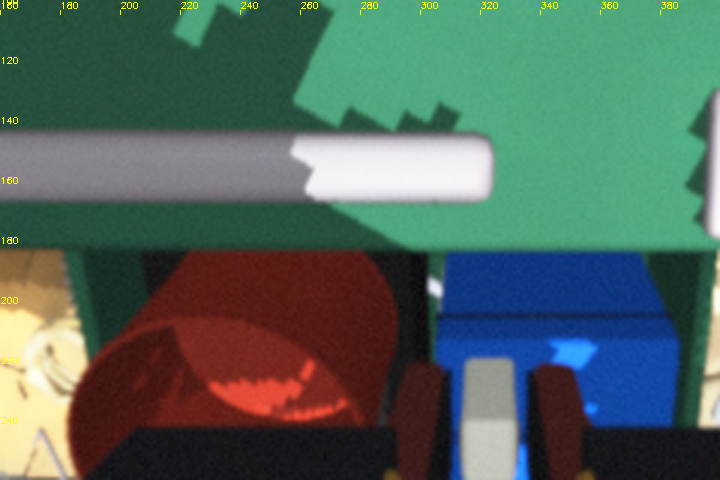

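Call:
apply_moves([
  [[-0.003,0,-0.017],[0,0,0],0.83],
  [[-0.01,0,-0.057],[0,0,0],0.83],
  [[-0.021,0,-0.118],[0,0,0],0.83],
  [[-0.036,0,-0.197],[0,0,0],0.83],
  [[-0.054,0,-0.295],[0,0,0],0.83],
])

```text
t: 32.48
position: [0.5668, 0.3667, 0.1842]
tcp_rot: [1.494, 2.587, -0.132]
force: [1.1, 0.5, 0.3]
opening: 0.0149
```

Run:
```python
from ov import *
for i in range(3): grab("side")
w=wcam("w44"); s=grab("scene"); info()
crop(w,180,0,420,200,3,"w44c"); crop(s,220,120,380,250,5,"s44c")
```

```text
t 32.73 p [0.5671 0.3675 0.183 ] q [-1.22   0.58   0.693  1.583 -0.206  1.114  0.007] F [-0.3 -0.3  0.5] op 0.0152
X [-0.492  0.853 -0.173] Y [0.866 0.5   0.001] Z [ 0.088 -0.149 -0.985]
post clear [0.336, 0.245, 0.219, 0.374, 0.35] elbow [0.131 0.268 0.74 ] wrist [0.535 0.423 0.547]
```

View pics/w44c.png

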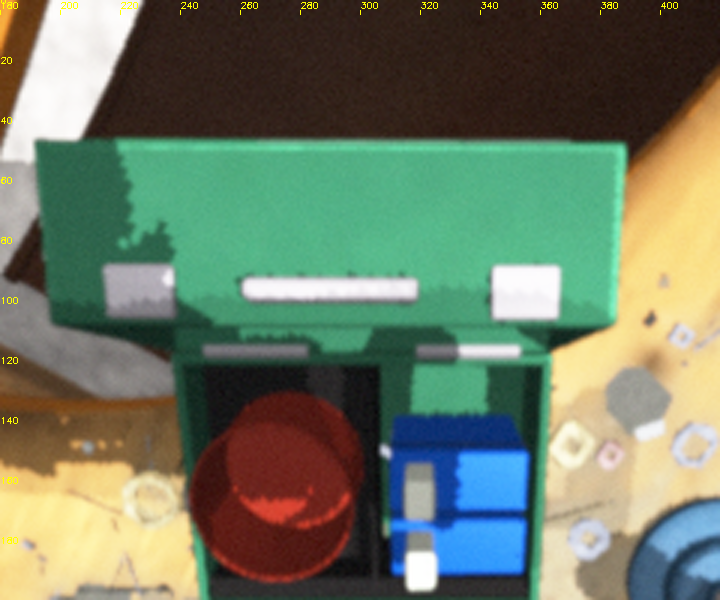

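View pics/s44c.png

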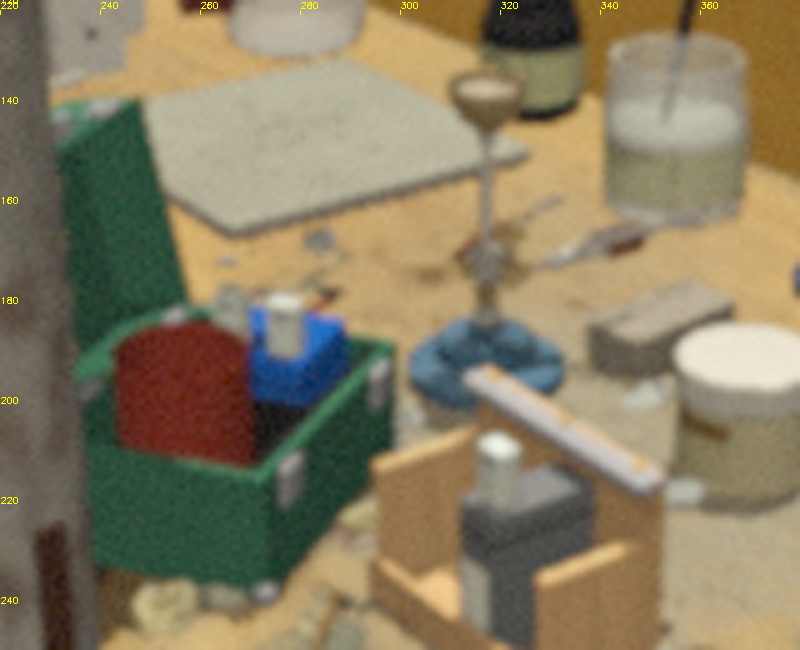

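Run:
```python
from ov import *
for n in ("wrist","side"):
    w=wcam() if n=="wrist" else grab(n)
    im=w["frame"].copy()
    for y in np.arange(.3,.75,.05):
        for x in np.arange(.3,.8,.05):
            u=proj(w,[[x,y,0]])[0]
            if 0<u[0]<640 and 0<u[1]<400:
                cv2.circle(im,tuple(int(v) for v in u),1,(255,0,255),-1)
                if round(x*100)%10==0 and round(y*100)%10==0: cv2.putText(im,f"{x:.1f},{y:.1f}",tuple(int(v) for v in u),0,.28,(255,255,0),1)
    cv2.imwrite(f"pics/g45{n}.png",im[:,:,::-1])
print(tip(manip.get_obs()), loc(CASE,(0,.14,.2)))
```

```text
[0.56363229 0.37194992 0.21298407] [0.47983018 0.48114535 0.2       ]
```

View pics/g45wrist.png

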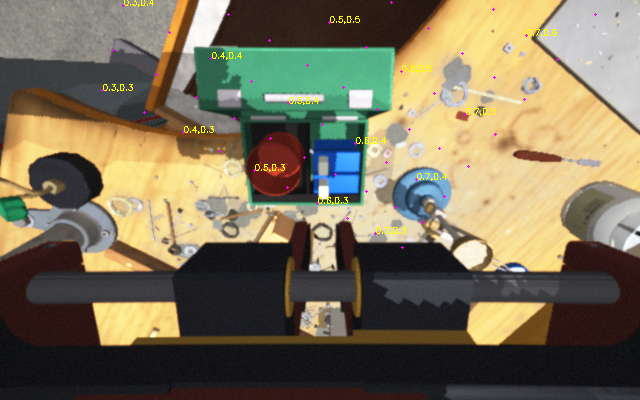

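View pics/g45side.png

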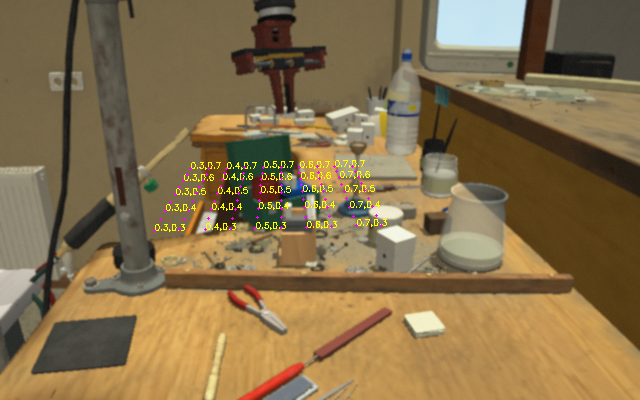

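```bash
cat > lid.py <<'E'
from ov import *
def inv(F,P):
    c,s=np.cos(F[2]),np.sin(F[2]); d=P[:2]-F[:2]; return np.array([c*d[0]+s*d[1],-s*d[0]+c*d[1],P[2]])
def E(th,s=.085,d=.041):  # local y,z of outer face point
    return np.array([.05-s*np.cos(th)+d*np.sin(th), .058+s*np.sin(th)+d*np.cos(th)])
E
python3 - <<'E'
from lid import *
o=st(); print(inv(CASE,tip(o)))
A=TT(loc(CASE,(.0,.15,.21)),29.9,10); B=TT(loc(CASE,(.0,.15,.125)),29.9,10)
go(*A,o)
q=o["joint_positions"]
for n,t in (("A",A),("B",B)):
    q,path=sim(q,[t]); r,p=post(q); print(n,q.round(3),r.tolist(), p[2],p[3])
print("limits",LO,HI)
for th in (1.76,1.6,1.3,1,.7,.4,.2,0): print(th,E(th).round(4),E(th,.1).round(4))
E
```

```text
t 32.83 p [0.5664 0.3671 0.1815] q [-1.22   0.582  0.692  1.585 -0.206  1.114  0.007] F [-0.4 -0.1 -0.2] op 0.015
X [-0.493  0.853 -0.174] Y [ 0.866  0.5   -0.001] Z [ 0.086 -0.151 -0.985]
[0.0177858  0.00350787 0.21298407]
shift [0.2895, -0.0358, -0.045] turn [-0.0003, 0.0001, 0.0007] mm 147.0 deg 0.0
A [-1.407  0.615  0.678  1.536 -0.221  1.165 -0.2  ] [0.334, 0.284, 0.298, 0.446, 0.403] [0.081 0.303 0.73 ] [0.445 0.541 0.543]
B [-1.382  0.698  0.635  1.605 -0.267  1.02  -0.186] [0.335, 0.281, 0.314, 0.446, 0.403] [0.095 0.336 0.702] [0.445 0.541 0.458]
limits [-2.96 -0.34 -1.41  0.24 -1.37  0.17 -2.96] [2.96 2.1  1.46 2.44 4.51 1.92 2.96]
1.76 [0.1063 0.1338] [0.1091 0.1485]
1.6 [0.0935 0.1418] [0.0939 0.1568]
1.3 [0.0668 0.1509] [0.0628 0.1653]
1 [0.0386 0.1517] [0.0305 0.1643]
0.7 [0.0114 0.1441] [-1.000e-04  1.538e-01]
0.4 [-0.0123  0.1289] [-0.0261  0.1347]
0.2 [-0.0252  0.1151] [-0.0399  0.118 ]
0 [-0.035  0.099] [-0.05   0.099]
```

Call:
apply_moves([
  [[0.058,-0.007,-0.02],[0,0,0],1.0],
  [[0.116,-0.014,-0.028],[0,0,0],1.0],
  [[0.174,-0.022,-0.034],[0,0,0],1.0],
  [[0.232,-0.029,-0.04],[0,0,0],1.0],
  [[0.2895,-0.0358,-0.045],[0,0,0],1.0],
])

```text
t: 33.25
position: [0.477, 0.4858, 0.1782]
tcp_rot: [1.493, 2.587, -0.133]
force: [0.3, -0.0, 0.2]
opening: 0.0001
```

Run:
```python
from lid import *
for i in range(3): grab("side")
o=info(); s=grab("scene"); d=grab("side"); wcam("w46"); crop(s,180,60,340,210,5,"s46c"); crop(d,180,60,340,230,4,"d46c")
print(inv(CASE,tip(o)))
for n,c in (("s",s),("d",d)):
    # lid corners (outer face, free edge) for th hypotheses
    for th in (1.7,1.76,1.85):
        e=E(th,.1); print(n,th,proj(c,[loc(CASE,(x,*e)) for x in (-.0675,.0675)]).round(1).tolist(), proj(c,[loc(CASE,(x,*E(th,.1,0))) for x in (-.0675,.0675)]).round(1).tolist())
B=TT(loc(CASE,(.0,.15,.125)),29.9,10); go(*B,o)
```

```text
t 33.4 p [0.4753 0.4878 0.1773] q [-1.409  0.617  0.675  1.534 -0.221  1.166 -0.198] F [-0.4 -0.2  0.2] op 0.0003
X [-0.498  0.85  -0.174] Y [ 0.863  0.505 -0.002] Z [ 0.086 -0.151 -0.985]
post clear [0.334, 0.284, 0.3, 0.448, 0.405] elbow [0.081 0.304 0.729] wrist [0.443 0.544 0.541]
[-0.00050033  0.15356216  0.20881833]
s 1.7 [[200.9, 159.9], [235.7, 138.1]] [[218.5, 160.3], [251.9, 138.2]]
s 1.76 [[198.7, 161.1], [233.7, 139.2]] [[215.9, 160.4], [249.5, 138.2]]
s 1.85 [[195.7, 163.2], [230.8, 141.2]] [[212.2, 160.7], [246.0, 138.6]]
d 1.7 [[226.9, 139.0], [282.9, 131.0]] [[235.1, 140.5], [292.4, 132.1]]
d 1.76 [[225.9, 140.1], [281.7, 132.0]] [[233.8, 140.4], [291.0, 132.0]]
d 1.85 [[224.6, 141.9], [279.9, 133.8]] [[232.1, 140.5], [288.9, 132.2]]
shift [0.0222, 0.0014, 0.1663] turn [-0.0003, 0.0001, 0.0025] mm 83.0 deg 0.0
```

View pics/s46c.png

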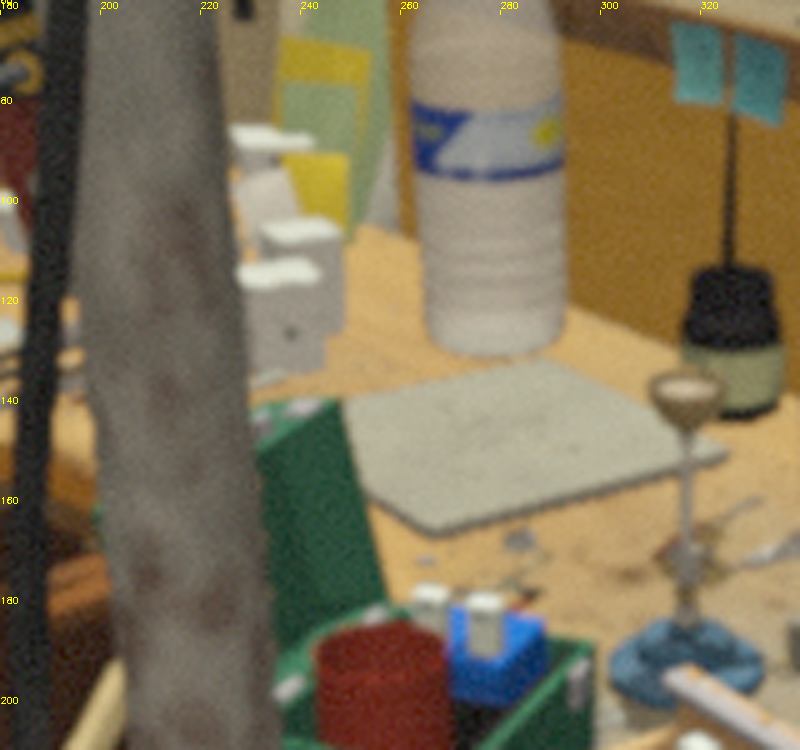

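View pics/d46c.png

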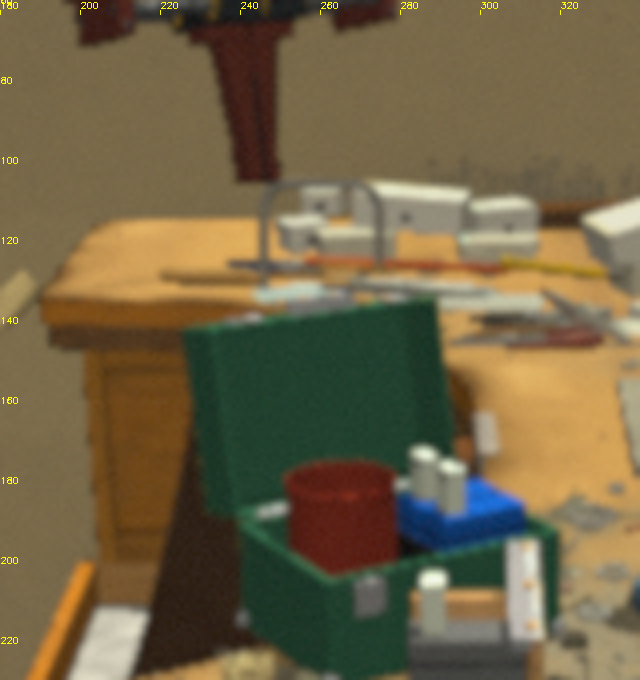

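View pics/w46.png

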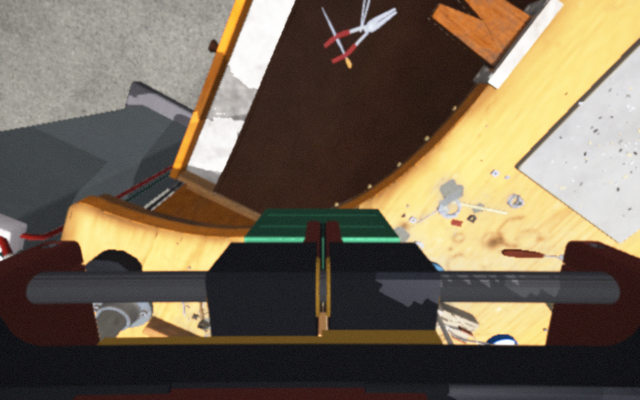

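Run:
```python
from lid import *
w=wcam(); o=manip.get_obs(); print("tip",proj(w,[tip(o)]))
for th in (1.7,1.76,1.82,1.88): print(th,proj(w,[loc(CASE,(x,*E(th,.1))) for x in (-.0675,.0675)]).round(0).tolist(),proj(w,[loc(CASE,(x,*E(th,.0))) for x in (-.0675,.0675)]).round(0).tolist())
crop(w,220,190,420,250,4,"w47c")
```

```text
tip [[321.58785225 230.94262805]]
1.7 [[245.0, 240.0], [396.0, 240.0]] [[266.0, 205.0], [376.0, 205.0]]
1.76 [[245.0, 233.0], [396.0, 232.0]] [[266.0, 205.0], [376.0, 205.0]]
1.82 [[246.0, 225.0], [396.0, 225.0]] [[267.0, 204.0], [376.0, 204.0]]
1.88 [[246.0, 218.0], [395.0, 218.0]] [[267.0, 204.0], [375.0, 204.0]]
```

View pics/w47c.png

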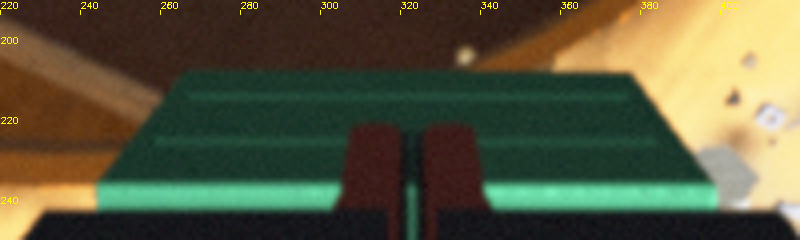

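Call:
apply_moves([
  [[0.003,0,0.03],[0,0,0],1.0],
  [[0.007,0,0.065],[0,0,0.001],1.0],
  [[0.012,0,0.1],[0,0,0.001],1.0],
  [[0.017,0.001,0.135],[0,0,0.002],1.0],
  [[0.022,0.001,0.166],[0,0,0.002],1.0],
])

```text
t: 34.02
position: [0.4821, 0.4807, 0.0953]
tcp_rot: [1.505, 2.58, -0.129]
force: [0.2, -0.9, 0.7]
opening: 0.0004
```

Run:
```python
from lid import *
for i in range(4): grab("side")
o=info(); print(inv(CASE,tip(o)))
w=wcam("w48"); crop(w,200,150,440,260,3,"w48c")
go(*TT(loc(CASE,(.0,.115,.125)),29.9,10),o)
d=grab("side","d48")
```

```text
t 34.22 p [0.4819 0.4815 0.0966] q [-1.378  0.695  0.639  1.604 -0.266  1.022 -0.184] F [ 0.3 -0.3 -0.1] op 0.0001
X [-0.485  0.857 -0.174] Y [0.87  0.493 0.002] Z [ 0.088 -0.15  -0.985]
post clear [0.335, 0.28, 0.311, 0.443, 0.401] elbow [0.097 0.335 0.703] wrist [0.449 0.537 0.461]
[0.00194485 0.14486919 0.12813754]
shift [-0.0577, -0.0034, 0.0166] turn [0.0004, 0.0002, -0.002] mm 30.0 deg 0.0
```

View pics/w48c.png

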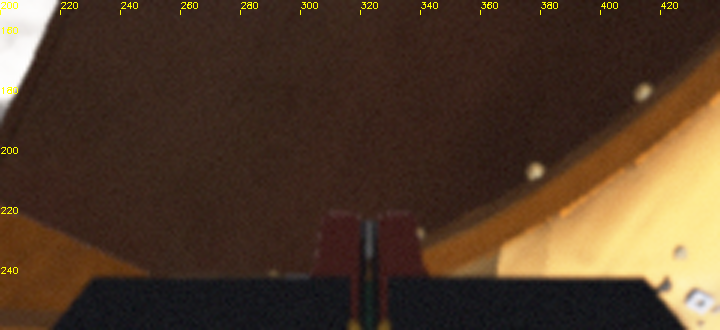

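View pics/d48.png

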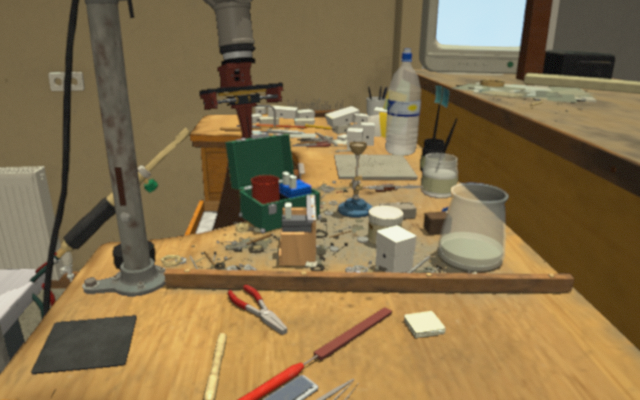

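Call:
apply_moves([
  [[-0.014,0,0.0025],[0,0,0],1.0],
  [[-0.028,-0.001,0.005],[0,0,0],1.0],
  [[-0.042,-0.002,0.0075],[0,0,0],1.0],
  [[-0.054,-0.003,0.0095],[0,0,0],1.0],
  [[-0.065,-0.003,0.0115],[0,0,-0.001],1.0],
])

```text
t: 34.73
position: [0.4962, 0.4535, 0.0968]
tcp_rot: [1.499, 2.585, -0.126]
force: [-2.3, 3.9, 2.8]
opening: 0.0004
```

Run:
```python
from lid import *
for i in range(2): grab("side")
o=st(); print(inv(CASE,tip(o)))
d=grab("side"); crop(d,180,90,340,230,4,"d49c"); wcam("w49")
```

```text
t 34.83 p [0.4966 0.4526 0.0967] q [-1.344  0.676  0.642  1.638 -0.258  0.998 -0.14 ] F [-0.2  1.2  0.1] op 0.0003
X [-0.489  0.855 -0.173] Y [0.868 0.497 0.003] Z [ 0.088 -0.149 -0.985]
[0.00016105 0.11239599 0.12821708]
```

View pics/d49c.png

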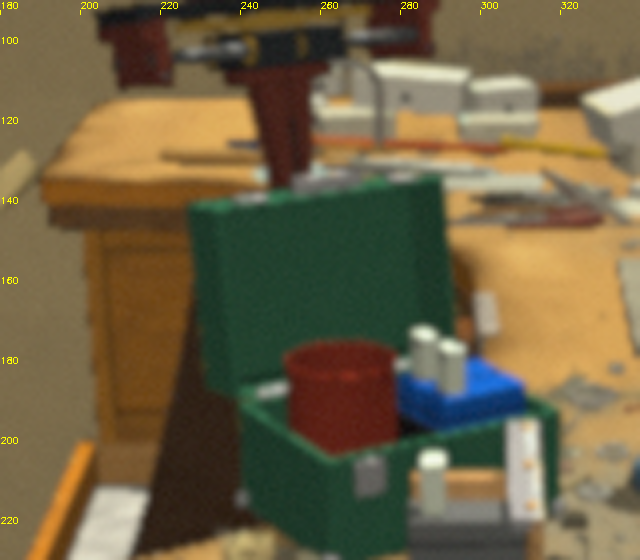

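View pics/w49.png

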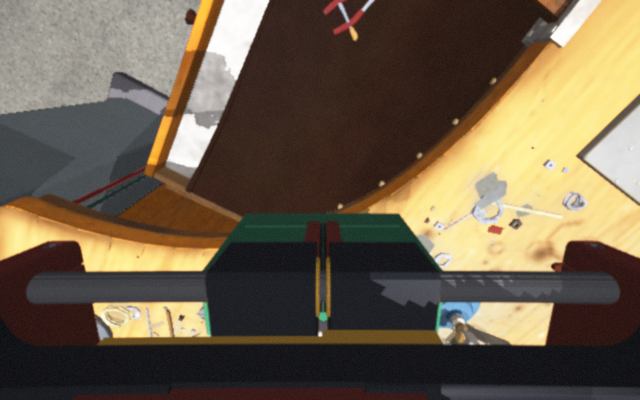

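```bash
cat >> lid.py <<'E'
def P(th,s=.085,x=0.0,tilt=10):
    e=E(th,s)+np.array([.0098,-.0017]); return TT(loc(CASE,(x,*e)),29.9,tilt)
def thest(t,s0=None):
    # lid angle if corner K on face
    k=np.array([inv(CASE,t)[1]-.0098,t[2]+.0017]); v=k-np.array([.05,.058]); r=np.hypot(*v)
    # v = s*(-cos,sin)+.041*(sin,cos)
    s=np.sqrt(max(r*r-.041**2,0)); ang=np.arctan2(v[1],-v[0]); return ang-np.arctan2(.041,s),s
E
python3 - <<'E'
from lid import *
o=st(); t=tip(o); print(inv(CASE,t),thest(t))
for th in (1.58,1.45,1.32): go(*P(th,.083),o)
E
```

```text
t 34.93 p [0.4962 0.4525 0.0962] q [-1.345  0.677  0.642  1.638 -0.258  0.998 -0.141] F [ 0.3 -0.9  0.1] op 0.0005
X [-0.489  0.855 -0.174] Y [0.868 0.497 0.002] Z [ 0.088 -0.15  -0.985]
[-0.00018009  0.11259633  0.12770321] (np.float64(1.727576278780313), np.float64(0.07877099829777626))
shift [-0.0256, 0.0004, -0.0182] turn [0.0004, 0.0001, -0.0006] mm 15.0 deg 0.0
shift [-0.049, 0.0005, -0.0237] turn [0.0004, 0.0001, -0.0006] mm 27.0 deg 0.0
shift [-0.073, 0.0007, -0.026] turn [0.0004, 0.0001, -0.0006] mm 38.0 deg 0.0
```

Call:
apply_moves([
  [[-0.014,0,-0.01],[0,0,0],1.0],
  [[-0.0256,0,-0.0175],[0,0,0],1.0],
  [[-0.042,0,-0.022],[0,0,0],1.0],
  [[-0.058,0,-0.0245],[0,0,0],1.0],
  [[-0.073,0.0007,-0.026],[0,0,0],1.0],
])

```text
t: 35.35
position: [0.5135, 0.423, 0.1159]
tcp_rot: [1.498, 2.584, -0.128]
force: [-1.6, 0.7, -1.0]
opening: 0.0008
```

Run:
```python
from lid import *
grab("side")
d=grab("side"); crop(d,180,70,340,230,4,"d50c")
o=info(); t=tip(o); print(inv(CASE,t),thest(t))
for th in (1.2,1.08,.95): go(*P(th,.084),o)
```

```text
t 35.45 p [0.5148 0.4217 0.1162] q [-1.312  0.641  0.658  1.65  -0.24   1.012 -0.099] F [-0.6 -0.3  0.1] op 0.0005
X [-0.487  0.856 -0.175] Y [0.869 0.495 0.003] Z [ 0.089 -0.15  -0.985]
post clear [0.335, 0.266, 0.269, 0.397, 0.362] elbow [0.112 0.305 0.721] wrist [0.482 0.477 0.48 ]
[0.00036229 0.07661458 0.1477179 ] (np.float64(1.2958805785081078), np.float64(0.08342039429323705))
shift [-0.0183, -0.0007, -0.0003] turn [0.0006, 0.0003, -0.0015] mm 9.0 deg 0.0
shift [-0.0405, -0.0005, 0.0032] turn [0.0006, 0.0003, -0.0015] mm 20.0 deg 0.0
shift [-0.0639, -0.0004, 0.0098] turn [0.0006, 0.0003, -0.0015] mm 32.0 deg 0.0
```

View pics/d50c.png

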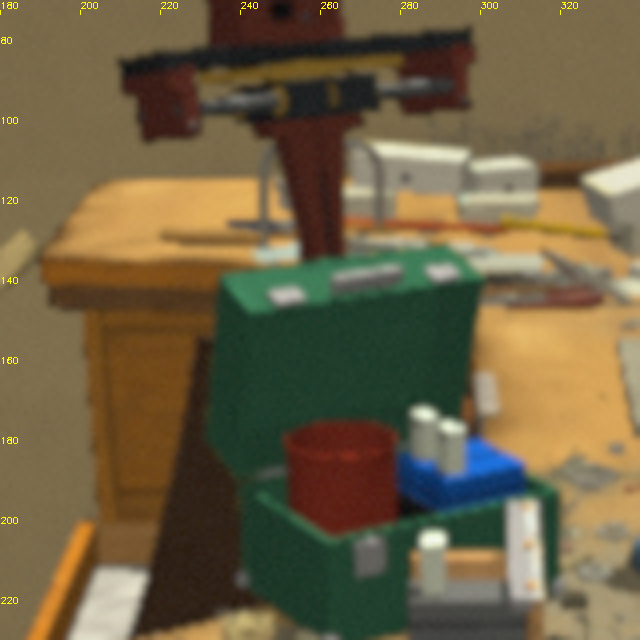

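The lid follows the fingers, with its free side now at about (350,290) in the side crop. I carry on along the arc.

Call:
apply_moves([
  [[-0.01,0,0],[0,0,0],1.0],
  [[-0.0183,0,0],[0,0,0],1.0],
  [[-0.03,0,0.0015],[0,0,0],1.0],
  [[-0.0405,0,0.003],[0,0,0],1.0],
  [[-0.052,0,0.0065],[0,0,0],1.0],
])

```text
t: 35.87
position: [0.5265, 0.4011, 0.1168]
tcp_rot: [1.497, 2.584, -0.128]
force: [-0.5, 1.7, 2.9]
opening: 0.0001
```

Run:
```python
from lid import *
grab("side")
d=grab("side"); crop(d,180,70,340,230,4,"d51c")
o=info(); t=tip(o); print(inv(CASE,t),thest(t))
for th in (.95,.85,.75,.65): go(*P(th,.085),o)
```

```text
t 35.97 p [0.5272 0.3995 0.1168] q [-1.282  0.631  0.66   1.666 -0.236  0.999 -0.064] F [-0.5 -0.3  0. ] op 0.0008
X [-0.488  0.855 -0.175] Y [0.869 0.496 0.002] Z [ 0.088 -0.151 -0.985]
post clear [0.335, 0.26, 0.254, 0.382, 0.35] elbow [0.12  0.297 0.725] wrist [0.494 0.455 0.481]
[2.02034690e-05 5.12168612e-02 1.48331795e-01] (np.float64(1.0182208099150225), np.float64(0.08284033761572666))
shift [-0.0151, -0.0, 0.0007] turn [0.0005, 0.0003, -0.0012] mm 7.0 deg 0.0
shift [-0.0325, 0.0001, 0.008] turn [0.0005, 0.0003, -0.0012] mm 16.0 deg 0.0
shift [-0.049, 0.0002, 0.017] turn [0.0005, 0.0003, -0.0012] mm 25.0 deg 0.0
shift [-0.0646, 0.0003, 0.0276] turn [0.0005, 0.0003, -0.0012] mm 35.0 deg 0.0
```

View pics/d51c.png

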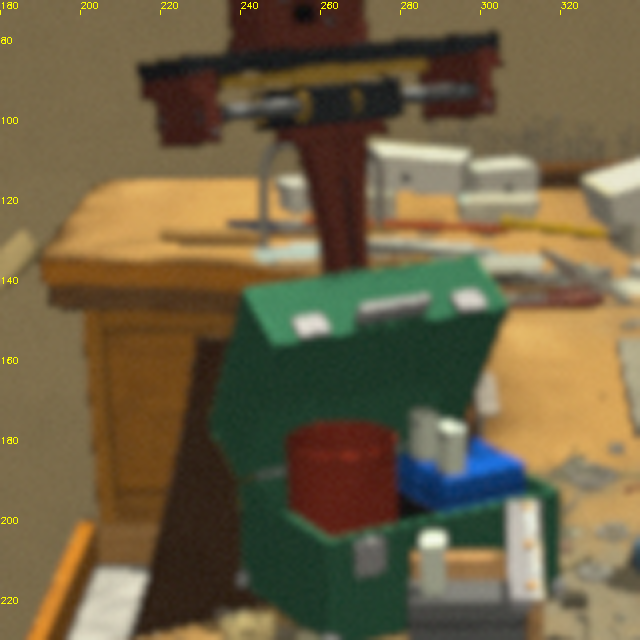

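Call:
apply_moves([
  [[-0.0151,0,0.0007],[0,0,0],1.0],
  [[-0.024,0,0.004],[0,0,0],1.0],
  [[-0.0325,0,0.008],[0,0,0],1.0],
  [[-0.041,0,0.0125],[0,0,0],1.0],
  [[-0.049,0,0.017],[0,0,0],1.0],
])

```text
t: 36.38
position: [0.5393, 0.3784, 0.1125]
tcp_rot: [1.498, 2.584, -0.129]
force: [-0.3, 0.2, 1.0]
opening: 0.0006
```

Run:
```python
from lid import *
grab("side")
d=grab("side"); crop(d,180,70,340,230,4,"d52c")
o=info(); t=tip(o); print(inv(CASE,t),thest(t))
for th in (.65,.55,.45,.35): go(*P(th,.085),o)
```

```text
t 36.48 p [0.5394 0.3776 0.1123] q [-1.248  0.628  0.659  1.683 -0.235  0.98  -0.028] F [ 0.3  0.4 -0.3] op 0.0004
X [-0.488  0.855 -0.175] Y [0.868 0.496 0.002] Z [ 0.088 -0.151 -0.985]
post clear [0.336, 0.252, 0.241, 0.369, 0.34] elbow [0.13  0.292 0.726] wrist [0.507 0.434 0.476]
[-0.00032654  0.02613721  0.14384454] (np.float64(0.7512985283626998), np.float64(0.08435775319061962))
shift [-0.0168, 0.0007, 0.01] turn [0.0003, 0.0003, -0.001] mm 9.0 deg 0.0
shift [-0.0313, 0.0008, 0.0221] turn [0.0003, 0.0003, -0.001] mm 19.0 deg 0.0
shift [-0.0445, 0.0008, 0.0356] turn [0.0003, 0.0003, -0.001] mm 28.0 deg 0.0
shift [-0.0563, 0.0009, 0.0504] turn [0.0003, 0.0003, -0.001] mm 37.0 deg 0.0
```

View pics/d52c.png

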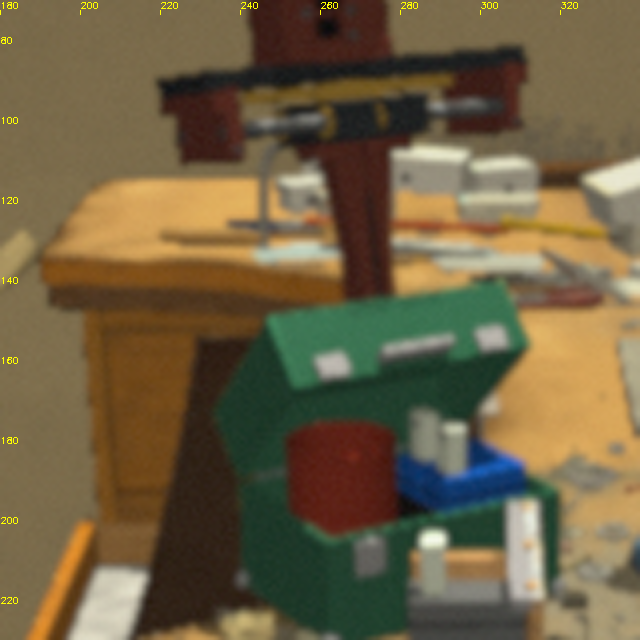

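Call:
apply_moves([
  [[-0.0085,0,0.005],[0,0,0],1.0],
  [[-0.0168,0,0.01],[0,0,0],1.0],
  [[-0.024,0,0.016],[0,0,0],1.0],
  [[-0.0313,0.0005,0.0221],[0,0,0],1.0],
  [[-0.038,0.0008,0.0285],[0,0,0],1.0],
])

```text
t: 36.9
position: [0.5499, 0.3604, 0.1014]
tcp_rot: [1.498, 2.584, -0.129]
force: [-1.6, 0.8, 1.3]
opening: 0.0008
```

Run:
```python
from lid import *
grab("side")
d=grab("side"); crop(d,180,70,340,230,4,"d53c")
o=info(); t=tip(o); print(inv(CASE,t),thest(t))
for th in (.4,.3,.2,.1): go(*P(th,.085),o)
```

```text
t 37.0 p [0.5501 0.3596 0.1013] q [-1.215  0.635  0.653  1.699 -0.24   0.952  0.004] F [0.3 0.3 0.3] op 0.0005
X [-0.488  0.855 -0.174] Y [0.868 0.496 0.001] Z [ 0.088 -0.151 -0.985]
post clear [0.336, 0.245, 0.231, 0.358, 0.333] elbow [0.141 0.291 0.723] wrist [0.518 0.416 0.465]
[-0.00016524  0.00519529  0.13279214] (np.float64(0.4994002691828797), np.float64(0.08456785465217012))
shift [-0.0132, 0.0004, 0.0138] turn [0.0002, 0.0003, -0.0009] mm 9.0 deg 0.0
shift [-0.0242, 0.0004, 0.0291] turn [0.0002, 0.0003, -0.0009] mm 18.0 deg 0.0
shift [-0.0337, 0.0005, 0.0454] turn [0.0002, 0.0003, -0.0009] mm 28.0 deg 0.0
shift [-0.0414, 0.0005, 0.0626] turn [0.0002, 0.0003, -0.0009] mm 37.0 deg 0.0
```

View pics/d53c.png

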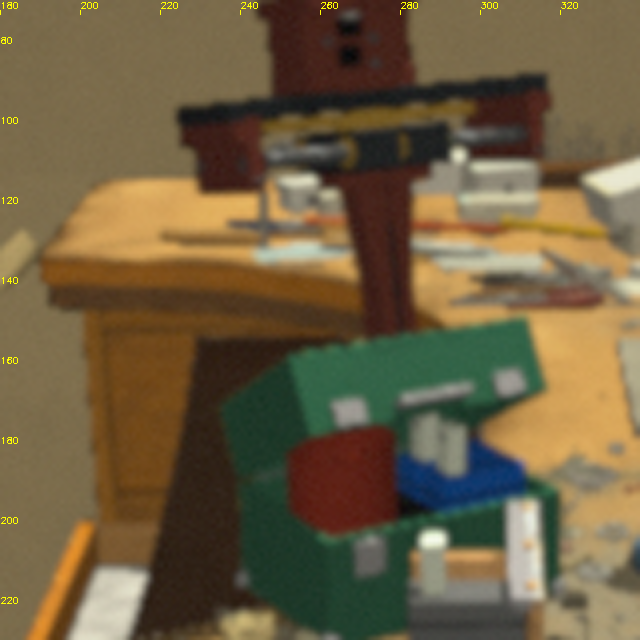

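Call:
apply_moves([
  [[-0.007,0,0.007],[0,0,0],1.0],
  [[-0.0132,0,0.0138],[0,0,0],1.0],
  [[-0.019,0,0.0215],[0,0,0],1.0],
  [[-0.0242,0.0003,0.0291],[0,0,0],1.0],
  [[-0.029,0.0004,0.037],[0,0,0],1.0],
])

```text
t: 37.42
position: [0.5588, 0.3454, 0.0857]
tcp_rot: [1.498, 2.584, -0.129]
force: [-0.4, -0.1, 0.5]
opening: 0.0006
```

Run:
```python
from lid import *
grab("side")
d=grab("side"); crop(d,180,70,340,230,4,"d54c")
o=info(); t=tip(o); print(inv(CASE,t),thest(t))
for th in (.2,.15,.1,.05,0): go(*P(th,.085),o)
```

```text
t 37.52 p [0.5587 0.3447 0.0854] q [-1.184  0.65   0.643  1.715 -0.249  0.917  0.033] F [ 0.3 -0.  -0. ] op 0.0005
X [-0.489  0.855 -0.174] Y [0.868 0.496 0.001] Z [ 0.087 -0.151 -0.985]
post clear [0.336, 0.238, 0.224, 0.351, 0.328] elbow [0.152 0.292 0.718] wrist [0.526 0.401 0.449]
[-0.00011709 -0.01202947  0.11692208] (np.float64(0.24960508094261774), np.float64(0.08457841916568783))
shift [-0.0053, 0.0002, 0.0082] turn [0.0002, 0.0002, -0.0008] mm 4.0 deg 0.0
shift [-0.0094, 0.0003, 0.0167] turn [0.0002, 0.0002, -0.0008] mm 9.0 deg 0.0
shift [-0.013, 0.0003, 0.0254] turn [0.0002, 0.0002, -0.0008] mm 14.0 deg 0.0
shift [-0.0163, 0.0003, 0.0342] turn [0.0002, 0.0002, -0.0008] mm 18.0 deg 0.0
shift [-0.019, 0.0003, 0.0432] turn [0.0002, 0.0002, -0.0008] mm 23.0 deg 0.0
```

View pics/d54c.png

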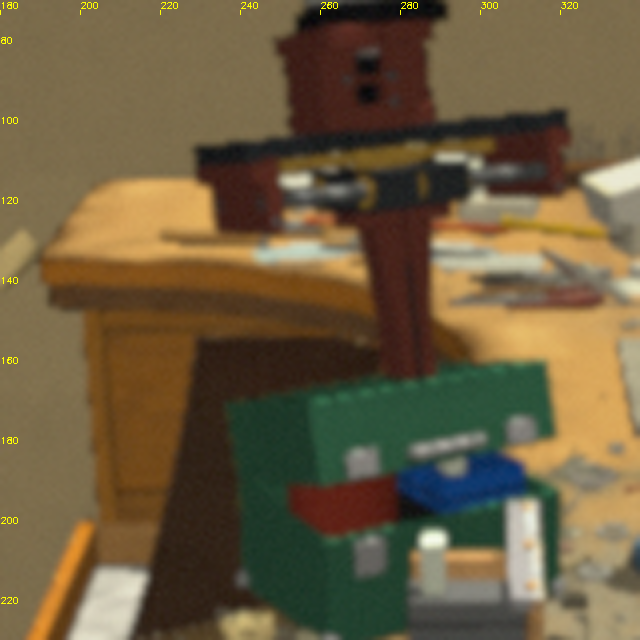

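Nearly shut, lid angle about 0.25. Slower from here.

Call:
apply_moves([
  [[-0.003,0,0.004],[0,0,0],1.0],
  [[-0.0053,0,0.0082],[0,0,0],1.0],
  [[-0.0075,0,0.0125],[0,0,0],1.0],
  [[-0.0094,0,0.0167],[0,0,0],1.0],
  [[-0.0115,0,0.021],[0,0,0],1.0],
])

```text
t: 37.93
position: [0.5626, 0.3392, 0.0767]
tcp_rot: [1.498, 2.584, -0.128]
force: [-0.0, 0.1, 1.2]
opening: 0.0005
```

Call:
apply_moves([
  [[-0.001,0,0.003],[0,0,0],1.0],
  [[-0.002,0,0.006],[0,0,0],1.0],
  [[-0.003,0,0.009],[0,0,0],1.0],
  [[-0.004,0,0.012],[0,0,0],1.0],
  [[-0.005,0,0.014],[0,0,0],1.0],
])

```text
t: 38.35
position: [0.5643, 0.3361, 0.0701]
tcp_rot: [1.498, 2.584, -0.128]
force: [-0.3, -1.0, 1.2]
opening: 0.0003
```

Run:
```python
from lid import *
grab("side")
d=grab("side"); crop(d,180,70,340,230,4,"d55c")
o=info(); t=tip(o); print(inv(CASE,t),thest(t))
for th in (.03,0): go(*P(th,.085),o)
```

```text
t 38.45 p [0.5641 0.3362 0.07  ] q [-1.161  0.666  0.631  1.726 -0.259  0.886  0.053] F [ 0.5  0.7 -0.1] op 0.0004
X [-0.49   0.855 -0.174] Y [0.868 0.497 0.002] Z [ 0.088 -0.15  -0.985]
post clear [0.337, 0.233, 0.221, 0.346, 0.326] elbow [0.161 0.295 0.713] wrist [0.532 0.392 0.434]
[ 0.00021768 -0.02212681  0.1015612 ] (np.float64(0.0513078023066913), np.float64(0.08414022987114962))
shift [-0.003, -0.0005, 0.004] turn [0.0004, -0.0, -0.0005] mm 2.0 deg 0.0
shift [-0.0046, -0.0005, 0.0095] turn [0.0004, -0.0, -0.0005] mm 5.0 deg 0.0
```

View pics/d55c.png

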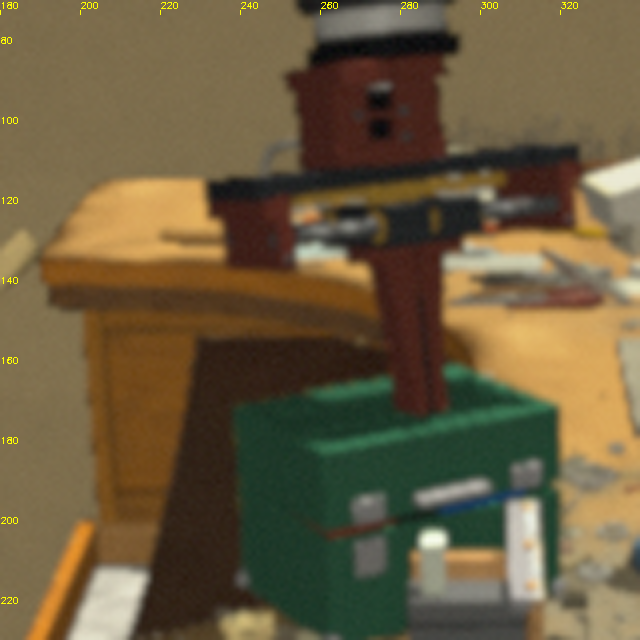

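Call:
apply_moves([
  [[-0.0006,0,0.002],[0,0,0],1.0],
  [[-0.001,0,0.004],[0,0,0],1.0],
  [[-0.0015,0,0.006],[0,0,0],1.0],
  [[-0.002,0,0.0075],[0,0,0],1.0],
  [[-0.002,0,0.009],[0,0,0],1.0],
])

```text
t: 38.87
position: [0.565, 0.3351, 0.067]
tcp_rot: [1.498, 2.585, -0.128]
force: [-5.8, -0.9, 14.8]
opening: 0.0002
```

Run:
```python
from lid import *
grab("side")
d=grab("side"); crop(d,220,150,330,240,6,"d56c")
o=st(); t=tip(o); print(inv(CASE,t),thest(t))
```

```text
t 38.97 p [0.565  0.3351 0.0671] q [-1.157  0.669  0.629  1.728 -0.262  0.88   0.057] F [-5.1 -1.  10.6] op 0.0007
X [-0.49   0.855 -0.173] Y [0.868 0.497 0.002] Z [ 0.088 -0.149 -0.985]
[ 0.00043836 -0.02348868  0.09860625] (np.float64(0.015622069547260198), np.float64(0.08393940003100395))
```

View pics/d56c.png

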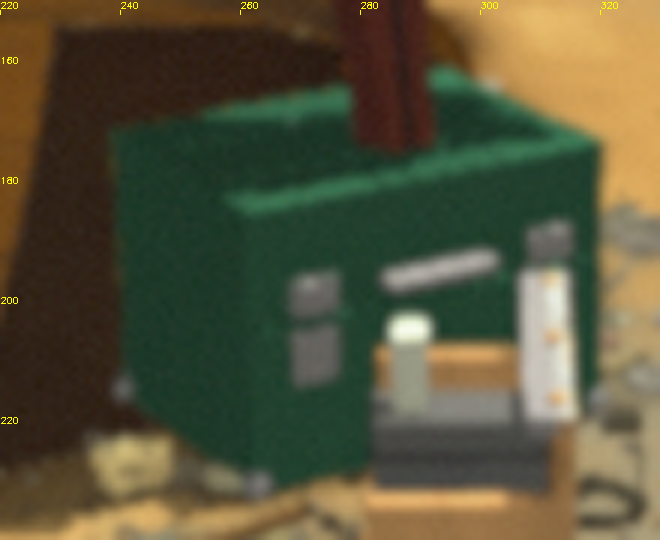

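Call:
apply_moves([
  [[-0.001,0,-0.006],[0,0,0],1.0],
  [[-0.006,0,-0.034],[0,0,0],1.0],
  [[-0.014,0,-0.08],[0,0,0],1.0],
  [[-0.025,0,-0.14],[0,0,0],1.0],
  [[-0.036,0,-0.2],[0,0,0],1.0],
])

```text
t: 39.38
position: [0.5647, 0.334, 0.169]
tcp_rot: [1.498, 2.584, -0.13]
force: [0.8, -0.3, 0.2]
opening: 0.0002
```

Run:
```python
from lid import *
for i in range(2): grab("side")
d=grab("side","d57"); crop(d,220,150,330,240,6,"d57c"); s=grab("scene","s57"); crop(s,200,120,380,260,4,"s57c"); wcam("w57")
o=info(); t=tip(o); print(inv(CASE,t))
for c in (d,):
  for th in (0,.02,.04): print(th,proj(c,[loc(CASE,(x,*E(th,.1))) for x in (-.0675,.0675)]).round(1).tolist(),proj(c,[loc(CASE,(x,*E(th,.1,0))) for x in (-.0675,.0675)]).round(1).tolist())
```

```text
t 39.63 p [0.5647 0.3344 0.1676] q [-1.201  0.557  0.692  1.656 -0.196  1.057  0.033] F [-0.8  0.4 -0.2] op 0.0004
X [-0.49   0.854 -0.173] Y [0.867 0.498 0.002] Z [ 0.088 -0.149 -0.985]
post clear [0.336, 0.24, 0.201, 0.345, 0.325] elbow [0.132 0.256 0.747] wrist [0.532 0.39  0.532]
[-1.76870984e-04 -2.39628207e-02  1.99091715e-01]
0 [[262.4, 183.3], [322.0, 171.2]] [[263.2, 203.8], [321.8, 190.4]]
0.02 [[262.2, 182.2], [321.8, 170.2]] [[263.1, 202.8], [321.8, 189.5]]
0.04 [[261.9, 181.1], [321.6, 169.1]] [[263.1, 201.8], [321.8, 188.6]]
```

View pics/d57c.png

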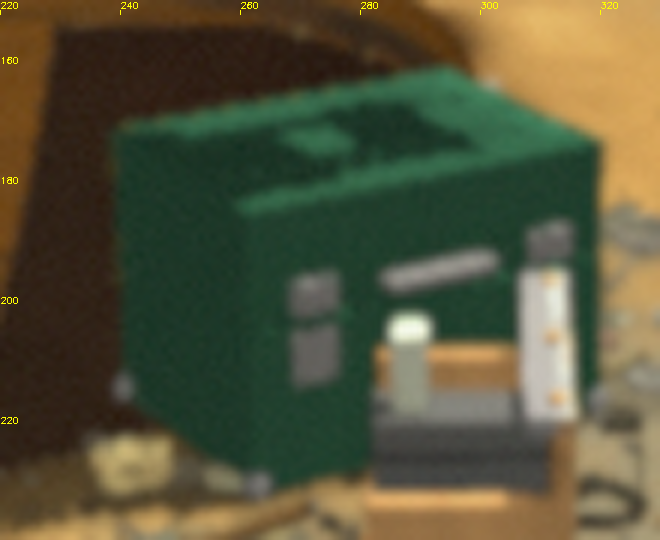

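View pics/s57c.png

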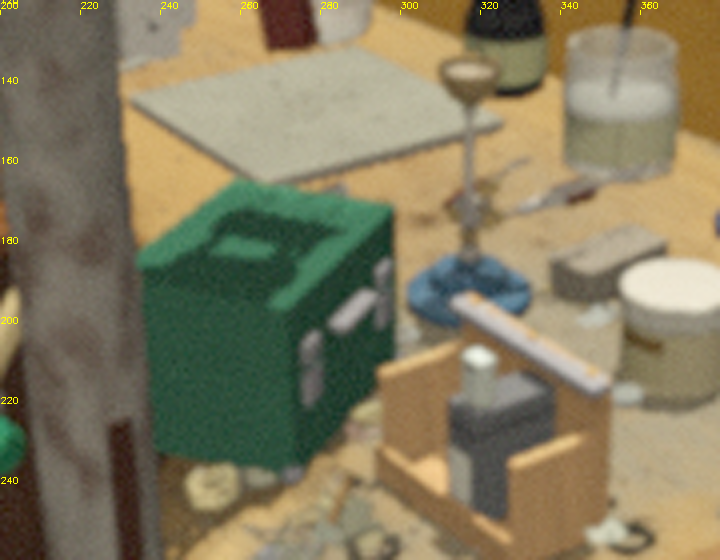

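View pics/w57.png

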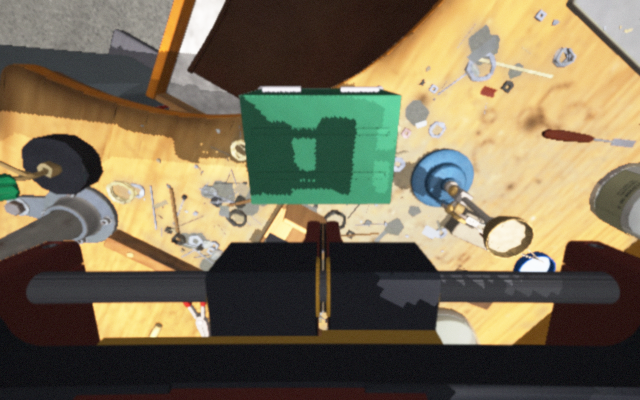

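View pics/d57.png

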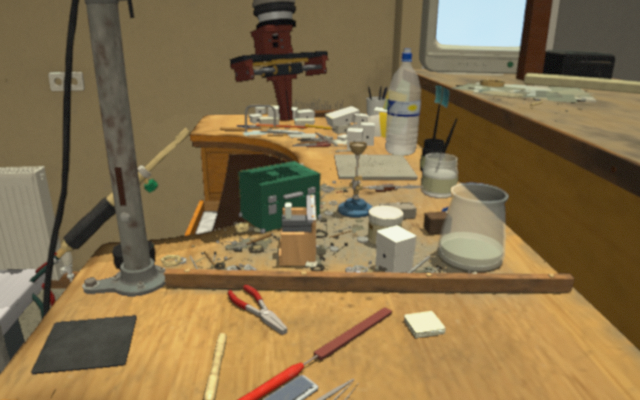

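Run:
```python
from lid import *
a=cv2.imread("pics/d56c.png").astype(int);b=cv2.imread("pics/d57c.png").astype(int)
# seam/latch rows comparison: lid latch region vs shift
for nm,(x0,x1,y0,y1) in dict(lat=(280,350,260,330),bar=(375,505,235,300),lat2=(525,580,210,265)).items():
    A=a[y0:y1,x0:x1].sum(2).astype(np.float32);B=b[y0:y1,x0:x1].sum(2).astype(np.float32)
    print(nm,cv2.phaseCorrelate(A,B))
```

```text
lat ((0.053770466301998, -0.061055766236421505), 0.7474455478382699)
bar ((0.4611943813048356, 0.034339806449857235), 0.918350175771203)
lat2 ((-0.010374185352993948, -0.016691408617223402), 0.9859339634577433)
```

The lid did not spring back after I let go: its markings moved less than 0.1 px between the pressed and released pictures. I'm handing in.

```bash
python3 -c "
from cell import manip
print(manip.finish_job())"
```

```text
the job is handed in; nothing more can be done
None
```

The case is packed and shut, and the job was handed in at about 40 s of the 200 s allowed. No verdict came back.

- **Packing:** The red tin stands upright in the front compartment. Only two blue cassettes were there. I tipped each one out under the lip, lifted it over the sill and stood it tab up in the rear compartment.
- **Lid:** I lowered it slowly along its arc with closed fingers, at a few newtons. At the shut stop I pressed with about 15 N.
- **Last checks:** The pictures show no seam gap, and the lid did not move when I let go. The grey cassette is still seated in the rack, and the white box and nearby things look undisturbed. The arm is about 10 cm clear of the lid.
- **Disagreements:** The reported tool point lies about 32 mm beyond the real fingertips, and the wrist camera sits about 11 mm off its calibration. I corrected for both throughout. In the side picture the lid's top corner was about 1 px lower than I predicted for a shut lid, which is within calibration. I could not look inside the case once it was shut.

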